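# Load the sample shaker and lock its retaining plate

### The arm

A 6-joint arm with a two-finger parallel gripper is mounted at the origin on the work surface. World frame = base frame: x ahead of the robot, y to its left, z up, the work surface at z = 0. Lengths are in m, angles in rad, forces in N, time in s.
With the tool pointing down it reaches from about 0.375 to 0.9 m from the base axis. Payload 3.1 kg.
Tool frame: the origin (TCP) lies midway between the tips of the shut fingers; the grasp point (between the pads) lies robot.tcp_to_grasp behind it (robot.tcp_to_grasp is the distance from the TCP to the grasp point, in m); z points along the fingers, y is the direction in which the jaws open and shut (so a half turn about z gives the same grasp; the last joint's range is limited). The gripper opens to 87 mm and grips with 3 to 60 N. Pads are 19 mm wide; open, the fingers measure 117 mm over their backs; the gripper's body (75 mm by 190 mm) begins 51 mm behind the grasp point.
Start: joints at [1.163, 0.527, 1.433, -0, 1.181, -0.178], TCP at [0.142, 0.609, 0.223] pointing down, gripper open.
Joint ranges: [-3.08, 3.08], [-0.75, 2.2], [0.22, 2.44], [-1.43, 4.57], [0, 2.65], [-2.85, 2.85]. Speed limits (rad/s): [2.79, 2.79, 3.14, 3.14, 3.14, 3.14].

### API

Orientations are given as a unit quaternion [x, y, z, w].
In Python, from rig import robot, cams, nets gives the robot as it stands. The module is installed in compiled form; this text tells all that it offers.
- The arm moves only by the tool play_rows, never from a script. Its argument "commands" is a list of rows, each an object of numbers: "x", "y", "z": the shift along the tool's x, y, z in mm; "spin": the turn about the tool's z in rad. In form: [{"x": .., "y": .., "z": .., "spin": ..}, ...]. A call has 1 to 8 rows; each row shifts and turns the pose as measured when the row begins, along the tool's axes as they then stand; what a row does not reach is not made up. A row lasts 1/10 s, in which the tool goes at most 50 mm and 8.59 degrees, less where a joint would pass 70% of its speed; a pose out of reach is approached as far as the arm can. A call is refused whole if a number of a shift passes 50 or a number of a turn 0.15, either way. A call with a gripper value outside its range is refused whole. "grip" is the opening, from 0 (shut) to 1 (fully open), set as the call begins (left out, the last holds). The fingers move at their own pace and stop on an object; "newtons" is the grip in N (left out, the last holds). Time passes only in rows, so rows that do not move let the fingers close. It gives the time, the measured TCP pose, the force and the opening at its end, in the units of the state.
- robot.get_obs(): the state, without advancing time (a new reading comes with each control period).
- cams.camera(name): name is "scene" or "top" or "wrist"; returns a dict with "img" (384x512x3 uint8, red, green, blue), "fx", "fy", "cx", "cy" (pixels), "k1" (the pictures are not rectified: a ray, as slopes to the right and down, at radius r is drawn at 1 + k1 r^2 times it, then the intrinsics apply), "world_to_cam" (4x4, takes a point from world to camera coordinates); the wrist camera has in their place "mount" (4x4, takes a point from camera to tool coordinates, whose origin is the TCP and whose axes are the flange's). Camera axes: x right, y up, looking along -z (the intrinsics and any distortion apply to the point x, -y, -z); pixel columns grow to the right and rows downward; lengths in m; the calibration is good to about 2 mm. A picture is of the moment at which its call begins: read the wrist's pose just before it. There is no depth.
- robot.hand_in(): hands the job in, once; it reports no verdict.
Trained networks look in a picture, given as the dict that the camera call returned (one of the last four; its "shot" number tells which), for a name from the list of things; names that differ only in an ending like _2 or _b are one class to them, and where a whole thing is asked for, a point or a joint stands for the part that bears it (a point fixed in the world has none). Each returns a list of dicts, best first, with "conf" (0 to 1); they miss things now and then, are a little off and sometimes report something else, mostly with a low value. They report only what shows in the picture. A call takes as long as a camera call. They do not tell look-alikes from the thing itself.
- nets.outline_of(picture, name): "region" (384x512 bool, what is visible of it) and "pixel" ([column, row] in pixels, amid what is visible of it).
The state is a dict: "time": time; "q": joint angles; "joint_velocities": joint speeds; "joint_torque": joint torques, N m; "position": TCP position; "tool_rot": TCP orientation; "ft_force": force on the tool from outside, world axes, zero at the start; "moment": the same for the moment, N m; "grip_width": finger opening in m.
Only numpy, scipy, OpenCV 4.12 (cv2) and the standard library are available. Lean on these libraries where they do the work, as an engineer would, in place of code of your own. Each camera call takes 0.05 s, during which the arm holds its last target.

### The job

Get the shaker ready to run: open its centre chuck fully, put every steel sample pot on the bench into a pocket of the block, one pot to a pocket, and lower the retaining plate over the two locating pins until it lies flush on the block with its shank in the open chuck. Then turn the chuck sleeve clockwise to its stop so that the jaws grip the shank. Leave the bottle, the jar and the dish where they stand.

Things in the scene. Friction and masses are not known exactly. Their poses are not given: they have to be found in the camera images.
- shaker: Shaker fixed to the bench: white base 210 x 200 mm (x, y), on it a grey anodised block 184 x 180 mm whose top is 70 mm over the bench; an upright chuck at the centre. Origin on the bench under its centre, z up. Two locating pins, 8 mm thick, tapered, stand at x = -80 and +80 mm, y = 0, tips 14 mm over the block.
- pocket0 (a point): Mouth centre, at the block's top, of one of six like round pockets, 41 mm wide and 20 mm deep, on a 62 mm radius about the shaker's centre, 30 degrees from its x axis.
- pocket1 (a point): Mouth centre, at the block's top, of one of six like round pockets, 41 mm wide and 20 mm deep, on a 62 mm radius about the shaker's centre, 90 degrees from its x axis.
- pocket2 (a point): Mouth centre, at the block's top, of one of six like round pockets, 41 mm wide and 20 mm deep, on a 62 mm radius about the shaker's centre, 150 degrees from its x axis.
- pocket3 (a point): Mouth centre, at the block's top, of one of six like round pockets, 41 mm wide and 20 mm deep, on a 62 mm radius about the shaker's centre, 210 degrees from its x axis.
- pocket4 (a point): Mouth centre, at the block's top, of one of six like round pockets, 41 mm wide and 20 mm deep, on a 62 mm radius about the shaker's centre, 270 degrees from its x axis.
- pocket5 (a point): Mouth centre, at the block's top, of one of six like round pockets, 41 mm wide and 20 mm deep, on a 62 mm radius about the shaker's centre, 330 degrees from its x axis.
- chuck_axis (a point): Centre of the chuck's mouth at the sleeve's top rim, 112 mm over the bench. Four steel jaws, slightly sprung, in the mouth stand 2 mm higher. The sleeve, 50 mm across, spans 78 to 112 mm over the bench. Turning it moves all jaws together: clear bore 20 mm open, 10 mm closed if empty.
- sleeve (a joint): Knurled dark steel chuck sleeve. Rad: 0 is fully open (stop), growing clockwise seen from above to the closed stop at 1.8. Stiff to turn (0.2 N m), stays where left. Drives the jaws 2.8 mm a rad: they meet the 12 mm shank at 1.43 and squeeze it beyond. A white line on its rim lies along the shaker's x at 0.
- jaw0: First steel jaw, in the chuck's mouth (jaw tops 114 mm over the bench). Its origin lies 90 mm over the bench, on the chuck axis when fully open, and shifts up to 5 mm as the jaw closes.
- jaw1: Second jaw, as jaw0, 90 degrees on.
- jaw2: Third jaw, as jaw0, 180 degrees on.
- jaw3: Fourth jaw, as jaw0, 270 degrees on.
- plate: Aluminium retaining plate 180 x 172 mm (x, y), 6 mm thick, about 0.45 kg, at first flat on the bench. Origin: centre of its underside, z up. A 64 mm window in the middle clears the chuck sleeve, which then stands free through it; two 10 mm holes at x = -80 and +80 mm take the pins (either way round). A bail with a shank stands over the window.
- bail (a point): Top middle of the plate's bail: a level steel bar along the plate's x, 124 mm long, 10 mm wide, 56 to 70 mm above the underside, on legs at x = -58 and +58 mm. A 12 mm round shank hangs from its middle to 22 mm above the underside and goes into the chuck. Grip the bar from above; take the sleeve below it with a finger on each side of the bar.
- pot0: Sealed steel sample pot, a round puck 36 mm across and 18 mm tall with bevelled edges, 60 g, the same either way up. Origin: its centre, 9 mm above its underside; z along its axis. Between three and five pots are there; the others are absent.
- pot1: Sealed steel sample pot, a round puck 36 mm across and 18 mm tall with bevelled edges, 60 g, the same either way up. Origin: its centre, 9 mm above its underside; z along its axis. Between three and five pots are there; the others are absent.
- pot2: Sealed steel sample pot, a round puck 36 mm across and 18 mm tall with bevelled edges, 60 g, the same either way up. Origin: its centre, 9 mm above its underside; z along its axis. Between three and five pots are there; the others are absent.
- pot3: Sealed steel sample pot, a round puck 36 mm across and 18 mm tall with bevelled edges, 60 g, the same either way up. Origin: its centre, 9 mm above its underside; z along its axis. Between three and five pots are there; the others are absent.
- pot4: Sealed steel sample pot, a round puck 36 mm across and 18 mm tall with bevelled edges, 60 g, the same either way up. Origin: its centre, 9 mm above its underside; z along its axis. Between three and five pots are there; the others are absent.
- reagent: Clear reagent bottle with a blue cap, 70 mm across, 150 mm tall, standing on the bench beyond the work; not to be moved. Origin: centre of its underside.
- jar: Amber jar with a white cap, 60 mm across, 90 mm tall, standing on the bench beyond the work; not to be moved. Origin: centre of its underside.
- dish: Empty low white ceramic dish, 70 mm across, 16 mm tall, standing on the bench beyond the work; not to be moved. Origin: centre of its underside.
Things that resemble listed ones, but are neither listed nor needed, are in the scene too. Several things have the shape of the plate; the one meant has the colours described above.

How it is judged:
On the way, in this order (a step that is already met when the one before it is completed fails the run):
1. the chuck is opened fully (sleeve within 0.15 rad of its open stop) (value of joint sleeve below 0.15 rad), for 0.2 s.
2. the plate lies flush on the block over the pins, with every pot in a pocket and the chuck still loose (z of plate in the frame of shaker between 0.067 and 0.0735 m and horizontal distance between plate and shaker below 0.005 m and angle between the z axis of plate and the z axis of shaker, either way round below 0.03 rad and angle between the x axis of plate and the x axis of shaker, either way round below 0.06 rad and x of pot0 in the frame of shaker between -0.085 and 0.085 m and y of pot0 in the frame of shaker between -0.085 and 0.085 m and z of pot0 in the frame of shaker between 0.05 and 0.064 m and x of pot1 in the frame of shaker between -0.085 and 0.085 m and y of pot1 in the frame of shaker between -0.085 and 0.085 m and z of pot1 in the frame of shaker between 0.05 and 0.064 m and x of pot2 in the frame of shaker between -0.085 and 0.085 m and y of pot2 in the frame of shaker between -0.085 and 0.085 m and z of pot2 in the frame of shaker between 0.05 and 0.064 m and x of pot3 in the frame of shaker between -0.085 and 0.085 m and y of pot3 in the frame of shaker between -0.085 and 0.085 m and z of pot3 in the frame of shaker between 0.05 and 0.064 m and x of pot4 in the frame of shaker between -0.085 and 0.085 m and y of pot4 in the frame of shaker between -0.085 and 0.085 m and z of pot4 in the frame of shaker between 0.05 and 0.064 m and value of joint sleeve below 1.2 rad), for 0.2 s.
3. the sleeve is turned to its closed stop and all four jaws grip the shank (z of plate in the frame of shaker between 0.067 and 0.0735 m and horizontal distance between plate and shaker below 0.005 m and angle between the z axis of plate and the z axis of shaker, either way round below 0.03 rad and angle between the x axis of plate and the x axis of shaker, either way round below 0.06 rad and value of joint sleeve above 1.66 rad and contact force between plate and jaw0 above 0.3 N and contact force between plate and jaw1 above 0.3 N and contact force between plate and jaw2 above 0.3 N and contact force between plate and jaw3 above 0.3 N), for 0.2 s.
At the end, for the whole second after the job is handed in: Every pot present lies down in a pocket (centre at most 64 mm over the bench); plate flush on the block over the pins (3 mm height, 5 mm sideways, 0.03 rad); sleeve within 0.14 rad of its closed stop, all four jaws pressing on the shank (over 0.3 N each); at rest (all of step 3 and x of pot0 in the frame of shaker between -0.085 and 0.085 m and y of pot0 in the frame of shaker between -0.085 and 0.085 m and z of pot0 in the frame of shaker between 0.05 and 0.064 m and x of pot1 in the frame of shaker between -0.085 and 0.085 m and y of pot1 in the frame of shaker between -0.085 and 0.085 m and z of pot1 in the frame of shaker between 0.05 and 0.064 m and x of pot2 in the frame of shaker between -0.085 and 0.085 m and y of pot2 in the frame of shaker between -0.085 and 0.085 m and z of pot2 in the frame of shaker between 0.05 and 0.064 m and x of pot3 in the frame of shaker between -0.085 and 0.085 m and y of pot3 in the frame of shaker between -0.085 and 0.085 m and z of pot3 in the frame of shaker between 0.05 and 0.064 m and x of pot4 in the frame of shaker between -0.085 and 0.085 m and y of pot4 in the frame of shaker between -0.085 and 0.085 m and z of pot4 in the frame of shaker between 0.05 and 0.064 m and linear speed of plate below 0.02 m/s); the robot touches nothing.
It fails at once if the reagent is knocked more than 40 mm away or over (distance of reagent from where it was at the start of the episode above 0.04 m or angle between reagent's own z axis and vertical above 0.5 rad).
It fails at once if the jar is knocked more than 40 mm away or over (distance of jar from where it was at the start of the episode above 0.04 m or angle between jar's own z axis and vertical above 0.5 rad).
It fails at once if the dish is knocked more than 40 mm away or over (distance of dish from where it was at the start of the episode above 0.04 m or angle between dish's own z axis and vertical above 0.5 rad).
Of pot0, pot1, pot2, pot3, pot4 only 3 to 5 are there at a start; the rules pass over those that are not, and their reading is None.
At some moment in a run one of plate, pot0, pot1, pot2, pot3, pot4 may be knocked a few centimetres aside while the robot is not near it.
Once in a run the grip may slacken for a moment while it holds something.
It also fails if it takes over 210 s, if anything falls off the work surface, if the arm or the gripper's body presses on something with over 40 N, if the wrist force passes 120 N, or if a joint passes its speed limit or range.

## Working session

There is one attempt and no reset: what is moved stays moved. The work goes in short steps, Python scripts to look and compute and a tool call to move; the robot and the scene stay as the last step left them, time stands still between calls to the robot, and variables do not carry over. Pictures are saved under pics/ and viewed, and the job is handed in when it is done.

Besides the shell and the picture viewer there is one more tool, called after "Call:" in YAML: its name, and indented under it one key for each argument. play_rows: Moves the arm, as the interface text tells. Its arguments: {"type":"object","properties":{"commands":{"type":"array"},"grip":{"type":"number"},"newtons":{"type":"number"}},"required":["commands"]}

```bash
ls; mkdir -p pics; cat > h.py <<'E'
import numpy as np,cv2
from rig import robot,cams,nets
def save(p,n): cv2.imwrite('pics/'+n+'.png',cv2.cvtColor(p,cv2.COLOR_RGB2BGR))
E
python3 - <<'E'
from h import *
o=robot.get_obs(); print(o, robot.tcp_to_grasp)
for n in ['scene','top','wrist']:
    c=cams.camera(n); save(c['img'],n+'0'); print(n,{k:v for k,v in c.items() if k!='img'})
E
```

```text
pics
{'time': 0.0, 'q': array([ 1.16251351e+00,  5.28441384e-01,  1.43388941e+00, -1.12395714e-05,
        1.18140099e+00, -1.78466631e-01]), 'joint_velocities': array([ 3.00288282e-03,  1.71995805e-03,  5.24865543e-05,  7.39662021e-04,
       -1.35048076e-03,  1.69533842e-03]), 'joint_torque': array([ 7.23004196e-04, -4.40044606e+01, -1.76593351e+01,  6.36117370e-02,
        5.81482379e-02, -1.36793806e-04]), 'position': array([0.14203477, 0.6079    , 0.22159096]), 'tool_rot': array([ 1.14653199e-01,  9.93405003e-01, -1.02537166e-03, -3.04327570e-04]), 'ft_force': array([-0.29856383,  0.58726942,  0.09147784]), 'moment': array([ 0.02421265, -0.04310681,  0.00785277]), 'grip_width': 0.08689539581589159} 0.0187
scene {'fx': 352.97009913596514, 'fy': 352.97009913596514, 'cx': 251.51213920944082, 'cy': 188.58863296068148, 'k1': -0.10866256630891846, 'world_to_cam': array([[-0.69171298,  0.72215516,  0.00500793,  0.45705914],
       [-0.58043821, -0.56006925,  0.59111244,  0.1652733 ],
       [ 0.42967969,  0.40597335,  0.80657362, -1.23953403],
       [ 0.        ,  0.        ,  0.     
[... 235 characters left out ...]
40145],
       [ 0.98713246,  0.02987554,  0.15708901, -0.54496926],
       [-0.15750401,  0.01207098,  0.98744457, -1.20264627],
       [ 0.        ,  0.        ,  0.        ,  1.        ]]), 'shot': 2}
wrist {'fx': 275.6891214455831, 'fy': 275.6891214455831, 'cx': 254.5620111599065, 'cy': 193.8062088942227, 'k1': -0.01801432772642595, 'mount': array([[ 9.11257078e-04,  9.64713258e-01,  2.63301158e-01,
         7.20873320e-02],
       [ 9.99999484e-01, -7.61050256e-04, -6.72466989e-04,
         6.13034812e-04],
       [-4.48352406e-04,  2.63301635e-01, -9.64713454e-01,
        -1.62079290e-01],
       [ 0.00000000e+00,  0.00000000e+00,  0.00000000e+00,
         1.00000000e+00]]), 'shot': 3}
```

View pics/scene0.png

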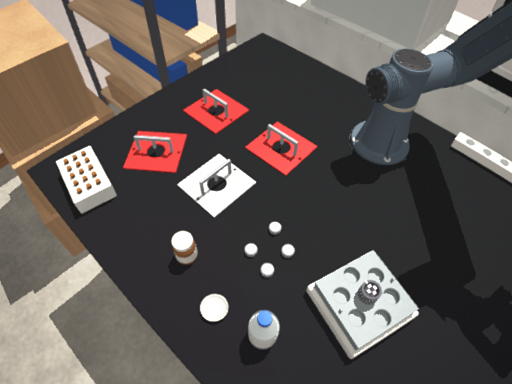

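View pics/top0.png

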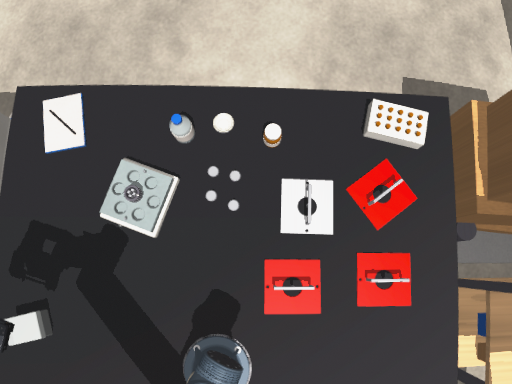

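View pics/wrist0.png

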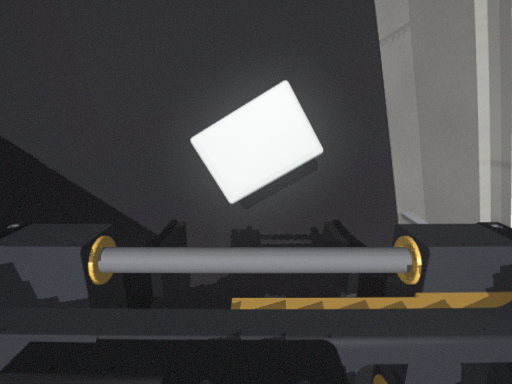

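```bash
cat >> h.py <<'E'
from scipy.spatial.transform import Rotation as R
def Tcw(c,o=None):
    "camera->world 4x4"
    if 'mount' in c:
        T=np.eye(4);T[:3,:3]=R.from_quat(o['tool_rot']).as_matrix();T[:3,3]=o['position'];return T@c['mount']
    return np.linalg.inv(c['world_to_cam'])
def ray(c,T,px):
    px=np.asarray(px,float); K=np.array([[c['fx'],0,c['cx']],[0,c['fy'],c['cy']],[0,0,1]])
    u=cv2.undistortPoints(px.reshape(1,1,2),K,np.array([c['k1'],0,0,0.]))[0,0]
    d=T[:3,:3]@np.array([u[0],-u[1],-1]); return T[:3,3],d
def atz(c,T,px,z):
    p,d=ray(c,T,px); return p+d*(z-p[2])/d[2]
def proj(c,T,P):
    P=np.atleast_2d(P); q=(P-T[:3,3])@T[:3,:3]; x=q[:,0]/-q[:,2]; y=-q[:,1]/-q[:,2]; r=x*x+y*y; f=1+c['k1']*r
    return np.stack([c['cx']+c['fx']*x*f,c['cy']+c['fy']*y*f],1)
def tri(rs):
    A=np.zeros((3,3));b=np.zeros(3)
    for p,d in rs:
        d=d/np.linalg.norm(d);M=np.eye(3)-np.outer(d,d);A+=M;b+=M@p
    return np.linalg.solve(A,b)
def crop(img,x0,y0,x1,y1,s,n): save(cv2.resize(img[y0:y1,x0:x1],None,fx=s,fy=s,interpolation=cv2.INTER_CUBIC),n)
E
python3 - <<'E'
from h import *
t=cams.camera('top');s=cams.camera('scene')
crop(t['img'],90,100,350,250,3,'topc'); crop(s['img'],230,210,430,360,4,'scenec')
for n in ['shaker','plate','pot0','reagent','jar','dish']:
    for c in (t,s):
        T=Tcw(c); 
        for d in nets.outline_of(c,n): print(n,'top' if c is t else 'scene',round(d['conf'],2),np.round(d['pixel'],1),np.round(atz(c,T,d['pixel'],0.018 if n[:3]=='pot' else 0.03),3),d['region'].sum())
E
```

```text
shaker top 0.68 [140.3 198.1] [0.537 0.268 0.03 ] 4043
plate top 0.94 [385.2 281.5] [ 0.289 -0.534  0.03 ] 2662
plate top 0.84 [293.5 284.8] [ 0.274 -0.238  0.03 ] 2805
plate top 0.73 [383.5 193.1] [ 0.578 -0.533  0.03 ] 2523
plate top 0.69 [307.9 205.3] [ 0.53 -0.28  0.03] 2710
plate scene 0.91 [282.7 143.3] [ 0.271 -0.228  0.03 ] 1872
plate scene 0.84 [216.4 105.2] [ 0.294 -0.533  0.03 ] 1399
plate scene 0.8 [217.2 178.8] [ 0.528 -0.275  0.03 ] 2354
plate scene 0.72 [157.4 155.7] [ 0.6   -0.489  0.03 ] 1818
pot0 top 0.66 [208.6 195.4] [0.554 0.045 0.018] 98
pot0 top 0.56 [232.  205.9] [ 0.522 -0.034  0.018] 94
pot0 top 0.4 [212.5 174.4] [0.625 0.035 0.018] 103
pot0 top 0.39 [307.9 207. ] [ 0.526 -0.282  0.018] 2658
pot0 top 0.34 [138.5 194.9] [0.549 0.278 0.018] 4013
pot0 scene 0.72 [266.4 270.3] [0.642 0.037 0.018] 118
pot0 scene 0.61 [276.4 226.1] [ 0.522 -0.034  0.018] 125
pot0 scene 0.43 [287.5 252.9] [0.564 0.044 0.018] 149
reagent top 0.58 [183.  130.2] [0.772 0.141 0.03 ] 573
reagent scene 0.83 [268.4 328.3] [0.754 0.145 0.03 ] 973
jar top 0.57 [274.1 138. ] [ 0.753 -0.165  0.03 ] 390
jar scene 0.68 [185.5 245.5] [ 0.747 -0.169  0.03 ] 627
dish top 0.77 [223.5 119.5] [0.813 0.007 0.03 ] 307
dish top 0.55 [138.5 195.9] [0.544 0.274 0.03 ] 3985
dish scene 0.85 [212.6 306.4] [0.81  0.009 0.03 ] 544
```

View pics/topc.png

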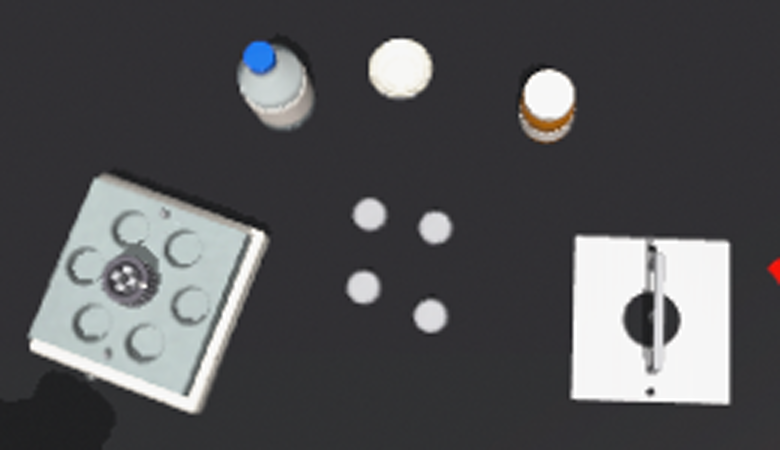

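View pics/scenec.png

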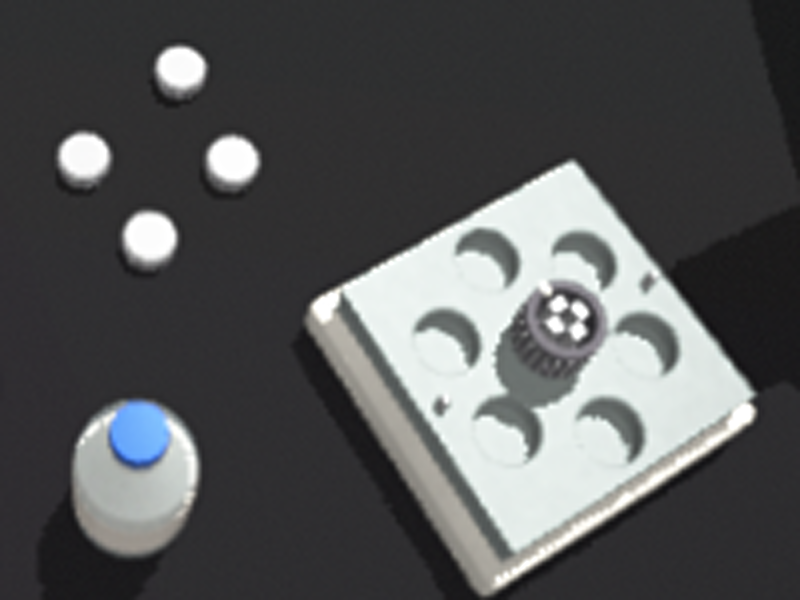

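```bash
cat >> h.py <<'E'
def yaw_of(o):
    # heading of tool x axis in world
    M=R.from_quat(o['tool_rot']).as_matrix(); return np.arctan2(M[1,0],M[0,0])
def plan(P,yaw=None,o=None):
    o=o or robot.get_obs(); M=R.from_quat(o['tool_rot']).as_matrix()
    d=M.T@(np.asarray(P,float)-o['position'])*1000
    print('t',round(o['time'],1),'pos',np.round(o['position'],4),'yaw',round(yaw_of(o),4),'w',round(o['grip_width'],4),'F',np.round(o['ft_force'],1),'q6',round(o['q'][5],3))
    s=None
    if yaw is not None:
        s=-(((yaw-yaw_of(o))+np.pi)%(2*np.pi)-np.pi)  # tool z down: +spin lowers yaw
        if 0: pass
    print('shift tool mm (total)',np.round(d,1),'spin',None if s is None else round(s,3))
E
python3 - <<'E'
from h import *
t=cams.camera('top');s=cams.camera('scene');Tt,Ts=Tcw(t),Tcw(s)
# points in crops
tp=lambda x,y:(90+x/3,100+y/3); sp=lambda x,y:(230+x/4,210+y/4)
A={'pin+':(tp(165,212),sp(440,405)),'pin-':(tp(108,352),sp(648,282)),'chuck':(tp(128,280),sp(567,318)),
 }
for k,(a,b) in A.items(): print(k,np.round(tri([ray(t,Tt,a),ray(s,Ts,b)]),4),np.round(atz(t,Tt,a,.08),4),np.round(atz(s,Ts,b,.08),4))
for a,b in [((370,215),(148,240)),((435,227),(84,158)),((364,287),(232,162)),((430,315),(181,72))]:
  a=tp(*a);b=sp(*b);print('pot',np.round(tri([ray(t,Tt,a),ray(s,Ts,b)]),4))
print(yaw_of(robot.get_obs()))
plan([0.537,0.268,0.3])
E
```

```text
pin+ [0.6189 0.2468 0.0734] [0.6178 0.244  0.08  ] [0.621  0.2477 0.08  ]
pin- [0.4671 0.2975 0.073 ] [0.4671 0.2933 0.08  ] [0.4702 0.2988 0.08  ]
chuck [0.5388 0.2715 0.1054] [0.5437 0.2779 0.08  ] [0.5246 0.2737 0.08  ]
pot [0.6368 0.0345 0.0069]
pot [ 0.6241 -0.0383  0.0107]
pot [0.5546 0.0376 0.0091]
pot [ 0.5255 -0.0362  0.0093]
2.911747135134024
t 0.9 pos [0.1423 0.6086 0.2225] yaw 2.9117 w 0.0871 F [ 1.1 -0.1 -0.5] q6 -0.178
shift tool mm (total) [-461.9 -241.7  -77.5] spin None
```

```bash
python3 - <<'E'
from h import *
s=cams.camera('scene');Ts=Tcw(s);sp=lambda x,y:(230+x/4,210+y/4)
c=atz(s,Ts,sp(567,318),.113);m=atz(s,Ts,sp(545,287),.112);d=m-c;print(c,m,np.arctan2(d[1],d[0]))
E
```

```text
[0.54154303 0.2733511  0.113     ] [0.53384443 0.25291453 0.112     ] -1.9310624370677412
```

Call:
play_rows:
  commands:
    - {"x":-50,"y":-26,"z":-10}
    - {"x":-50,"y":-26,"z":-10}
    - {"x":-50,"y":-26,"z":-10}
    - {"x":-50,"y":-26,"z":-10}
    - {"x":-50,"y":-26,"z":-10}
    - {"x":-50,"y":-26,"z":-10}
    - {"x":-50,"y":-26,"z":-10}
    - {"x":-50,"y":-26,"z":-10}

```text
invalid input
```

Call:
play_rows:
  commands:
    - {"x":-40,"y":-22,"z":-10,"spin":0}
    - {"x":-40,"y":-22,"z":-10,"spin":0}
    - {"x":-40,"y":-22,"z":-10,"spin":0}
    - {"x":-40,"y":-22,"z":-10,"spin":0}
    - {"x":-40,"y":-22,"z":-10,"spin":0}
    - {"x":-40,"y":-22,"z":-10,"spin":0}
    - {"x":-40,"y":-22,"z":-10,"spin":0}
    - {"x":-40,"y":-22,"z":-10,"spin":0}

```text
time: 1.8
position: [0.419, 0.361, 0.3037]
tool_rot: [0.108, 0.994, 0.001, -0.0]
ft_force: [0.5, -0.2, -0.0]
grip_width: 0.0868
```

Call:
play_rows:
  commands:
    - {"x":-45,"y":-20,"z":0,"spin":0}
    - {"x":-45,"y":-20,"z":0,"spin":0}
    - {"x":-45,"y":-20,"z":0,"spin":0}
    - {"x":0,"y":0,"z":0,"spin":0}

```text
time: 2.2
position: [0.5451, 0.2674, 0.3067]
tool_rot: [0.112, 0.994, 0.002, 0.004]
ft_force: [-0.7, -0.4, 0.7]
grip_width: 0.0866
```

```bash
python3 - <<'E'
from h import *
plan([0.541,0.272,0.3],2.8)
o=robot.get_obs();c=cams.camera('wrist');save(c['img'],'w1');np.save('w1o',[*o['position'],*o['tool_rot']])
E
```

```text
t 2.2 pos [0.5451 0.2674 0.3067] yaw 2.918 w 0.0866 F [-0.7 -0.4  0.7] q6 -1.076
shift tool mm (total) [5.1 3.6 6.7] spin 0.118
```

View pics/w1.png

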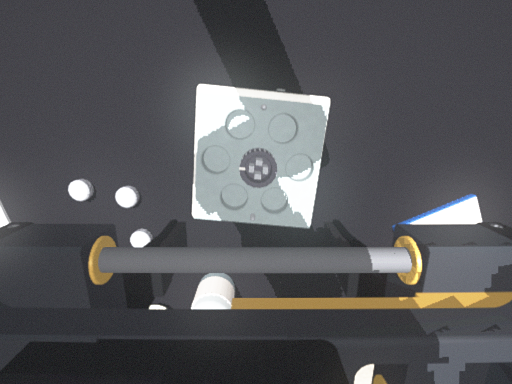

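```bash
python3 - <<'E'
from h import *
im=cv2.cvtColor(cv2.imread('pics/w1.png'),cv2.COLOR_BGR2RGB);crop(im,180,75,340,235,5,'w1c')
E
```

```text
(no output)
```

View pics/w1c.png

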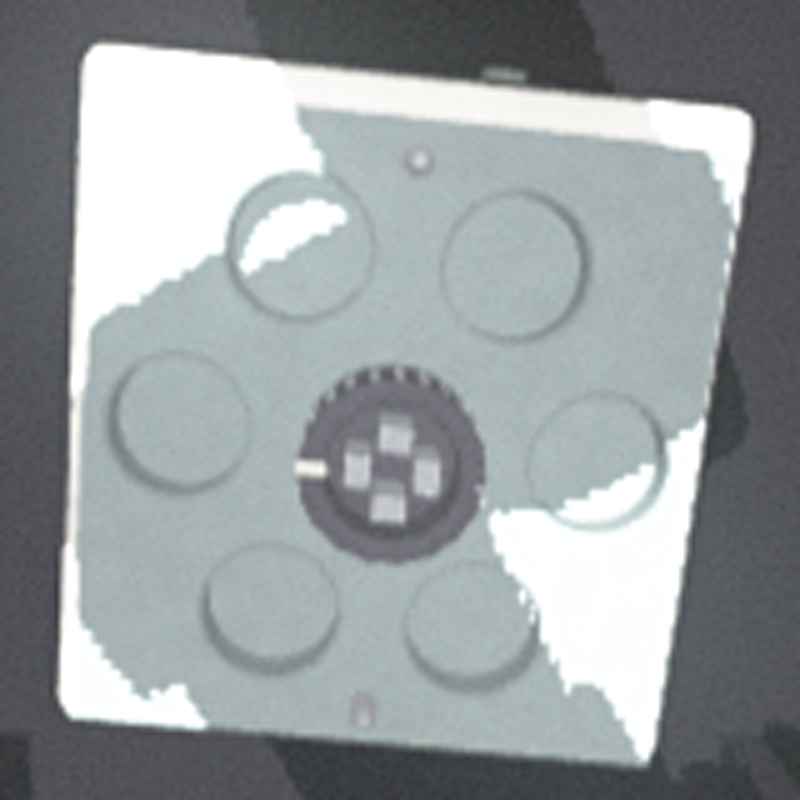

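```bash
cat >> h.py <<'E'
from scipy.optimize import least_squares
def shak_pts(p):
    x,y,th,z=p; pts=[(80,0,84-1),(-80,0,84-1)]+[(62*np.cos(a),62*np.sin(a),70) for a in np.radians([30,90,150,210,270,330])]+[(0,0,112)]
    pts=np.array(pts)/1000;c,s=np.cos(th),np.sin(th)
    return np.stack([x+c*pts[:,0]-s*pts[:,1],y+s*pts[:,0]+c*pts[:,1],pts[:,2]+z],1)
E
python3 - <<'E'
from h import *
v=np.load('w1o.npy');o=dict(position=v[:3],tool_rot=v[3:]);c=cams.camera('wrist');T=Tcw(c,o)
im=lambda x,y:np.array([180+x/5,75+y/5])-0.4
obs={0:(365,697),1:(419,157)}
pk=[(303,247),(515,265),(182,420),(597,462),(272,608),(472,627)]
P0=shak_pts([.541,.2715,-.322,0]);U=proj(c,T,P0)
px=[None]*9;px[0]=im(*obs[0]);px[1]=im(*obs[1]);px[8]=im(391,465)
print(np.linalg.norm(U[0]-px[0]),np.linalg.norm(U[0]-px[1]))
if np.linalg.norm(U[0]-px[0])>40: px[0],px[1]=px[1],px[0]
for q in pk:
    q=im(*q); i=2+np.argmin(np.linalg.norm(U[2:8]-q,axis=1)); px[i]=q
px=np.array(px,float)
for fz in (0,1):
    f=lambda p:(proj(c,T,shak_pts([*p[:3],p[3]*fz]))-px).ravel()
    r=least_squares(f,[.541,.2715,-.322,0]);print(np.round(r.x,4));print(np.round(r.fun.reshape(-1,2),1).tolist())
a=atz(c,T,px[8],.112);m=atz(c,T,im(311,467),.112);print(a,np.arctan2(*(m-a)[[1,0]]))
E
```

```text
6.020271274032918 114.21589666987157
[ 0.5385  0.2755 -0.3199  0.    ]
[[-0.3, 3.3], [0.3, -0.9], [0.4, -0.2], [0.8, -0.2], [0.7, -0.4], [-0.8, -1.3], [-1.0, 0.1], [-0.5, -0.1], [0.3, 0.3]]
[ 0.5399  0.2753 -0.32   -0.0099]
[[-0.1, 1.9], [0.2, 0.5], [0.1, -1.1], [-0.3, -0.4], [0.1, 0.3], [-0.3, -0.4], [0.0, 0.0], [0.1, -1.0], [0.3, 0.1]]
[0.5379358  0.27521882 0.112     ] -1.7691946087101456
```

Call:
play_rows:
  commands:
    - {"x":1,"y":1,"z":25,"spin":0.13}
    - {"x":1,"y":1,"z":25,"spin":0.13}
    - {"x":1,"y":1,"z":25,"spin":0.13}
    - {"x":1,"y":1,"z":25,"spin":0.13}
    - {"x":0,"y":0,"z":25,"spin":0}
    - {"x":0,"y":0,"z":0,"spin":0}

```text
time: 2.9
position: [0.531, 0.2839, 0.18]
tool_rot: [0.367, 0.93, 0.004, -0.0]
ft_force: [-0.1, 0.6, -0.1]
grip_width: 0.0872
```

```bash
python3 - <<'E'
from h import *
plan([0.539,0.2745,0.093],2.4)
o=robot.get_obs();c=cams.camera('wrist');save(c['img'],'w2');np.save('w2o',[*o['position'],*o['tool_rot']])
T=Tcw(c,o);print(proj(c,T,shak_pts([.539,.2745,-.32,0]))[-1])
crop(c['img'],100,60,420,260,2.4,'w2c')
E
```

```text
t 2.9 pos [0.531  0.2839 0.18  ] yaw 2.3892 w 0.0872 F [-0.1  0.6 -0.1] q6 -0.52
shift tool mm (total) [-12.5  -2.   86.9] spin -0.011
[251.77185277 217.8926328 ]
```

View pics/w2c.png

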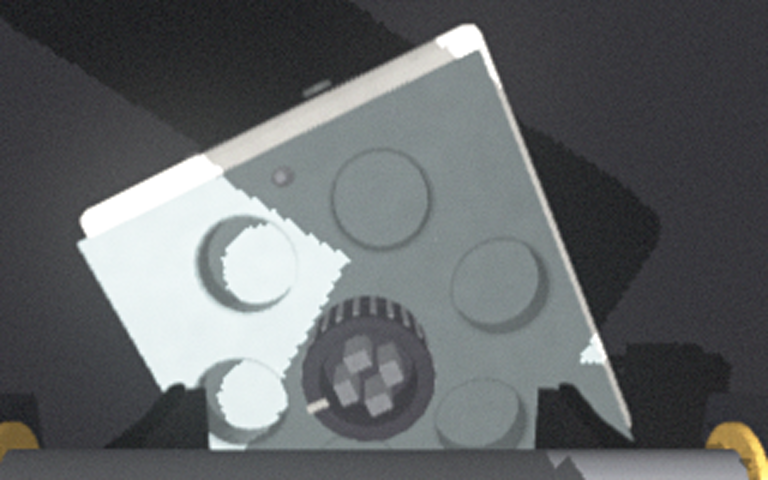

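```bash
python3 - <<'E'
from h import *
v=np.load('w2o.npy');o=dict(position=v[:3],tool_rot=v[3:]);c=cams.camera('wrist');T=Tcw(c,o)
q=lambda x,y:np.array([100+x/2.4,60+y/2.4])-.3
a=atz(c,T,q(368,368),.112);print(a)
m=atz(c,T,q(317,405),.112);print(np.arctan2(*(m-a)[[1,0]]))
P=[((283,176),.083,1),((380,198),.07,2+3),((500,284),.07,2+4),((248,262),.07,2+2),((478,412),.07,2+5)]
ids=[1]+[None]*4; px={1:q(283,176),8:q(368,368)}
U=proj(c,T,shak_pts([.539,.2745,-.32,0]))
for p,_,_ in P[1:]:
    i=2+np.argmin(np.linalg.norm(U[2:8]-q(*p),axis=1));px[i]=q(*p)
k=list(px);Y=np.array([px[i] for i in k])
r=least_squares(lambda p:(proj(c,T,shak_pts([*p,0]))[k]-Y).ravel(),[.539,.2745,-.32]);print(np.round(r.x,4),k,np.round(r.fun.reshape(-1,2),1).tolist())
plan([*a[:2],.093],2.389)
E
```

```text
[0.53644792 0.27842337 0.112     ]
-1.6708818080320853
[ 0.5385  0.2767 -0.3145] [1, 8, np.int64(4), np.int64(3), np.int64(5), np.int64(2)] [[-1.6, -2.3], [0.1, 2.9], [0.4, -0.8], [0.6, -0.9], [-1.0, -0.7], [1.8, 2.6]]
t 3.0 pos [0.5339 0.2845 0.1834] yaw 2.3891 w 0.087 F [-0.   0.4  0.7] q6 -0.52
shift tool mm (total) [-6.  -4.  90.4] spin 0.0
```

```bash
python3 - <<'E'
from h import *
for i in range(6):
    o=robot.get_obs();print(round(o['time'],3),np.round(o['position'],4),np.round(yaw_of(o),4),np.round(o['joint_velocities'],3));c=cams.camera('wrist')
E
```

```text
3.0 [0.5339 0.2845 0.1834] 2.3891 [-0.012 -0.024 -0.039 -0.007 -0.006 -0.002]
3.05 [0.5351 0.2845 0.1844] 2.3887 [-0.012 -0.014 -0.022 -0.002 -0.008 -0.001]
3.1 [0.5358 0.2843 0.1849] 2.3882 [-0.01  -0.007 -0.008 -0.003 -0.001 -0.001]
3.15 [0.5361 0.2841 0.1851] 2.3878 [-0.005 -0.001 -0.    -0.001 -0.003  0.   ]
3.2 [0.5362 0.2839 0.1851] 2.3874 [-0.005  0.003  0.004 -0.001 -0.001  0.003]
3.25 [0.5361 0.2837 0.1849] 2.3872 [-0.005  0.006  0.007 -0.002 -0.001 -0.001]
```

```bash
cat >> h.py <<'E'
def shot(n,box=(100,60,420,260),s=2.4):
    for _ in range(4): cams.camera('wrist')
    o=robot.get_obs();c=cams.camera('wrist');o2=robot.get_obs()
    print('drift mm',np.round((o2['position']-o['position'])*1000,1))
    np.savez('s_'+n,p=o['position'],q=o['tool_rot']);save(c['img'],n);crop(c['img'],*box,s,n+'c')
    c=dict(c);return c,o,Tcw(c,o)
def load(n):
    v=np.load('s_'+n+'.npz');o=dict(position=v['p'],tool_rot=v['q']);c=cams.camera('wrist');return c,o,Tcw(c,o)
def fitshak(c,T,pts,p0=(.5385,.2755,-.32)):
    "pts: list of pixels of pins/pockets/chuck; matched to nearest"
    U=proj(c,T,shak_pts([*p0,0]));Y=np.array(pts,float)
    k=[int(np.argmin(np.linalg.norm(U-y,axis=1))) for y in Y]
    r=least_squares(lambda p:(proj(c,T,shak_pts([*p,0]))[k]-Y).ravel(),p0,loss='soft_l1');print(np.round(r.x,4),k,np.round((proj(c,T,shak_pts([*r.x,0]))[k]-Y),1).tolist());return r.x
E
python3 - <<'E'
from h import *
shot('w3')
E
```

```text
drift mm [-0.1 -0.  -0.2]
```

View pics/w3c.png

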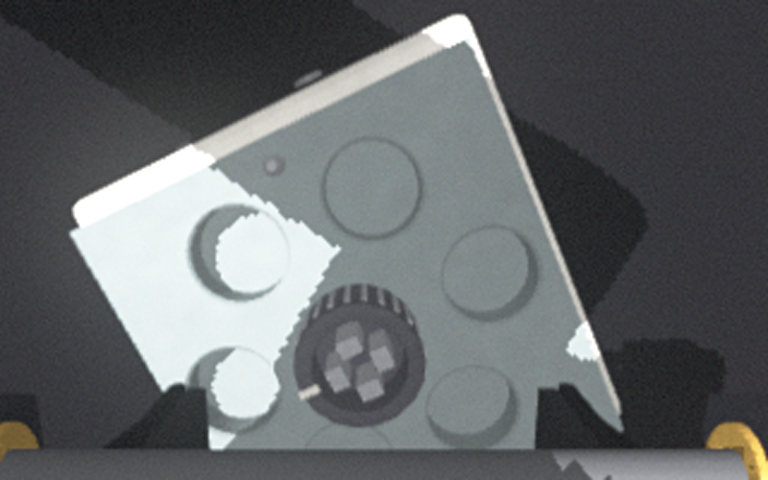

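```bash
python3 - <<'E'
from h import *
c,o,T=load('w3')
q=lambda x,y:np.array([100+x/2.4,60+y/2.4])-.3
p=fitshak(c,T,[q(*a) for a in [(274,163),(372,187),(490,271),(240,252),(472,402),(360,356)]])
a=atz(c,T,q(360,356),.112);m=atz(c,T,q(309,391),.112);print(a,np.arctan2(*(m-a)[[1,0]]))
plan([*a[:2],.093],2.389)
E
```

```text
[ 0.5391  0.2765 -0.3132] [1, 4, 3, 5, 2, 8] [[-1.3, -0.9], [0.1, -0.3], [0.9, -0.1], [-0.7, -0.5], [0.9, 1.8], [0.1, 2.8]]
[0.53710843 0.2782148  0.112     ] -1.7043979108294256
t 3.6 pos [0.5354 0.2833 0.1834] yaw 2.3867 w 0.0868 F [ 0.4  0.3 -0. ] q6 -0.52
shift tool mm (total) [-4.5 -3.9 90.4] spin -0.002
```

Call:
play_rows:
  commands:
    - {"x":-3,"y":-2,"z":22,"spin":0}
    - {"x":-3,"y":-2,"z":22,"spin":0}
    - {"x":0,"y":0,"z":22,"spin":0}
    - {"x":0,"y":0,"z":14,"spin":0}
    - {"x":0,"y":0,"z":0,"spin":0}
    - {"x":0,"y":0,"z":0,"spin":0}

```text
time: 4.2
position: [0.5402, 0.277, 0.1022]
tool_rot: [0.369, 0.929, 0.008, 0.005]
ft_force: [-0.0, -0.2, 0.3]
grip_width: 0.0866
```

```bash
python3 - <<'E'
from h import *
plan([0.538,.2765,.092],2.387)
c,o,T=shot('w4',(100,60,420,260),2.4)
E
```

```text
t 4.2 pos [0.5402 0.277  0.1022] yaw 2.386 w 0.0866 F [-0.  -0.2  0.3] q6 -0.534
shift tool mm (total) [ 1.3 -2.1 10.1] spin -0.001
drift mm [-0. -0.  0.]
```

View pics/w4c.png

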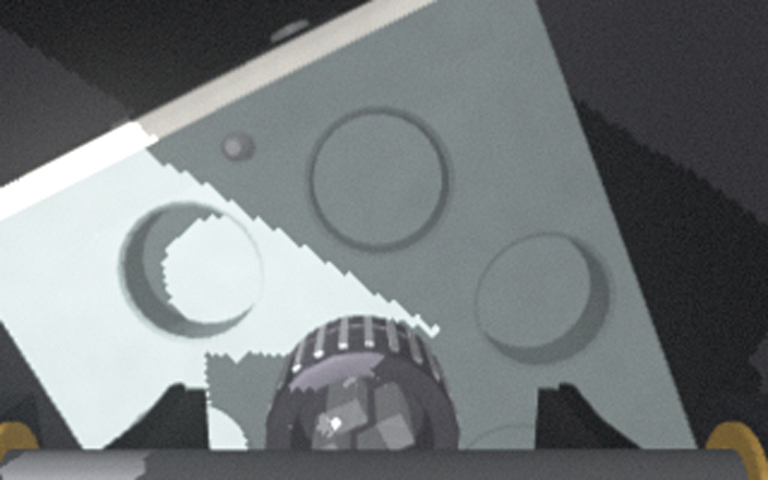

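Call:
play_rows:
  commands:
    - {"x":0,"y":-2,"z":8,"spin":0}
    - {"x":0,"y":0,"z":8,"spin":0}
    - {"x":0,"y":0,"z":0,"spin":0}

```text
time: 4.75
position: [0.5401, 0.2762, 0.0874]
tool_rot: [0.369, 0.929, 0.01, 0.007]
ft_force: [-0.0, 0.1, -0.6]
grip_width: 0.0867
```

Call:
play_rows:
  commands:
    - {"x":0,"y":0,"z":0,"spin":0}
    - {"x":0,"y":0,"z":0,"spin":0}
    - {"x":0,"y":0,"z":0,"spin":0}
    - {"x":0,"y":0,"z":0,"spin":0}
    - {"x":0,"y":0,"z":0,"spin":0}
    - {"x":0,"y":0,"z":0,"spin":0}
  grip: 0
  newtons: 35

```text
time: 5.35
position: [0.5393, 0.2754, 0.0869]
tool_rot: [0.368, 0.93, 0.008, 0.006]
ft_force: [-1.2, -2.8, 0.5]
grip_width: 0.0495
```

```bash
python3 - <<'E'
from h import *
plan([0.538,.2765,.086],2.387)
E
```

```text
t 5.3 pos [0.5393 0.2754 0.0869] yaw 2.3869 w 0.0495 F [-1.2 -2.8  0.5] q6 -0.536
shift tool mm (total) [ 1.7 -0.1  0.9] spin -0.0
```

Call:
play_rows:
  commands:
    - {"x":0,"y":0,"z":0,"spin":-0.13}
    - {"x":0,"y":0,"z":0,"spin":-0.13}
    - {"x":0,"y":0,"z":0,"spin":-0.13}
    - {"x":0,"y":0,"z":0,"spin":-0.13}
    - {"x":0,"y":0,"z":0,"spin":-0.13}
    - {"x":0,"y":0,"z":0,"spin":-0.13}
    - {"x":0,"y":0,"z":0,"spin":-0.13}
    - {"x":0,"y":0,"z":0,"spin":-0.13}

```text
time: 6.15
position: [0.5388, 0.2737, 0.0869]
tool_rot: [-0.156, 0.988, 0.005, 0.008]
ft_force: [0.7, -2.1, -0.5]
grip_width: 0.0498
```

```bash
python3 - <<'E'
from h import *
plan([0.538,.2765,.086],2.387);o=robot.get_obs();print(o['moment'],R.from_quat(o['tool_rot']).as_matrix()[:,2])
E
```

```text
t 6.2 pos [0.5388 0.2737 0.0869] yaw -2.8278 w 0.0498 F [ 0.7 -2.1 -0.5] q6 -1.612
shift tool mm (total) [-0.1  2.9  1. ] spin 1.068
[ 0.36328967  0.35249242 -0.23639617] [ 0.01477134  0.01333423 -0.99980198]
```

Call:
play_rows:
  commands:
    - {"x":0,"y":0,"z":0,"spin":-0.13}
    - {"x":0,"y":0,"z":0,"spin":-0.13}
    - {"x":0,"y":0,"z":0,"spin":-0.13}
    - {"x":0,"y":0,"z":0,"spin":-0.13}
    - {"x":0,"y":0,"z":0,"spin":-0.06}

```text
time: 6.65
position: [0.539, 0.2724, 0.0866]
tool_rot: [-0.435, 0.9, 0.006, 0.009]
ft_force: [-0.5, -0.8, -1.0]
grip_width: 0.05
```

```bash
python3 - <<'E'
from h import *
plan([0.538,.2765,.086],2.387);o=robot.get_obs();print(o['moment'],R.from_quat(o['tool_rot']).as_matrix()[:,2])
E
```

```text
t 6.7 pos [0.539  0.2724 0.0866] yaw -2.2412 w 0.05 F [-0.5 -0.8 -1. ] q6 -2.208
shift tool mm (total) [-2.6  3.4  0.7] spin 1.655
[-0.23206735  0.15844894 -1.26323354] [ 0.01058352  0.0179696  -0.99978252]
```

Call:
play_rows:
  commands:
    - {"x":0,"y":0,"z":0,"spin":0}
    - {"x":0,"y":0,"z":0,"spin":0}
    - {"x":0,"y":0,"z":-10,"spin":0}
    - {"x":0,"y":0,"z":-30,"spin":0.13}
    - {"x":0,"y":0,"z":-40,"spin":0.13}
    - {"x":0,"y":0,"z":-40,"spin":0.13}
    - {"x":0,"y":0,"z":-40,"spin":0.13}
    - {"x":0,"y":0,"z":-40,"spin":0.13}
  grip: 1

```text
time: 7.45
position: [0.5335, 0.2684, 0.2904]
tool_rot: [-0.112, 0.994, 0.007, 0.001]
ft_force: [0.9, 0.3, -0.5]
grip_width: 0.0869
```

```bash
python3 - <<'E'
from h import *
shot('w5',(150,60,350,260),4)
plan([0.545,.035,.22],2.9)
E
```

```text
drift mm [-0.9 -0.3 -1.8]
t 7.7 pos [0.5334 0.2684 0.2882] yaw -2.911 w 0.0868 F [-0.8  0.2 -0.7] q6 -1.533
shift tool mm (total) [  42.2 -230.8   64.9] spin 0.472
```

View pics/w5c.png

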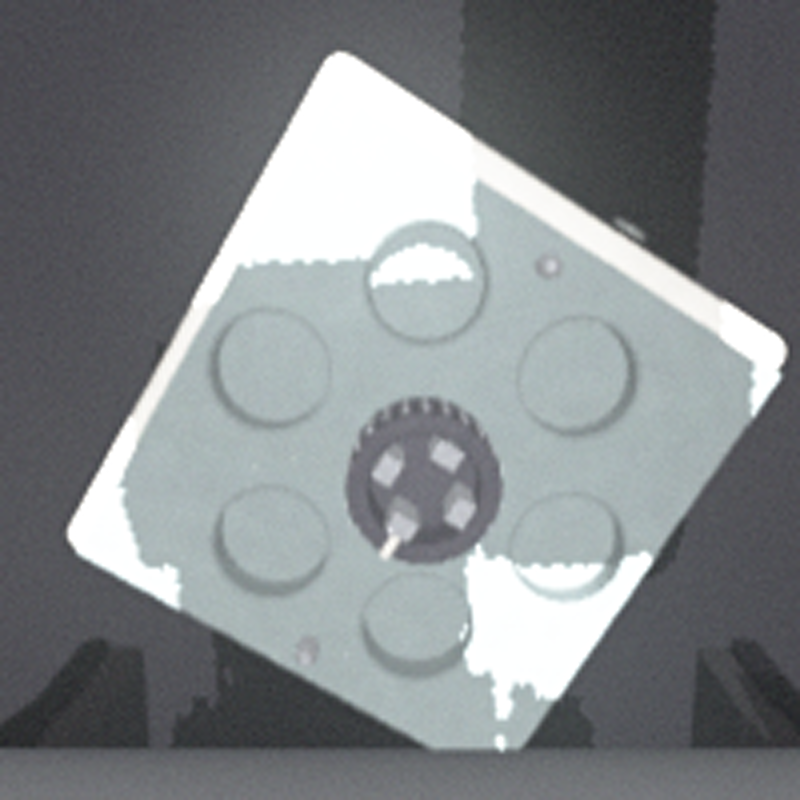

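```bash
python3 - <<'E'
from h import *
c,o,T=load('w5')
q=lambda x,y:np.array([150+x/4,60+y/4])-.4
p=fitshak(c,T,[q(*a) for a in [(547,265),(307,647),(427,282),(271,368),(577,375),(270,540),(567,546),(416,622),(423,482)]])
a=atz(c,T,q(423,482),.112);m=atz(c,T,q(390,546),.112);print(a,np.arctan2(*(m-a)[[1,0]])-p[2])
E
```

```text
[ 0.5386  0.2742 -0.3188] [1, 0, 5, 6, 4, 7, 3, 2, 8] [[0.9, -1.1], [-0.6, 1.7], [-0.2, -0.9], [-0.8, -0.3], [0.4, -0.1], [-0.1, -0.0], [0.1, 0.1], [0.2, 0.6], [0.1, 0.9]]
[0.53752087 0.27382486 0.112     ] 0.08397000432409796
```

```bash
sed -i "s/return T@c\['mount'\]/m=c['mount'].copy();m[0,3]-=0.002;return T@m/" h.py
cat >> h.py <<'E'
SH=(0.5400,.2743,-.319)
def S(x,y): 
    c,s=np.cos(SH[2]),np.sin(SH[2]);return np.array([SH[0]+c*x-s*y,SH[1]+s*x+c*y])
POC=[S(.062*np.cos(a),.062*np.sin(a)) for a in np.radians([30,90,150,210,270,330])]
E
python3 - <<'E'
from h import *
print(np.round(POC,4))
plan([0.585,0.0,.25],2.82)
E
```

```text
[[0.6007 0.2869]
 [0.5594 0.3332]
 [0.4987 0.3206]
 [0.4793 0.2617]
 [0.5206 0.2154]
 [0.5813 0.228 ]]
t 7.8 pos [0.5329 0.2682 0.2871] yaw -2.9112 w 0.087 F [ 0.1 -0.3 -0.7] q6 -1.533
shift tool mm (total) [  10.6 -273.5   33.4] spin 0.552
```

Call:
play_rows:
  commands:
    - {"x":0,"y":-35,"z":4,"spin":0.138}
    - {"x":6,"y":-35,"z":4,"spin":0.138}
    - {"x":11,"y":-35,"z":4,"spin":0.138}
    - {"x":16,"y":-35,"z":4,"spin":0.138}
    - {"x":18,"y":-35,"z":4,"spin":0}
    - {"x":18,"y":-35,"z":4,"spin":0}
    - {"x":10,"y":-35,"z":4,"spin":0}
    - {"x":0,"y":0,"z":0,"spin":0}

```text
time: 8.55
position: [0.412, 0.0441, 0.2428]
tool_rot: [0.168, 0.986, 0.004, -0.017]
ft_force: [0.8, 0.7, 0.9]
grip_width: 0.0871
```

```bash
python3 - <<'E'
from h import *
plan([0.585,0.0,.25],2.82)
c,o,T=shot('w6',(60,20,460,260),1.9)
for n in ['pot0']:
    for d in nets.outline_of(c,n):
        m=d['region'].astype(np.uint8); print(round(d['conf'],2),np.round(d['pixel'],1),m.sum(),np.round(atz(c,T,d['pixel'],.014),4))
E
```

```text
t 8.6 pos [0.412  0.0441 0.2428] yaw 2.8044 w 0.0871 F [0.8 0.7 0.9] q6 -1.409
shift tool mm (total) [-177.5   15.7  -13.4] spin -0.016
drift mm [0.3 0.2 0.2]
0.64 [290.3 293.1] 171 [0.6223 0.0387 0.014 ]
0.47 [432.1 177.8] 15020 [0.5094 0.2922 0.014 ]
```

View pics/w6c.png

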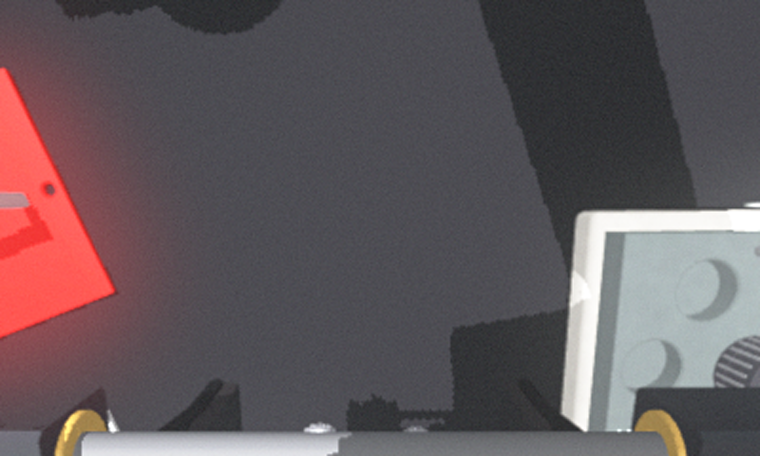

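Call:
play_rows:
  commands:
    - {"x":-44,"y":4,"z":-4,"spin":0}
    - {"x":-44,"y":4,"z":-4,"spin":0}
    - {"x":-44,"y":4,"z":-4,"spin":0}
    - {"x":-44,"y":4,"z":-4,"spin":0}
    - {"x":0,"y":0,"z":0,"spin":0}

```text
time: 9.35
position: [0.5952, 0.0091, 0.2533]
tool_rot: [0.161, 0.987, 0.005, -0.014]
ft_force: [-0.7, 1.2, 0.5]
grip_width: 0.0869
```

```bash
python3 - <<'E'
from h import *
c,o,T=shot('w6b',(60,20,460,260),1.9)
plan([0.585,0.0,.25],2.82)
for n in ['pot0']:
    for d in nets.outline_of(c,n):
        m=d['region'].astype(np.uint8); print(round(d['conf'],2),np.round(d['pixel'],1),m.sum(),np.round(atz(c,T,d['pixel'],.014),4))
E
```

```text
drift mm [-0.2 -0.1  0.3]
t 9.6 pos [0.5868 0.0111 0.253 ] yaw 2.8196 w 0.087 F [ 0.3  0.  -0.3] q6 -1.428
shift tool mm (total) [ -1.9 -11.1   2.9] spin -0.0
0.91 [211.5 143.9] 501 [ 0.5257 -0.0321  0.014 ]
0.73 [228.9 206. ] 441 [ 0.6211 -0.0394  0.014 ]
0.63 [265.8 149.8] 513 [0.5585 0.0396 0.014 ]
0.57 [276.5 199.4] 482 [0.6341 0.0322 0.014 ]
```

View pics/w6bc.png

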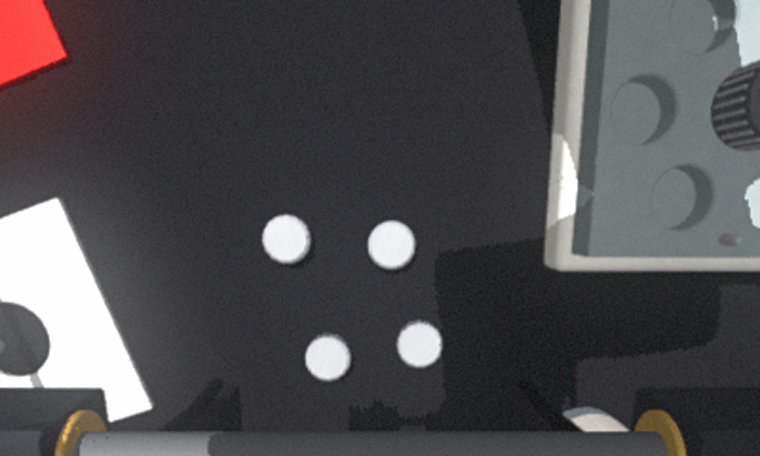

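```bash
cat >> h.py <<'E'
def pots(c,T,near=None):
    g=cv2.cvtColor(c['img'],cv2.COLOR_RGB2GRAY); out=[]
    for d in nets.outline_of(c,'pot0'):
        m=d['region'].astype(np.uint8)
        if m.sum()>6000: continue
        k,_=cv2.findContours(m,cv2.RETR_EXTERNAL,cv2.CHAIN_APPROX_NONE);k=max(k,key=cv2.contourArea)
        (x,y),r=cv2.minEnclosingCircle(k)
        print(round(d['conf'],2),np.round(d['pixel'],1),'circ',round(x,1),round(y,1),round(r,1),m.sum(),np.round(atz(c,T,d['pixel'],.015),4)); out.append(d)
    return out
E
python3 - <<'E'
from h import *
plan([0.526,-.034,.09],2.82)
E
```

```text
t 9.7 pos [0.5868 0.0109 0.2533] yaw 2.8194 w 0.0869 F [-0.1  1.1  0.1] q6 -1.428
shift tool mm (total) [ 37.1 -62.5 164.6] spin -0.001
```

Call:
play_rows:
  commands:
    - {"x":10,"y":-16,"z":40,"spin":0}
    - {"x":10,"y":-16,"z":40,"spin":0}
    - {"x":10,"y":-16,"z":40,"spin":0}
    - {"x":7,"y":-14,"z":40,"spin":0}
    - {"x":0,"y":0,"z":0,"spin":0}
  grip: 0.75

```text
time: 10.15
position: [0.525, -0.0324, 0.0958]
tool_rot: [0.158, 0.987, 0.005, -0.013]
ft_force: [-0.6, 0.4, -0.1]
grip_width: 0.066
```

```bash
python3 - <<'E'
from h import *
c,o,T=shot('w7',(100,60,420,260),2.4)
pots(c,T)
plan([0.526,-.034,.007],2.82); print(R.from_quat(o['tool_rot']).as_matrix()[:,2])
E
```

```text
drift mm [ 0.2 -0.   0.2]
0.88 [249.7 189.8] circ 249.3 189.8 19.8 1197 [ 0.5258 -0.0339  0.015 ]
0.86 [278.2 277.8] circ 277.8 279.6 17.4 676 [ 0.6225 -0.0354  0.015 ]
0.73 [331.1 196. ] circ 333.7 194.1 20.4 1233 [0.5554 0.0369 0.015 ]
t 10.4 pos [ 0.5335 -0.0331  0.1017] yaw 2.8259 w 0.0655 F [0.7 0.9 0.2] q6 -1.538
shift tool mm (total) [ 6.  -3.9 94.7] spin 0.006
[-0.00744914  0.01003448 -0.99992191]
```

View pics/w7c.png

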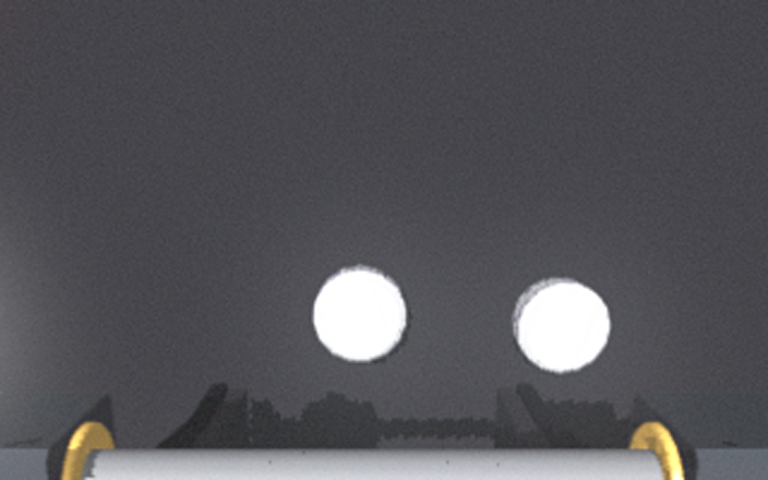

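Call:
play_rows:
  commands:
    - {"x":3,"y":-2,"z":30,"spin":0}
    - {"x":3,"y":-2,"z":30,"spin":0}
    - {"x":0,"y":0,"z":20,"spin":0}
    - {"x":0,"y":0,"z":0,"spin":0}
    - {"x":0,"y":0,"z":0,"spin":0}

```text
time: 10.95
position: [0.5372, -0.0347, 0.0285]
tool_rot: [0.155, 0.988, 0.003, 0.008]
ft_force: [1.1, -0.4, -0.3]
grip_width: 0.0656
```

```bash
python3 - <<'E'
from h import *
plan([0.5258,-.0339,.007],2.82)
E
```

```text
t 10.9 pos [ 0.5372 -0.0347  0.0285] yaw 2.8298 w 0.0656 F [ 1.1 -0.4 -0.3] q6 -1.547
shift tool mm (total) [11.4 -2.9 21.3] spin 0.01
```

Call:
play_rows:
  commands:
    - {"x":8,"y":-2,"z":0,"spin":0.01}
    - {"x":3,"y":-1,"z":10,"spin":0}
    - {"x":0,"y":0,"z":10,"spin":0}
    - {"x":0,"y":0,"z":0,"spin":0}

```text
time: 11.35
position: [0.5285, -0.0344, 0.0113]
tool_rot: [0.16, 0.987, 0.003, 0.012]
ft_force: [-0.4, -0.1, -0.5]
grip_width: 0.0655
```

```bash
python3 - <<'E'
from h import *
plan([0.5258,-.0339,.007],2.82)
E
```

```text
t 11.3 pos [ 0.5285 -0.0344  0.0113] yaw 2.8198 w 0.0655 F [-0.4 -0.1 -0.5] q6 -1.543
shift tool mm (total) [ 2.8 -0.4  4.2] spin -0.0
```

Call:
play_rows:
  commands:
    - {"x":2,"y":0,"z":4,"spin":0}
    - {"x":0,"y":0,"z":0,"spin":0}
    - {"x":0,"y":0,"z":0,"spin":0}

```text
time: 11.65
position: [0.5266, -0.0338, 0.0065]
tool_rot: [0.16, 0.987, 0.003, 0.012]
ft_force: [0.4, -0.4, -0.1]
grip_width: 0.065
```

```bash
python3 - <<'E'
from h import *
plan([0.5258,-.0339,.007],2.82);o=robot.get_obs(); print(R.from_quat(o['tool_rot']).as_matrix()[:,2])
E
```

```text
t 11.7 pos [ 0.5266 -0.0338  0.0065] yaw 2.8196 w 0.065 F [ 0.4 -0.4 -0.1] q6 -1.543
shift tool mm (total) [ 0.7 -0.3 -0.5] spin -0.0
[ 0.02382137  0.00137328 -0.99971529]
```

Call:
play_rows:
  commands:
    - {"x":0,"y":0,"z":0,"spin":0}
    - {"x":0,"y":0,"z":0,"spin":0}
    - {"x":0,"y":0,"z":0,"spin":0}
    - {"x":0,"y":0,"z":0,"spin":0}
    - {"x":0,"y":0,"z":0,"spin":0}
  grip: 0
  newtons: 25

```text
time: 12.15
position: [0.5271, -0.034, 0.0068]
tool_rot: [0.16, 0.987, 0.003, 0.012]
ft_force: [0.1, -0.2, -0.4]
grip_width: 0.0351
```

```bash
python3 - <<'E'
from h import *
plan([*POC[5],.12],2.82);o=robot.get_obs(); print(R.from_quat(o['tool_rot']).as_matrix()[:,2])
E
```

```text
t 12.2 pos [ 0.5271 -0.034   0.0068] yaw 2.8196 w 0.0351 F [ 0.1 -0.2 -0.4] q6 -1.543
shift tool mm (total) [  28.9  266.7 -111.5] spin -0.0
[ 0.02481927  0.00107118 -0.99969138]
```

Call:
play_rows:
  commands:
    - {"x":0,"y":0,"z":-30,"spin":0}
    - {"x":0,"y":0,"z":-40,"spin":0}
    - {"x":4,"y":30,"z":-30,"spin":0}
    - {"x":5,"y":45,"z":-12,"spin":0}
    - {"x":5,"y":45,"z":0,"spin":0}
    - {"x":5,"y":45,"z":0,"spin":0}
    - {"x":5,"y":45,"z":0,"spin":0}
    - {"x":5,"y":45,"z":0,"spin":0}

```text
time: 12.95
position: [0.5804, 0.2193, 0.1253]
tool_rot: [0.166, 0.986, 0.003, 0.012]
ft_force: [0.5, 0.2, -1.0]
grip_width: 0.0352
```

```bash
python3 - <<'E'
from h import *
plan([*POC[5],.10],2.82);o=robot.get_obs(); print(R.from_quat(o['tool_rot']).as_matrix()[:,2])
E
```

```text
t 12.9 pos [0.5804 0.2193 0.1253] yaw 2.8072 w 0.0352 F [ 0.5  0.2 -1. ] q6 -1.052
shift tool mm (total) [ 2.6  8.3 25.4] spin -0.013
[ 0.02455512  0.00185583 -0.99969676]
```

Call:
play_rows:
  commands:
    - {"x":1,"y":5,"z":10,"spin":-0.01}
    - {"x":1,"y":0,"z":10,"spin":0}
    - {"x":0,"y":0,"z":0,"spin":0}
    - {"x":0,"y":0,"z":0,"spin":0}

```text
time: 13.35
position: [0.5797, 0.2296, 0.1035]
tool_rot: [0.158, 0.987, 0.003, 0.012]
ft_force: [-0.6, -0.7, -0.9]
grip_width: 0.0349
```

```bash
python3 - <<'E'
from h import *
c,o,T=shot('w8',(100,60,420,260),2.4)
plan([*POC[5],.073],2.82)
print(proj(c,T,[*POC[5],.07]))
E
```

```text
drift mm [0.1 0.2 0.1]
t 13.6 pos [0.5808 0.2299 0.1045] yaw 2.8242 w 0.0347 F [-0.5 -0.3 -0.4] q6 -1.053
shift tool mm (total) [-0.3 -2.  31.5] spin 0.004
[[251.19271245 215.34934298]]
```

View pics/w8c.png

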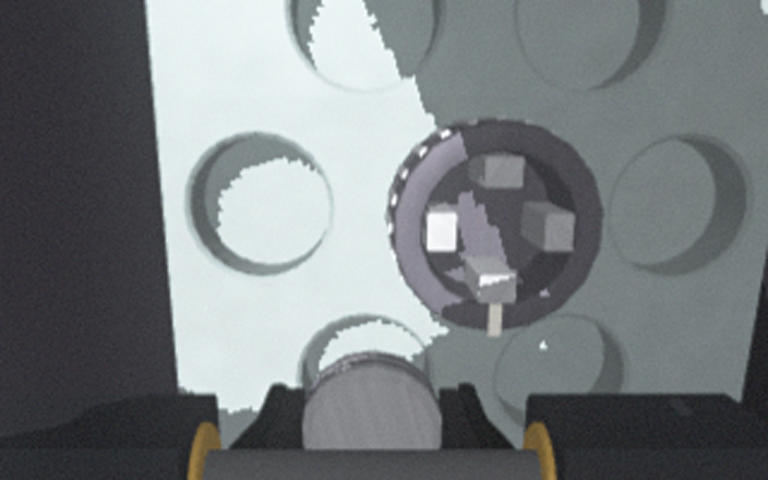

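```bash
python3 - <<'E'
from h import *
c,o,T=load('w8')
q=lambda x,y:np.array([100+x/2.4,60+y/2.4])-.3
p=fitshak(c,T,[q(*a) for a in [(260,203),(680,204),(495.5,224)]],SH)
print(atz(c,T,q(495.5,224),.112), atz(c,T,q(260,203),.07)-[*POC[4],.07],atz(c,T,q(680,204),.07)-[*POC[1],.07])
E
```

```text
[ 0.5406  0.2742 -0.3189] [6, 3, 8] [[-1.1, 0.0], [-0.1, -0.0], [1.0, 0.0]]
[0.54040318 0.27370894 0.112     ] [0.00082476 0.00066652 0.        ] [6.33944412e-04 4.04028612e-06 0.00000000e+00]
```

Call:
play_rows:
  commands:
    - {"x":-2,"y":-2,"z":10,"spin":0}
    - {"x":0,"y":0,"z":10,"spin":0}
    - {"x":0,"y":0,"z":5,"spin":0}
    - {"x":0,"y":0,"z":0,"spin":0}
    - {"x":0,"y":0,"z":0,"spin":0}

```text
time: 14.15
position: [0.5831, 0.2265, 0.0772]
tool_rot: [0.159, 0.987, 0.004, 0.013]
ft_force: [0.2, 0.2, 0.2]
grip_width: 0.0349
```

```bash
sed -i 's/^SH=.*/SH=(0.5404,.2743,-.319)/' h.py; python3 - <<'E'
from h import *
plan([*POC[5],.073],2.823)
E
```

```text
t 14.2 pos [0.5831 0.2265 0.0772] yaw 2.823 w 0.0349 F [0.2 0.2 0.2] q6 -1.058
shift tool mm (total) [2.  1.  4.2] spin -0.0
```

Call:
play_rows:
  commands:
    - {"x":1,"y":1,"z":0,"spin":0}
    - {"x":0,"y":0,"z":5,"spin":0}
    - {"x":0,"y":0,"z":0,"spin":0}

```text
time: 14.45
position: [0.5827, 0.2282, 0.072]
tool_rot: [0.158, 0.987, 0.004, 0.013]
ft_force: [-0.6, 0.0, -0.6]
grip_width: 0.0346
```

```bash
python3 - <<'E'
from h import *
plan([*POC[5],.073],2.823)
E
```

```text
t 14.4 pos [0.5827 0.2282 0.072 ] yaw 2.8234 w 0.0346 F [-0.6  0.  -0.6] q6 -1.055
shift tool mm (total) [ 0.9 -0.5 -1. ] spin 0.0
```

Call:
play_rows:
  commands:
    - {"x":0,"y":0,"z":0,"spin":0}
    - {"x":0,"y":0,"z":0,"spin":0}
    - {"x":0,"y":0,"z":0,"spin":0}
    - {"x":0,"y":0,"z":-25,"spin":0}
    - {"x":0,"y":0,"z":-25,"spin":0}
    - {"x":0,"y":0,"z":0,"spin":0}
  grip: 0.7

```text
time: 15.05
position: [0.5815, 0.2281, 0.1234]
tool_rot: [0.158, 0.987, 0.004, 0.013]
ft_force: [1.2, -0.2, 0.7]
grip_width: 0.0604
```

```bash
python3 - <<'E'
from h import *
c,o,T=shot('w9',(100,60,420,260),2.4)
plan([.5554,.0369,.09],2.823)
E
```

```text
drift mm [-0.1 -0.  -0.2]
t 15.3 pos [0.5783 0.2274 0.119 ] yaw 2.8235 w 0.0607 F [-0.   0.2  1.5] q6 -1.055
shift tool mm (total) [ -37.3 -188.4   28.2] spin 0.0
```

View pics/w9c.png

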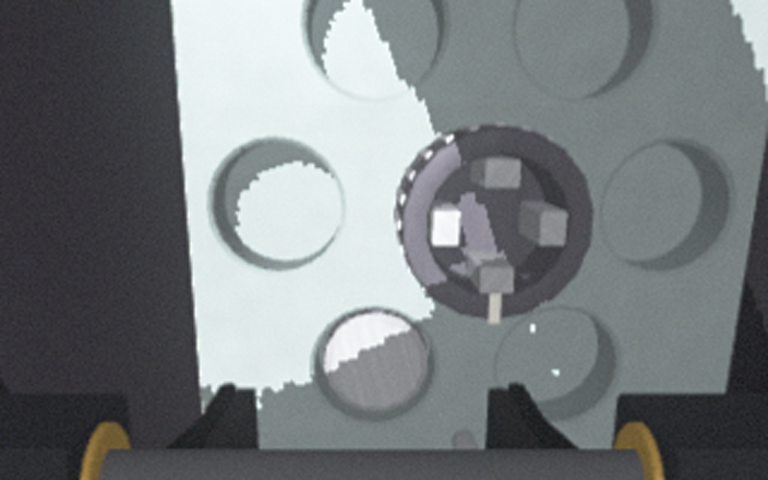

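Call:
play_rows:
  commands:
    - {"x":-7,"y":-38,"z":0,"spin":0}
    - {"x":-7,"y":-38,"z":0,"spin":0}
    - {"x":-7,"y":-38,"z":0,"spin":0}
    - {"x":-8,"y":-38,"z":10,"spin":0}
    - {"x":-8,"y":-36,"z":18,"spin":0}
    - {"x":0,"y":0,"z":0,"spin":0}
  grip: 0.75

```text
time: 15.9
position: [0.5532, 0.033, 0.0838]
tool_rot: [0.156, 0.988, 0.002, 0.006]
ft_force: [-0.1, -0.1, 1.1]
grip_width: 0.065
```

```bash
python3 - <<'E'
from h import *
c,o,T=shot('w10',(100,60,420,260),2.4)
pots(c,T)
plan([.5554,.0369,.007],2.823)
E
```

```text
drift mm [0.2 0.4 0.3]
0.9 [276.1 280. ] circ 279.0 278.0 18.4 688 [0.6398 0.0341 0.015 ]
0.89 [253.5 200.9] circ 256.0 198.1 21.2 1374 [0.5566 0.0376 0.015 ]
0.82 [203.7 286. ] circ 204.0 285.5 18.6 750 [ 0.6247 -0.0348  0.015 ]
0.5 [507.  185.3] circ 510.5 182.5 17.5 281 [0.6116 0.2571 0.015 ]
t 16.2 pos [0.5556 0.0381 0.0868] yaw 2.8354 w 0.0653 F [ 0.2  0.  -0.4] q6 -1.406
shift tool mm (total) [ 1.3 -1.9 79.7] spin 0.012
```

Call:
play_rows:
  commands:
    - {"x":1,"y":-1,"z":25,"spin":0.012}
    - {"x":1,"y":0,"z":25,"spin":0}
    - {"x":1,"y":0,"z":10,"spin":0}
    - {"x":0,"y":0,"z":0,"spin":0}
    - {"x":0,"y":0,"z":0,"spin":0}

```text
time: 16.7
position: [0.5571, 0.0435, 0.0283]
tool_rot: [0.154, 0.988, 0.003, 0.014]
ft_force: [-0.3, -0.8, -0.0]
grip_width: 0.0653
```

```bash
python3 - <<'E'
from h import *
plan([.5562,.0374,.007],2.823)
E
```

```text
t 16.7 pos [0.5571 0.0435 0.0283] yaw 2.832 w 0.0653 F [-0.3 -0.8 -0. ] q6 -1.395
shift tool mm (total) [-0.5 -6.3 21.2] spin 0.009
```

Call:
play_rows:
  commands:
    - {"x":0,"y":-6,"z":0,"spin":0.01}
    - {"x":0,"y":0,"z":10,"spin":0}
    - {"x":0,"y":0,"z":10,"spin":0}
    - {"x":0,"y":0,"z":0,"spin":0}
    - {"x":0,"y":0,"z":0,"spin":0}

```text
time: 17.2
position: [0.5578, 0.0373, 0.0093]
tool_rot: [0.159, 0.987, 0.003, 0.016]
ft_force: [0.2, -0.8, 0.5]
grip_width: 0.0653
```

```bash
python3 - <<'E'
from h import *
plan([.5562,.0374,.007],2.823)
E
```

```text
t 17.2 pos [0.5578 0.0373 0.0093] yaw 2.8216 w 0.0653 F [ 0.2 -0.8  0.5] q6 -1.397
shift tool mm (total) [ 1.6 -0.4  2.3] spin -0.001
```

Call:
play_rows:
  commands:
    - {"x":2,"y":0,"z":2,"spin":0}
    - {"x":0,"y":0,"z":0,"spin":0}
    - {"x":0,"y":0,"z":0,"spin":0}

```text
time: 17.5
position: [0.5559, 0.0378, 0.0071]
tool_rot: [0.159, 0.987, 0.003, 0.016]
ft_force: [0.1, -0.2, 0.6]
grip_width: 0.0652
```

Call:
play_rows:
  commands:
    - {"x":0,"y":0,"z":0,"spin":0}
    - {"x":0,"y":0,"z":0,"spin":0}
    - {"x":0,"y":0,"z":0,"spin":0}
    - {"x":0,"y":0,"z":0,"spin":0}
    - {"x":0,"y":0,"z":0,"spin":0}
  grip: 0

```text
time: 18.0
position: [0.5562, 0.038, 0.0075]
tool_rot: [0.159, 0.987, 0.004, 0.017]
ft_force: [-0.0, -0.2, -0.6]
grip_width: 0.0348
```

```bash
python3 - <<'E'
from h import *
plan([*POC[0],.12],2.823);o=robot.get_obs(); print(R.from_quat(o['tool_rot']).as_matrix()[:,2])
E
```

```text
t 18.0 pos [0.5562 0.038  0.0075] yaw 2.8215 w 0.0348 F [-0.  -0.2 -0.6] q6 -1.396
shift tool mm (total) [  32.1  251.8 -110.5] spin -0.001
[ 0.03417698  0.0016158  -0.99941449]
```

Call:
play_rows:
  commands:
    - {"x":0,"y":0,"z":-40,"spin":0}
    - {"x":0,"y":0,"z":-45,"spin":0}
    - {"x":5,"y":40,"z":-28,"spin":0}
    - {"x":5,"y":42,"z":-4,"spin":0}
    - {"x":5,"y":42,"z":0,"spin":0}
    - {"x":5,"y":42,"z":0,"spin":0}
    - {"x":5,"y":42,"z":0,"spin":0}
    - {"x":5,"y":36,"z":0,"spin":0}

```text
time: 18.8
position: [0.6022, 0.2815, 0.1295]
tool_rot: [0.165, 0.986, 0.004, 0.014]
ft_force: [0.3, -0.3, -0.1]
grip_width: 0.0346
```

Call:
play_rows:
  commands:
    - {"x":0,"y":0,"z":0,"spin":0}
    - {"x":0,"y":0,"z":0,"spin":0}

```text
time: 19.0
position: [0.6019, 0.287, 0.129]
tool_rot: [0.161, 0.987, 0.005, 0.015]
ft_force: [0.3, -0.4, -1.4]
grip_width: 0.035
```

```bash
python3 - <<'E'
from h import *
plan([*POC[0],.10],2.823);o=robot.get_obs(); print(R.from_quat(o['tool_rot']).as_matrix()[:,2])
E
```

```text
t 19.0 pos [0.6019 0.287  0.129 ] yaw 2.8173 w 0.035 F [ 0.3 -0.4 -1.4] q6 -0.964
shift tool mm (total) [ 1.6 -0.7 29. ] spin -0.006
[ 0.03035696  0.0042191  -0.99953022]
```

Call:
play_rows:
  commands:
    - {"x":1,"y":0,"z":20,"spin":-0.005}
    - {"x":1,"y":0,"z":20,"spin":0}
    - {"x":0,"y":0,"z":8,"spin":0}
    - {"x":0,"y":0,"z":0,"spin":0}
    - {"x":0,"y":0,"z":0,"spin":0}

```text
time: 19.5
position: [0.6005, 0.2826, 0.0799]
tool_rot: [0.161, 0.987, 0.003, 0.014]
ft_force: [-0.5, 0.2, -0.5]
grip_width: 0.0346
```

```bash
python3 - <<'E'
from h import *
plan([*POC[0],.072],2.823)
E
```

```text
t 19.5 pos [0.6005 0.2826 0.0799] yaw 2.8183 w 0.0346 F [-0.5  0.2 -0.5] q6 -0.969
shift tool mm (total) [1.  4.2 7.9] spin -0.005
```

Call:
play_rows:
  commands:
    - {"x":1,"y":4,"z":0,"spin":-0.005}
    - {"x":0,"y":0,"z":4,"spin":0}
    - {"x":0,"y":0,"z":4,"spin":0}
    - {"x":0,"y":0,"z":0,"spin":0}

```text
time: 19.9
position: [0.603, 0.2865, 0.0741]
tool_rot: [0.159, 0.987, 0.004, 0.016]
ft_force: [-0.1, -0.4, -0.1]
grip_width: 0.0348
```

```bash
python3 - <<'E'
from h import *
plan([*POC[0],.072],2.823)
E
```

```text
t 19.9 pos [0.603  0.2865 0.0741] yaw 2.8224 w 0.0348 F [-0.1 -0.4 -0.1] q6 -0.968
shift tool mm (total) [ 2.  -0.3  2. ] spin -0.001
```

Call:
play_rows:
  commands:
    - {"x":2,"y":0,"z":2,"spin":0}
    - {"x":0,"y":0,"z":0,"spin":0}
    - {"x":0,"y":0,"z":0,"spin":0}

```text
time: 20.2
position: [0.601, 0.2875, 0.072]
tool_rot: [0.159, 0.987, 0.004, 0.016]
ft_force: [0.6, -0.3, -0.7]
grip_width: 0.0348
```

Call:
play_rows:
  commands:
    - {"x":0,"y":0,"z":0,"spin":0}
    - {"x":0,"y":0,"z":0,"spin":0}
    - {"x":0,"y":0,"z":0,"spin":0}
    - {"x":0,"y":0,"z":-25,"spin":0}
    - {"x":0,"y":0,"z":-25,"spin":0}
    - {"x":0,"y":0,"z":0,"spin":0}
  grip: 0.7

```text
time: 20.8
position: [0.5993, 0.2873, 0.1229]
tool_rot: [0.159, 0.987, 0.004, 0.015]
ft_force: [0.7, -0.0, 0.1]
grip_width: 0.0606
```

```bash
python3 - <<'E'
from h import *
c,o,T=shot('w11',(100,60,420,260),2.4)
plan([.639,.034,.09],2.823)
E
```

```text
drift mm [-0.1 -0.  -0.2]
t 21.1 pos [0.5962 0.2863 0.1182] yaw 2.8228 w 0.061 F [ 0.1 -0.6  0.1] q6 -0.966
shift tool mm (total) [-119.1 -226.4   29. ] spin -0.0
```

View pics/w11c.png

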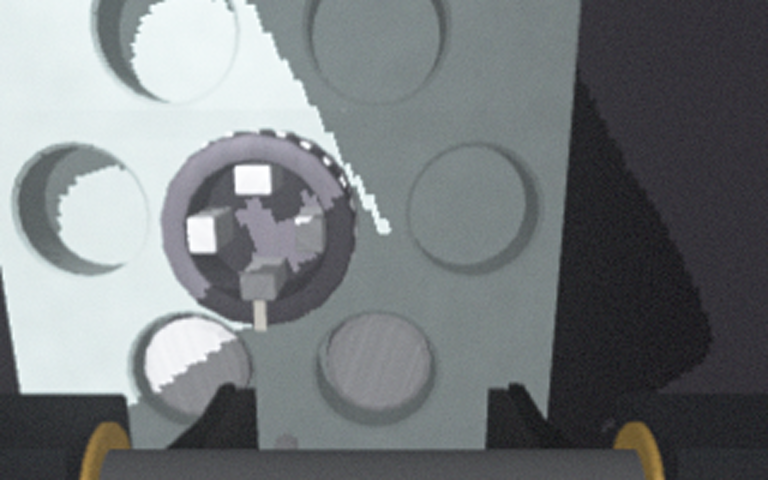

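Call:
play_rows:
  commands:
    - {"x":-20,"y":-38,"z":0,"spin":0}
    - {"x":-20,"y":-38,"z":0,"spin":0}
    - {"x":-20,"y":-38,"z":0,"spin":0}
    - {"x":-20,"y":-38,"z":0,"spin":0}
    - {"x":-20,"y":-38,"z":10,"spin":0}
    - {"x":-18,"y":-34,"z":18,"spin":0}
    - {"x":0,"y":0,"z":0,"spin":0}
    - {"x":0,"y":0,"z":0,"spin":0}
  grip: 0.75

```text
time: 21.85
position: [0.6372, 0.0294, 0.0809]
tool_rot: [0.157, 0.988, 0.002, 0.006]
ft_force: [0.6, 0.4, 1.0]
grip_width: 0.0656
```

```bash
python3 - <<'E'
from h import *
c,o,T=shot('w12',(100,60,420,260),2.4)
pots(c,T)
plan([.639,.034,.007],2.823)
E
```

```text
drift mm [0.2 0.1 0.3]
0.94 [256.  199.5] circ 259.6 198.8 21.2 1369 [0.6368 0.0342 0.015 ]
0.89 [172.9 205.3] circ 177.5 209.5 21.8 1333 [ 0.6196 -0.0364  0.015 ]
0.51 [  3.7 213.9] circ 2.5 211.0 15.2 274 [ 0.5808 -0.1834  0.015 ]
t 22.1 pos [0.6378 0.0316 0.0826] yaw 2.8309 w 0.0654 F [ 0.5 -0.1  0.2] q6 -1.389
shift tool mm (total) [ 0.7  2.2 75.6] spin 0.008
```

Call:
play_rows:
  commands:
    - {"x":2,"y":1,"z":25,"spin":0.008}
    - {"x":1,"y":0,"z":25,"spin":0}
    - {"x":0,"y":0,"z":8,"spin":0}
    - {"x":0,"y":0,"z":0,"spin":0}
    - {"x":0,"y":0,"z":0,"spin":0}

```text
time: 22.65
position: [0.6387, 0.0384, 0.0271]
tool_rot: [0.155, 0.988, 0.002, 0.011]
ft_force: [-0.2, 0.5, 0.9]
grip_width: 0.0652
```

```bash
python3 - <<'E'
from h import *
plan([.6368,.0342,.007],2.823)
E
```

```text
t 22.6 pos [0.6387 0.0384 0.0271] yaw 2.8299 w 0.0652 F [-0.2  0.5  0.9] q6 -1.378
shift tool mm (total) [ 1.  -4.7 20. ] spin 0.007
```

Call:
play_rows:
  commands:
    - {"x":1,"y":-5,"z":0,"spin":0.007}
    - {"x":1,"y":0,"z":10,"spin":0}
    - {"x":0,"y":0,"z":10,"spin":0}
    - {"x":0,"y":0,"z":0,"spin":0}
    - {"x":0,"y":0,"z":0,"spin":0}

```text
time: 23.15
position: [0.6377, 0.0337, 0.0085]
tool_rot: [0.159, 0.987, 0.002, 0.014]
ft_force: [-0.8, 0.1, 0.0]
grip_width: 0.065
```

```bash
python3 - <<'E'
from h import *
plan([.6368,.0342,.007],2.823)
E
```

```text
t 23.1 pos [0.6377 0.0337 0.0085] yaw 2.8224 w 0.065 F [-0.8  0.1  0. ] q6 -1.378
shift tool mm (total) [1.  0.2 1.5] spin -0.001
```

Call:
play_rows:
  commands:
    - {"x":1,"y":0,"z":1,"spin":0}
    - {"x":0,"y":0,"z":0,"spin":0}
    - {"x":0,"y":0,"z":0,"spin":0}

```text
time: 23.45
position: [0.6368, 0.0339, 0.0073]
tool_rot: [0.159, 0.987, 0.002, 0.014]
ft_force: [-0.4, 0.4, 0.5]
grip_width: 0.0656
```

Call:
play_rows:
  commands:
    - {"x":0,"y":0,"z":0,"spin":0}
    - {"x":0,"y":0,"z":0,"spin":0}
    - {"x":0,"y":0,"z":0,"spin":0}
    - {"x":0,"y":0,"z":0,"spin":0}
    - {"x":0,"y":0,"z":0,"spin":0}
  grip: 0

```text
time: 23.95
position: [0.6372, 0.034, 0.0079]
tool_rot: [0.159, 0.987, 0.002, 0.015]
ft_force: [0.7, 0.5, -0.3]
grip_width: 0.0348
```

```bash
python3 - <<'E'
from h import *
plan([*POC[3],.14],2.823);o=robot.get_obs(); print(R.from_quat(o['tool_rot']).as_matrix()[:,2])
E
```

```text
t 23.9 pos [0.6372 0.034  0.0079] yaw 2.8223 w 0.0348 F [ 0.7  0.5 -0.3] q6 -1.378
shift tool mm (total) [ 217.2  168.  -136.8] spin -0.001
[ 2.92985698e-02 -5.86146082e-04 -9.99570533e-01]
```

Call:
play_rows:
  commands:
    - {"x":0,"y":0,"z":-45,"spin":0}
    - {"x":0,"y":0,"z":-45,"spin":0}
    - {"x":28,"y":20,"z":-30,"spin":0}
    - {"x":38,"y":29,"z":-5,"spin":0}
    - {"x":38,"y":29,"z":0,"spin":0}
    - {"x":38,"y":29,"z":0,"spin":0}
    - {"x":38,"y":29,"z":0,"spin":0}
    - {"x":34,"y":28,"z":0,"spin":0}

```text
time: 24.75
position: [0.4836, 0.2585, 0.1311]
tool_rot: [0.165, 0.986, 0.003, 0.016]
ft_force: [0.5, 0.1, -1.0]
grip_width: 0.035
```

Call:
play_rows:
  commands:
    - {"x":0,"y":0,"z":0,"spin":0}
    - {"x":0,"y":0,"z":0,"spin":0}
    - {"x":0,"y":0,"z":0,"spin":0}

```text
time: 25.05
position: [0.4788, 0.2628, 0.1311]
tool_rot: [0.161, 0.987, 0.003, 0.015]
ft_force: [0.4, -1.1, -1.6]
grip_width: 0.0348
```

```bash
python3 - <<'E'
from h import *
plan([*POC[3],.10],2.823);o=robot.get_obs(); print(R.from_quat(o['tool_rot']).as_matrix()[:,2])
E
```

```text
t 25.1 pos [0.4788 0.2628 0.1311] yaw 2.8184 w 0.0348 F [ 0.4 -1.1 -1.6] q6 -0.938
shift tool mm (total) [-0.3 -1.1 31.1] spin -0.005
[ 3.0184625e-02  7.3537638e-04 -9.9954407e-01]
```

Call:
play_rows:
  commands:
    - {"x":0,"y":0,"z":20,"spin":-0.005}
    - {"x":0,"y":0,"z":20,"spin":0}
    - {"x":0,"y":0,"z":8,"spin":0}
    - {"x":0,"y":0,"z":0,"spin":0}
    - {"x":0,"y":0,"z":0,"spin":0}

```text
time: 25.55
position: [0.4866, 0.2582, 0.0828]
tool_rot: [0.163, 0.987, 0.003, 0.017]
ft_force: [0.1, 0.7, -0.3]
grip_width: 0.0346
```

```bash
python3 - <<'E'
from h import *
plan([*POC[3],.072],2.823)
E
```

```text
t 25.6 pos [0.4866 0.2582 0.0828] yaw 2.8148 w 0.0346 F [ 0.1  0.7 -0.3] q6 -0.944
shift tool mm (total) [ 8.   1.  10.5] spin -0.008
```

Call:
play_rows:
  commands:
    - {"x":7,"y":1,"z":0,"spin":-0.008}
    - {"x":1,"y":0,"z":4,"spin":0}
    - {"x":0,"y":0,"z":2,"spin":0}
    - {"x":0,"y":0,"z":0,"spin":0}
    - {"x":0,"y":0,"z":0,"spin":0}

```text
time: 26.05
position: [0.4805, 0.262, 0.0783]
tool_rot: [0.159, 0.987, 0.004, 0.019]
ft_force: [0.6, -0.4, -1.0]
grip_width: 0.0347
```

```bash
python3 - <<'E'
from h import *
plan([*POC[3],.072],2.823)
E
```

```text
t 26.1 pos [0.4805 0.262  0.0783] yaw 2.8228 w 0.0347 F [ 0.6 -0.4 -1. ] q6 -0.941
shift tool mm (total) [ 0.9 -0.7  6.3] spin -0.0
```

Call:
play_rows:
  commands:
    - {"x":1,"y":0,"z":6,"spin":0}
    - {"x":0,"y":0,"z":0,"spin":0}
    - {"x":0,"y":0,"z":0,"spin":0}

```text
time: 26.35
position: [0.4799, 0.2626, 0.072]
tool_rot: [0.158, 0.987, 0.004, 0.02]
ft_force: [-0.2, -0.3, -0.3]
grip_width: 0.0343
```

Call:
play_rows:
  commands:
    - {"x":0,"y":0,"z":0,"spin":0}
    - {"x":0,"y":0,"z":0,"spin":0}
    - {"x":0,"y":0,"z":0,"spin":0}
    - {"x":0,"y":0,"z":-25,"spin":0}
    - {"x":0,"y":0,"z":-25,"spin":0}
    - {"x":0,"y":0,"z":0,"spin":0}
    - {"x":0,"y":0,"z":0,"spin":0}
  grip: 0.7

```text
time: 27.05
position: [0.4778, 0.2623, 0.1229]
tool_rot: [0.159, 0.987, 0.004, 0.019]
ft_force: [-0.5, -0.1, -0.2]
grip_width: 0.0605
```

```bash
python3 - <<'E'
from h import *
c,o,T=shot('w13',(100,60,420,260),2.4)
plan([.621,-.0365,.09],2.823); print(R.from_quat(o['tool_rot']).as_matrix()[:,2])
E
```

```text
drift mm [-0.  0. -0.]
t 27.3 pos [0.4773 0.2621 0.1219] yaw 2.8229 w 0.0611 F [-0.  -0.6  0. ] q6 -0.941
shift tool mm (total) [-228.8 -239.1   36.7] spin -0.0
[ 0.03703232  0.00153368 -0.99931289]
```

View pics/w13c.png

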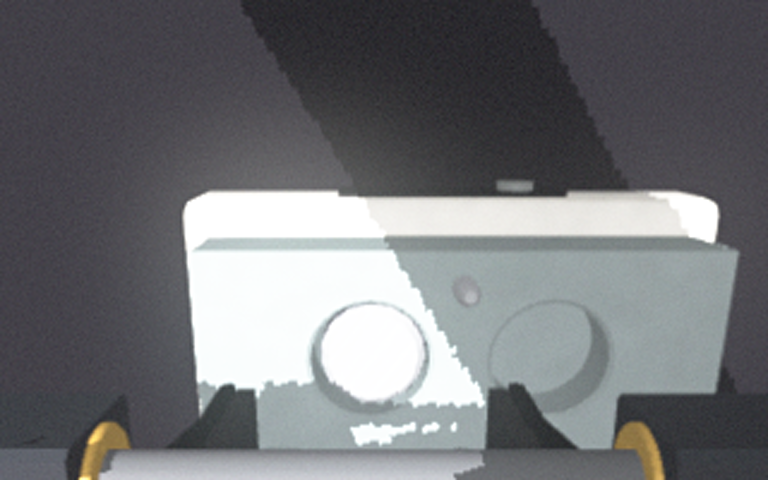

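Third pot sits in pocket 3 at crop (371,355). Now the fourth.

Call:
play_rows:
  commands:
    - {"x":-34,"y":-36,"z":-5,"spin":0}
    - {"x":-34,"y":-36,"z":0,"spin":0}
    - {"x":-34,"y":-36,"z":0,"spin":0}
    - {"x":-34,"y":-36,"z":0,"spin":0}
    - {"x":-34,"y":-36,"z":10,"spin":0}
    - {"x":-30,"y":-30,"z":15,"spin":0}
    - {"x":-20,"y":-20,"z":10,"spin":0}
    - {"x":0,"y":0,"z":0,"spin":0}
  grip: 0.75

```text
time: 28.1
position: [0.6192, -0.0325, 0.0898]
tool_rot: [0.155, 0.988, 0.003, 0.016]
ft_force: [-0.3, -0.0, 0.5]
grip_width: 0.0651
```

Call:
play_rows:
  commands:
    - {"x":0,"y":0,"z":0,"spin":0}
    - {"x":0,"y":0,"z":0,"spin":0}

```text
time: 28.3
position: [0.6177, -0.0323, 0.0881]
tool_rot: [0.156, 0.988, 0.004, 0.014]
ft_force: [0.1, -0.8, 0.2]
grip_width: 0.065
```

```bash
python3 - <<'E'
from h import *
c,o,T=shot('w14',(100,60,420,260),2.4)
pots(c,T)
plan([.621,-.0365,.007],2.823); print(R.from_quat(o['tool_rot']).as_matrix()[:,2])
E
```

```text
drift mm [ 0.2 -0.1  0.1]
0.79 [249.9 203.5] circ 250.8 205.2 21.0 1333 [ 0.6223 -0.0357  0.015 ]
t 28.6 pos [ 0.6183 -0.0319  0.089 ] yaw 2.8288 w 0.0651 F [ 0.5 -0.7  0.6] q6 -1.503
shift tool mm (total) [-1.6 -4.4 82.1] spin 0.006
[ 0.03012105  0.00228479 -0.99954365]
```

Call:
play_rows:
  commands:
    - {"x":-2,"y":-4,"z":25,"spin":0.006}
    - {"x":0,"y":0,"z":25,"spin":0}
    - {"x":0,"y":0,"z":10,"spin":0}
    - {"x":0,"y":0,"z":0,"spin":0}
    - {"x":0,"y":0,"z":0,"spin":0}
    - {"x":0,"y":0,"z":0,"spin":0}

```text
time: 29.2
position: [0.6233, -0.034, 0.0315]
tool_rot: [0.157, 0.987, 0.003, 0.018]
ft_force: [-0.3, 0.8, 0.3]
grip_width: 0.0654
```

```bash
python3 - <<'E'
from h import *
plan([.6223,-.036,.007],2.823)
E
```

```text
t 29.2 pos [ 0.6233 -0.034   0.0315] yaw 2.8268 w 0.0654 F [-0.3  0.8  0.3] q6 -1.504
shift tool mm (total) [ 1.2 -2.5 24.5] spin 0.004
```

Call:
play_rows:
  commands:
    - {"x":1,"y":-3,"z":8,"spin":0.004}
    - {"x":0,"y":0,"z":10,"spin":0}
    - {"x":0,"y":0,"z":7,"spin":0}
    - {"x":0,"y":0,"z":0,"spin":0}
    - {"x":0,"y":0,"z":0,"spin":0}

```text
time: 29.7
position: [0.6237, -0.0372, 0.0064]
tool_rot: [0.159, 0.987, 0.003, 0.02]
ft_force: [0.0, 0.8, 0.4]
grip_width: 0.0655
```

```bash
python3 - <<'E'
from h import *
plan([.6223,-.036,.007],2.823)
E
```

```text
t 29.7 pos [ 0.6237 -0.0372  0.0064] yaw 2.8225 w 0.0655 F [0.  0.8 0.4] q6 -1.506
shift tool mm (total) [ 1.6  0.7 -0.6] spin -0.001
```

Call:
play_rows:
  commands:
    - {"x":2,"y":1,"z":0,"spin":0}
    - {"x":0,"y":0,"z":0,"spin":0}
    - {"x":0,"y":0,"z":0,"spin":0}

```text
time: 30.0
position: [0.622, -0.0355, 0.0064]
tool_rot: [0.159, 0.987, 0.003, 0.02]
ft_force: [-0.4, -0.2, -0.1]
grip_width: 0.0654
```

Call:
play_rows:
  commands:
    - {"x":0,"y":0,"z":0,"spin":0}
    - {"x":0,"y":0,"z":0,"spin":0}
    - {"x":0,"y":0,"z":0,"spin":0}
    - {"x":0,"y":0,"z":0,"spin":0}
    - {"x":0,"y":0,"z":0,"spin":0}
  grip: 0

```text
time: 30.5
position: [0.6224, -0.0355, 0.0071]
tool_rot: [0.159, 0.987, 0.003, 0.021]
ft_force: [0.3, -0.2, -1.0]
grip_width: 0.0345
```

```bash
python3 - <<'E'
from h import *
plan([*POC[2],.15],2.823);o=robot.get_obs(); print(R.from_quat(o['tool_rot']).as_matrix()[:,2])
E
```

```text
t 30.5 pos [ 0.6224 -0.0355  0.0071] yaw 2.8226 w 0.0345 F [ 0.3 -0.2 -1. ] q6 -1.504
shift tool mm (total) [ 222.8  301.3 -148.2] spin -0.0
[ 4.23680812e-02 -5.77491360e-04 -9.99101903e-01]
```

Call:
play_rows:
  commands:
    - {"x":0,"y":0,"z":-45,"spin":0}
    - {"x":0,"y":0,"z":-50,"spin":0}
    - {"x":20,"y":27,"z":-45,"spin":0}
    - {"x":32,"y":43,"z":-10,"spin":0}
    - {"x":32,"y":43,"z":-3,"spin":0}
    - {"x":32,"y":43,"z":0,"spin":0}
    - {"x":32,"y":43,"z":0,"spin":0}
    - {"x":32,"y":43,"z":0,"spin":0}

```text
time: 31.3
position: [0.5305, 0.2338, 0.1548]
tool_rot: [0.166, 0.986, 0.004, 0.022]
ft_force: [1.1, 0.4, -0.6]
grip_width: 0.0346
```

```bash
python3 - <<'E'
from h import *
plan([*POC[2],.14],2.823)
E
```

```text
t 31.3 pos [0.5305 0.2338 0.1548] yaw 2.8082 w 0.0346 F [ 1.1  0.4 -0.6] q6 -1.004
shift tool mm (total) [58.6 71.5 13.5] spin -0.015
```

Call:
play_rows:
  commands:
    - {"x":28,"y":34,"z":0,"spin":-0.01}
    - {"x":25,"y":30,"z":0,"spin":0}
    - {"x":2,"y":2,"z":10,"spin":0}
    - {"x":0,"y":0,"z":0,"spin":0}
    - {"x":0,"y":0,"z":0,"spin":0}
    - {"x":0,"y":0,"z":0,"spin":0}

```text
time: 31.9
position: [0.495, 0.3215, 0.1429]
tool_rot: [0.157, 0.987, 0.004, 0.021]
ft_force: [-0.5, -1.4, -0.2]
grip_width: 0.0349
```

```bash
python3 - <<'E'
from h import *
plan([*POC[2],.072],2.823)
E
```

```text
t 31.9 pos [0.495  0.3215 0.1429] yaw 2.8267 w 0.0349 F [-0.5 -1.4 -0.2] q6 -0.85
shift tool mm (total) [-1.3 -0.7 71. ] spin 0.004
```

Call:
play_rows:
  commands:
    - {"x":-1,"y":0,"z":22,"spin":0}
    - {"x":0,"y":0,"z":22,"spin":0}
    - {"x":0,"y":0,"z":14,"spin":0}
    - {"x":0,"y":0,"z":0,"spin":0}
    - {"x":0,"y":0,"z":0,"spin":0}

```text
time: 32.4
position: [0.5041, 0.316, 0.0854]
tool_rot: [0.161, 0.987, 0.005, 0.024]
ft_force: [0.3, -0.4, 0.5]
grip_width: 0.035
```

```bash
python3 - <<'E'
from h import *
plan([*POC[2],.072],2.823)
E
```

```text
t 32.4 pos [0.5041 0.316  0.0854] yaw 2.8169 w 0.035 F [ 0.3 -0.4  0.5] q6 -0.851
shift tool mm (total) [ 6.8  2.6 13.1] spin -0.006
```

Call:
play_rows:
  commands:
    - {"x":7,"y":3,"z":0,"spin":-0.006}
    - {"x":0,"y":0,"z":5,"spin":0}
    - {"x":0,"y":0,"z":5,"spin":0}
    - {"x":0,"y":0,"z":0,"spin":0}
    - {"x":0,"y":0,"z":0,"spin":0}

```text
time: 32.9
position: [0.5001, 0.3221, 0.0771]
tool_rot: [0.158, 0.987, 0.006, 0.026]
ft_force: [-0.6, 1.3, 0.1]
grip_width: 0.0346
```

```bash
python3 - <<'E'
from h import *
plan([*POC[2],.072],2.823)
E
```

```text
t 32.9 pos [0.5001 0.3221 0.0771] yaw 2.8232 w 0.0346 F [-0.6  1.3  0.1] q6 -0.843
shift tool mm (total) [ 0.7 -1.8  5. ] spin 0.0
```

Call:
play_rows:
  commands:
    - {"x":1,"y":-2,"z":5,"spin":0}
    - {"x":0,"y":0,"z":0,"spin":0}
    - {"x":0,"y":0,"z":0,"spin":0}

```text
time: 33.2
position: [0.4987, 0.3206, 0.0718]
tool_rot: [0.158, 0.987, 0.006, 0.026]
ft_force: [0.1, 1.2, -0.4]
grip_width: 0.0347
```

```bash
python3 - <<'E'
from h import *
plan([*POC[2],.072],2.823)
E
```

```text
t 33.2 pos [0.4987 0.3206 0.0718] yaw 2.8235 w 0.0347 F [ 0.1  1.2 -0.4] q6 -0.844
shift tool mm (total) [-0.4  0.2 -0.2] spin 0.0
```

Call:
play_rows:
  commands:
    - {"x":0,"y":0,"z":0,"spin":0}
    - {"x":0,"y":0,"z":0,"spin":0}
    - {"x":0,"y":0,"z":0,"spin":0}
    - {"x":0,"y":0,"z":-25,"spin":0}
    - {"x":0,"y":0,"z":-30,"spin":0}
    - {"x":-20,"y":0,"z":-40,"spin":0}
    - {"x":-30,"y":-20,"z":-40,"spin":0}
    - {"x":-30,"y":-20,"z":-40,"spin":0}
  grip: 0.7

```text
time: 34.0
position: [0.5459, 0.2601, 0.2441]
tool_rot: [0.155, 0.988, 0.003, 0.018]
ft_force: [0.9, -0.7, -0.1]
grip_width: 0.061
```

Call:
play_rows:
  commands:
    - {"x":0,"y":0,"z":0,"spin":0}
    - {"x":0,"y":0,"z":0,"spin":0}
    - {"x":0,"y":0,"z":0,"spin":0}
  grip: 1

```text
time: 34.3
position: [0.552, 0.258, 0.2511]
tool_rot: [0.157, 0.987, 0.005, 0.026]
ft_force: [0.5, 0.0, 0.2]
grip_width: 0.0773
```

```bash
python3 - <<'E'
from h import *
c,o,T=shot('w15',(150,60,350,260),3.5)
c=cams.camera('top');crop(c['img'],90,80,350,250,3,'top1')
plan([.530,-.28,.25],2.823); print(R.from_quat(o['tool_rot']).as_matrix()[:,2])
E
```

```text
drift mm [ 0.2 -0.   0.2]
t 34.6 pos [0.5514 0.2584 0.2501] yaw 2.8262 w 0.0866 F [ 0.5 -0.3  0.3] q6 -0.991
shift tool mm (total) [-146.5 -518.5   -2. ] spin 0.003
[ 0.04942695  0.00178272 -0.99877615]
```

View pics/w15c.png

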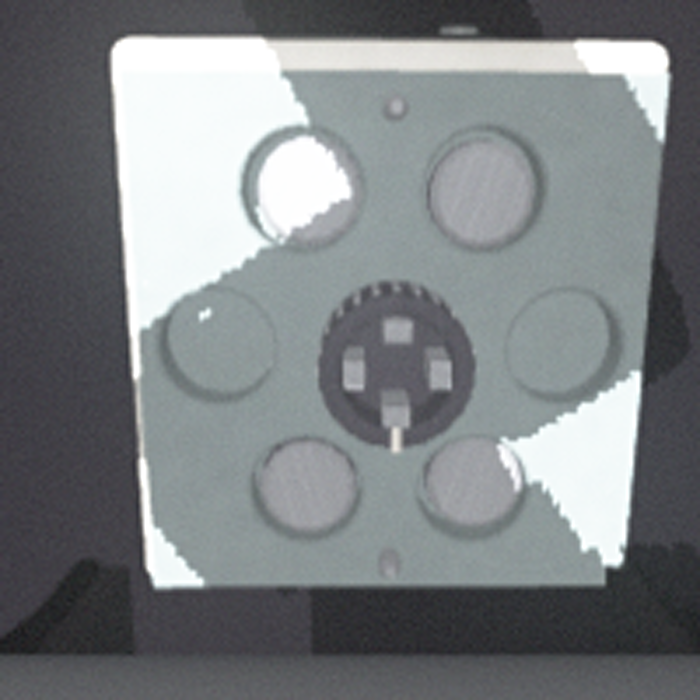

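View pics/top1.png

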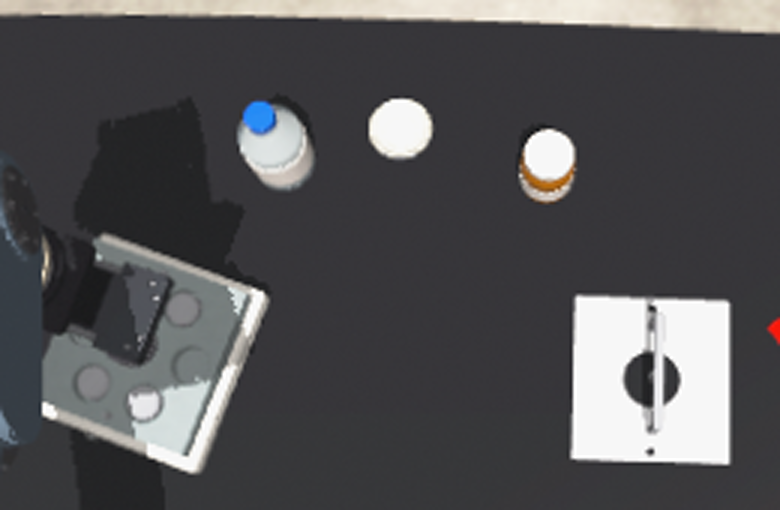

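Call:
play_rows:
  commands:
    - {"x":-12,"y":-45,"z":0,"spin":0}
    - {"x":-12,"y":-45,"z":0,"spin":0}
    - {"x":-12,"y":-45,"z":0,"spin":0}
    - {"x":-12,"y":-45,"z":0,"spin":0}
    - {"x":-12,"y":-45,"z":0,"spin":0}
    - {"x":-12,"y":-45,"z":0,"spin":0}
    - {"x":-12,"y":-45,"z":0,"spin":0}
    - {"x":-12,"y":-45,"z":0,"spin":0}

```text
time: 35.4
position: [0.5321, -0.1163, 0.2437]
tool_rot: [0.148, 0.989, 0.006, 0.023]
ft_force: [0.8, 0.4, 0.6]
grip_width: 0.087
```

```bash
python3 - <<'E'
from h import *
plan([.530,-.28,.25],3.14);o=robot.get_obs(); print(R.from_quat(o['tool_rot']).as_matrix()[:,2])
t=cams.camera('top');s=cams.camera('scene');Tt,Ts=Tcw(t),Tcw(s)
crop(t['img'],265,160,350,250,8,'top2');crop(s['img'],160,140,270,230,7,'scene2')
E
```

```text
t 35.4 pos [ 0.5321 -0.1163  0.2437] yaw 2.8446 w 0.087 F [0.8 0.4 0.6] q6 -1.722
shift tool mm (total) [ -46.2 -157.    -7.3] spin -0.295
[ 0.04693211  0.00598218 -0.99888017]
```

View pics/top2.png

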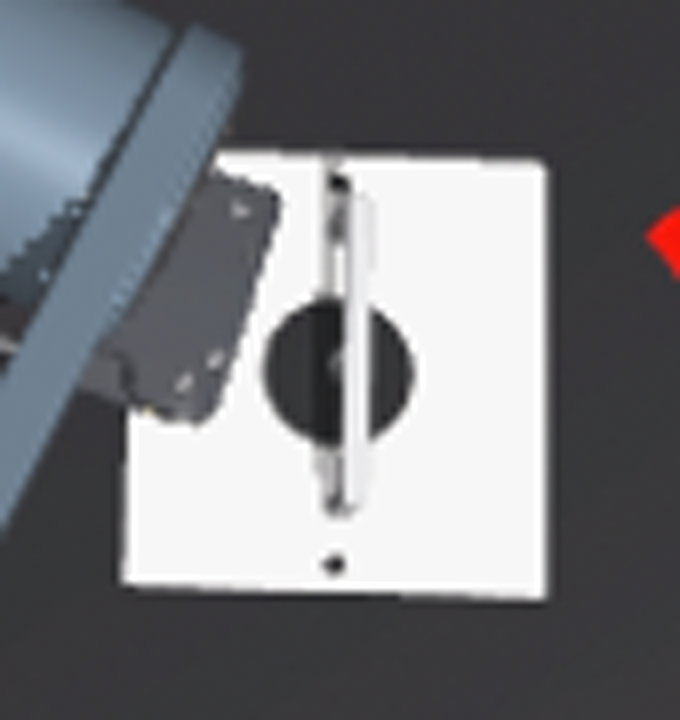

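View pics/scene2.png

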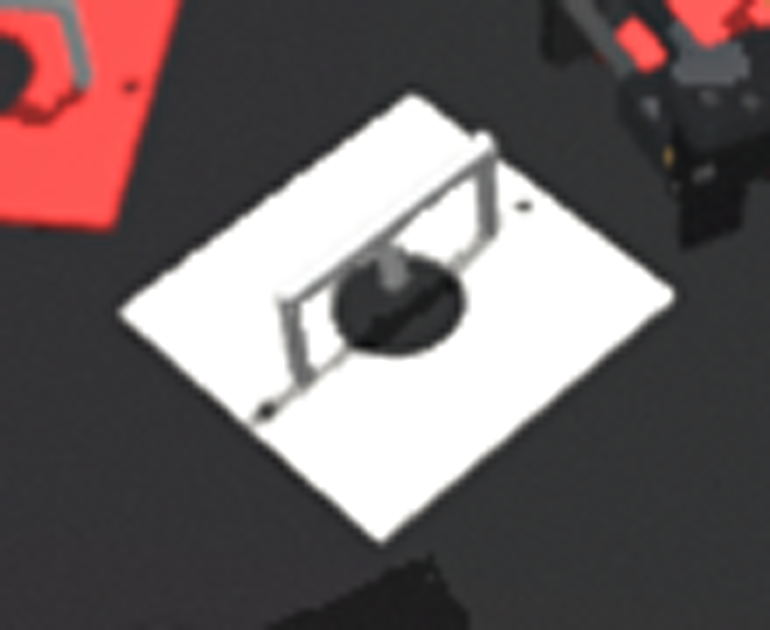

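```bash
python3 - <<'E'
from h import *
t=cams.camera('top');s=cams.camera('scene');Tt,Ts=Tcw(t),Tcw(s)
tp=lambda x,y:(265+x/8-.4,160+y/8-.4); sp=lambda x,y:(160+x/7-.4,140+y/7-.4)
hs=[atz(s,Ts,sp(*p),.006) for p in [(523,206),(265,411)]];print(np.round(hs,4),np.arctan2(*(hs[1]-hs[0])[[1,0]]),(hs[0]+hs[1])/2)
print(atz(t,Tt,tp(335,565),.006),atz(t,Tt,tp(340,182),.006))
# window center
print('win',atz(t,Tt,tp(339,372),.006))
for a,b in [((345,505),(497,150)),((365,190),(288,300))]: print('bar end',tri([ray(t,Tt,tp(*a)),ray(s,Ts,sp(*b))]))
E
```

```text
[[ 0.4503 -0.2796  0.006 ]
 [ 0.6111 -0.2784  0.006 ]] 0.007611933189933961 [ 0.53069652 -0.27896661  0.006     ]
[ 0.45026871 -0.27969644  0.006     ] [ 0.61033678 -0.2801146   0.006     ]
win [ 0.53020235 -0.28044688  0.006     ]
bar end [ 0.46892631 -0.27522637  0.06536572]
bar end [ 0.5921942  -0.27920829  0.06927198]
```

Call:
play_rows:
  commands:
    - {"x":-8,"y":-32,"z":0,"spin":-0.1}
    - {"x":-4,"y":-32,"z":0,"spin":-0.1}
    - {"x":-1,"y":-32,"z":0,"spin":-0.1}
    - {"x":0,"y":-32,"z":0,"spin":0}
    - {"x":0,"y":-20,"z":0,"spin":0}
    - {"x":0,"y":0,"z":0,"spin":0}
    - {"x":0,"y":0,"z":0,"spin":0}

```text
time: 36.3
position: [0.5285, -0.2529, 0.2394]
tool_rot: [-0.016, 1.0, 0.008, 0.02]
ft_force: [0.3, 0.9, -0.1]
grip_width: 0.087
```

```bash
python3 - <<'E'
from h import *
c,o,T=shot('w16',(130,50,380,260),3)
plan([.530,-.28,.25],3.14);o=robot.get_obs(); print(R.from_quat(o['tool_rot']).as_matrix()[:,2])
E
```

```text
drift mm [-0.  -0.3  0.1]
t 36.5 pos [ 0.5285 -0.2536  0.2399] yaw -3.1099 w 0.0868 F [ 0.1 -0.4  0.5] q6 -2.277
shift tool mm (total) [ -1.1 -26.3 -10.4] spin 0.033
[ 0.04136362  0.01516923 -0.999029  ]
```

View pics/w16c.png

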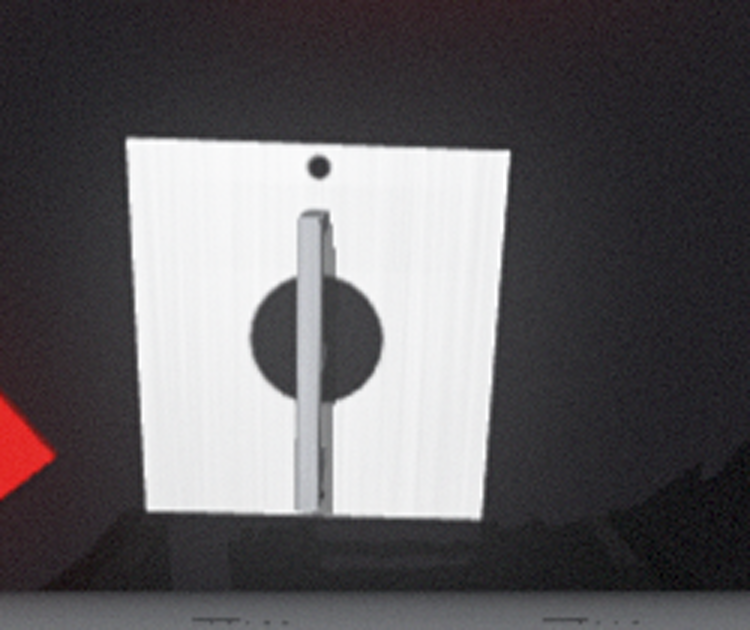

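```bash
cat >> h.py <<'E'
PL=np.array([(-80,0,6),(80,0,6),(-90,-86,6),(-90,86,6),(90,86,6),(90,-86,6),(0,0,6),(-62,0,70),(62,0,70)])/1000
def plate_pts(p,z=0):
    x,y,th=p;c,s=np.cos(th),np.sin(th)
    return np.stack([x+c*PL[:,0]-s*PL[:,1],y+s*PL[:,0]+c*PL[:,1],PL[:,2]+z],1)
def fitplate(c,T,pts,p0,z=0):
    U=proj(c,T,plate_pts(p0,z));Y=np.array(pts,float);k=[int(np.argmin(np.linalg.norm(U-y,axis=1))) for y in Y]
    r=least_squares(lambda p:(proj(c,T,plate_pts(p,z))[k]-Y).ravel(),p0,loss='soft_l1');print(np.round(r.x,4),k,np.round((proj(c,T,plate_pts(r.x,z))[k]-Y),1).tolist());return r.x
E
python3 - <<'E'
from h import *
c,o,T=load('w16');q=lambda x,y:np.array([130+x/3,50+y/3])-.3
p=fitplate(c,T,[q(*a) for a in [(126,137),(510,151),(482,519),(146,511),(319,167),(316,339)]],(.5305,-.28,0))
c0=atz(c,T,q(312,211),.07);print('bar end',c0)
t=cams.camera('top');Tt=Tcw(t);tp=lambda x,y:(265+x/8-.4,160+y/8-.4)
fitplate(t,Tt,[tp(*a) for a in [(122,583),(547,600),(547,162),(335,565),(339,372)]],(.5305,-.28,0))
plan([*p[:2],.12],p[2]+np.pi)
E
```

```text
[ 5.316e-01 -2.769e-01  3.000e-04] [2, 3, 4, 5, 0, 6] [[0.2, 0.1], [-0.1, -0.1], [-0.3, -0.4], [0.1, -0.5], [-0.1, 0.0], [0.2, 0.7]]
bar end [ 0.46788127 -0.27612069  0.07      ]
[ 0.5302 -0.2805 -0.0067] [3, 2, 5, 0, 6] [[0.5, -0.1], [-0.5, -0.5], [-0.1, 0.6], [0.1, 0.0], [0.0, -0.0]]
t 36.6 pos [ 0.5285 -0.2542  0.24  ] yaw -3.1104 w 0.0866 F [-0.2  0.   0.3] q6 -2.277
shift tool mm (total) [  2.7 -24.4 119.7] spin 0.031
```

Call:
play_rows:
  commands:
    - {"x":1,"y":-12,"z":35,"spin":0.03}
    - {"x":1,"y":-12,"z":35,"spin":0}
    - {"x":0,"y":0,"z":30,"spin":0}
    - {"x":0,"y":0,"z":0,"spin":0}
    - {"x":0,"y":0,"z":0,"spin":0}
    - {"x":0,"y":0,"z":0,"spin":0}

```text
time: 37.25
position: [0.5344, -0.2777, 0.1414]
tool_rot: [-0.001, 1.0, 0.005, 0.024]
ft_force: [0.9, 0.1, 0.3]
grip_width: 0.0872
```

```bash
python3 - <<'E'
from h import *
c,o,T=shot('w17',(100,60,420,260),2.4)
plan([.5312,-.278,.045],3.14); print(R.from_quat(o['tool_rot']).as_matrix()[:,2])
E
```

```text
drift mm [-0.2  0.1 -0.2]
t 37.5 pos [ 0.5346 -0.278   0.1417] yaw -3.1392 w 0.087 F [-0.6  0.2  0.1] q6 -2.286
shift tool mm (total) [ 8.2 -0.8 96.4] spin 0.004
[ 0.05030153  0.00843816 -0.99869843]
```

View pics/w17c.png

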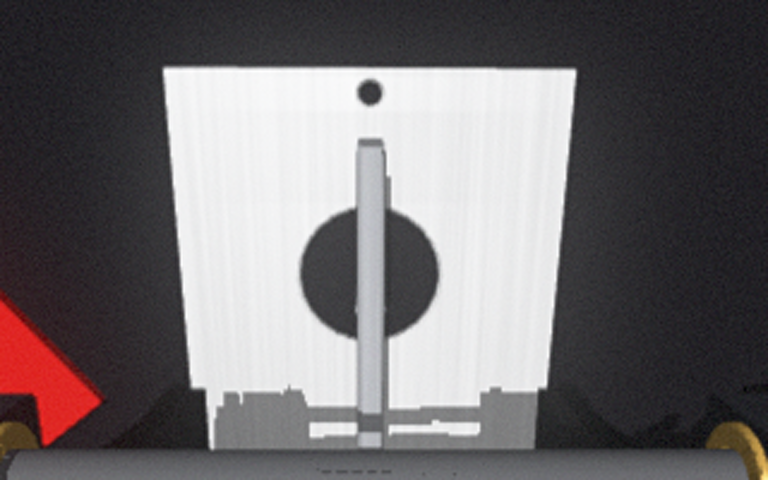

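```bash
python3 - <<'E'
from h import *
c,o,T=load('w17');q=lambda x,y:np.array([100+x/2.4,60+y/2.4])-.3
p=fitplate(c,T,[q(*a) for a in [(163,68),(576,69),(370,92),(369,273)]],(.531,-.278,0))
print(atz(c,T,q(371,143),.07))
plan([p[0],p[1],.045],np.pi+p[2])
E
```

```text
[ 0.5315 -0.2772  0.0008] [2, 3, 0, 6] [[0.1, -0.6], [-0.2, -0.4], [-0.1, 0.1], [0.2, 1.6]]
[ 0.46887374 -0.27718361  0.07      ]
t 37.5 pos [ 0.5345 -0.2779  0.1414] yaw -3.1392 w 0.0872 F [-0.7  0.3  0.2] q6 -2.286
shift tool mm (total) [ 7.7 -0.1 96.2] spin 0.002
```

Call:
play_rows:
  commands:
    - {"x":3,"y":0,"z":25,"spin":0}
    - {"x":3,"y":0,"z":25,"spin":0}
    - {"x":2,"y":0,"z":25,"spin":0}
    - {"x":0,"y":0,"z":0,"spin":0}
    - {"x":0,"y":0,"z":0,"spin":0}
    - {"x":0,"y":0,"z":0,"spin":0}

```text
time: 38.15
position: [0.5336, -0.2797, 0.0694]
tool_rot: [-0.002, 1.0, 0.001, 0.029]
ft_force: [0.2, 0.6, 0.3]
grip_width: 0.0866
```

```bash
python3 - <<'E'
from h import *
plan([.5312,-.2775,.045],3.142)
E
```

```text
t 38.1 pos [ 0.5336 -0.2797  0.0694] yaw -3.1384 w 0.0866 F [0.2 0.6 0.3] q6 -2.302
shift tool mm (total) [ 3.8  2.2 24.2] spin 0.003
```

Call:
play_rows:
  commands:
    - {"x":3,"y":2,"z":12,"spin":0}
    - {"x":0,"y":0,"z":12,"spin":0}
    - {"x":0,"y":0,"z":0,"spin":0}
    - {"x":0,"y":0,"z":0,"spin":0}

```text
time: 38.55
position: [0.5337, -0.2788, 0.0464]
tool_rot: [-0.002, 1.0, -0.001, 0.031]
ft_force: [0.2, -0.4, -0.3]
grip_width: 0.087
```

Call:
play_rows:
  commands:
    - {"x":0,"y":0,"z":0,"spin":0}
    - {"x":0,"y":0,"z":0,"spin":0}
    - {"x":0,"y":0,"z":0,"spin":0}
    - {"x":0,"y":0,"z":0,"spin":0}
    - {"x":0,"y":0,"z":0,"spin":0}
    - {"x":0,"y":0,"z":0,"spin":0}
    - {"x":0,"y":0,"z":0,"spin":0}
    - {"x":0,"y":0,"z":0,"spin":0}
  grip: 0
  newtons: 50

```text
time: 39.35
position: [0.5342, -0.2793, 0.0472]
tool_rot: [-0.002, 0.999, -0.001, 0.032]
ft_force: [0.4, 0.5, 0.6]
grip_width: 0.031
```

```bash
python3 - <<'E'
from h import *
plan([.5312,-.2775,.045],3.142);o=robot.get_obs();print(R.from_quat(o['tool_rot']).as_matrix()[:,2])
c,o,T=shot('w18',(100,60,420,260),2.4)
E
```

```text
t 39.4 pos [ 0.5342 -0.2793  0.0472] yaw -3.1379 w 0.031 F [0.4 0.5 0.6] q6 -2.305
shift tool mm (total) [3.2 1.8 2. ] spin 0.003
[ 0.0637219  -0.00244435 -0.9979647 ]
drift mm [-0.2  0.6 -0.1]
```

View pics/w18c.png

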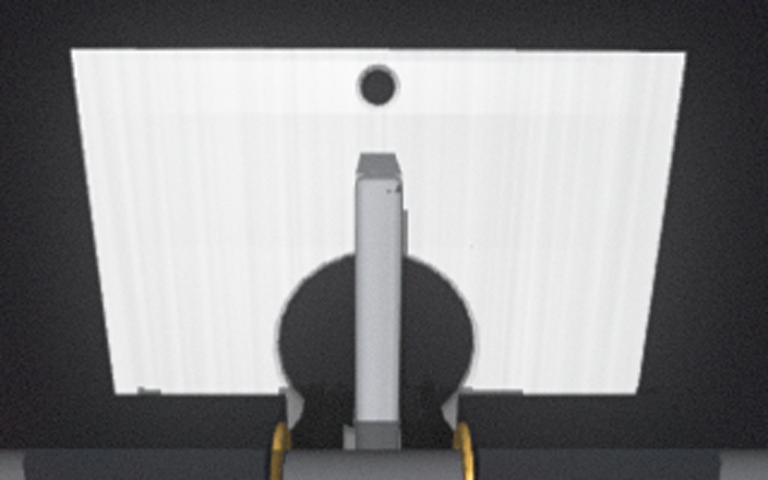

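Fingers still closing around the bar (crop x 380); let them finish.

Call:
play_rows:
  commands:
    - {"x":0,"y":0,"z":0,"spin":0}
    - {"x":0,"y":0,"z":0,"spin":0}
    - {"x":0,"y":0,"z":0,"spin":0}
    - {"x":0,"y":0,"z":0,"spin":0}

```text
time: 40.0
position: [0.5341, -0.2787, 0.0471]
tool_rot: [-0.001, 0.999, -0.001, 0.032]
ft_force: [0.2, -0.5, 0.8]
grip_width: 0.01
```

```bash
python3 - <<'E'
from h import *
plan([.5312,-.2775,.045],3.142)
E
```

```text
t 40.0 pos [ 0.5341 -0.2787  0.0471] yaw -3.1388 w 0.01 F [ 0.2 -0.5  0.8] q6 -2.305
shift tool mm (total) [3.  1.2 1.9] spin 0.002
```

```bash
python3 - <<'E'
from h import *
c,o,T=shot('w19',(60,60,460,260),1.9)
E
```

```text
drift mm [-0.  0. -0.]
```

View pics/w19c.png

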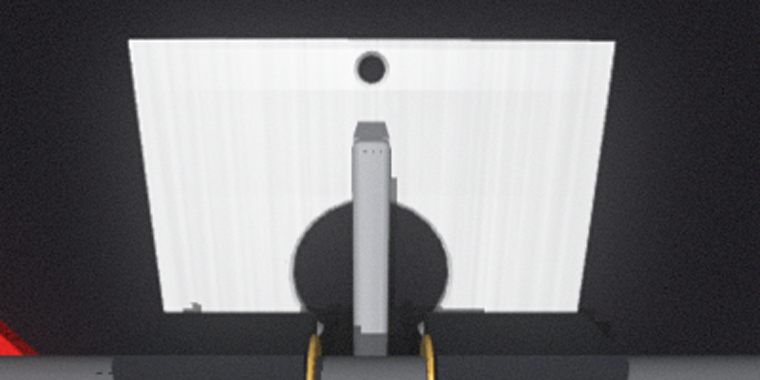

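Call:
play_rows:
  commands:
    - {"x":0,"y":0,"z":-15,"spin":0}
    - {"x":0,"y":0,"z":-30,"spin":0}
    - {"x":0,"y":0,"z":-35,"spin":0}
    - {"x":0,"y":0,"z":-35,"spin":0}
    - {"x":0,"y":0,"z":-30,"spin":0}
    - {"x":0,"y":0,"z":0,"spin":0}
    - {"x":0,"y":0,"z":0,"spin":0}

```text
time: 40.95
position: [0.5188, -0.2748, 0.1932]
tool_rot: [-0.002, 1.0, 0.004, 0.024]
ft_force: [-0.6, 0.2, -6.5]
grip_width: 0.0098
```

```bash
python3 - <<'E'
from h import *
c,o,T=shot('w20',(60,60,460,260),1.9)
plan([.54,.2743,.22],2.823);print(R.from_quat(o['tool_rot']).as_matrix()[:,2])
E
```

```text
drift mm [ 0.1 -0.1  0. ]
t 41.2 pos [ 0.5189 -0.2747  0.1918] yaw -3.1376 w 0.0095 F [ 0.9 -0.7 -5.4] q6 -2.295
shift tool mm (total) [-24.6 549.2 -21.7] spin 0.323
[ 0.04651399  0.01008299 -0.99886675]
```

View pics/w20c.png

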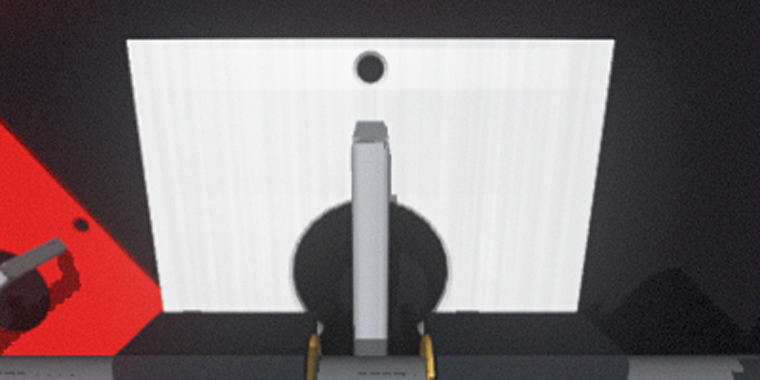

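```bash
python3 - <<'E'
from h import *
c,o,T=load('w19');q=lambda x,y:np.array([60+x/1.9,60+y/1.9])-.25
p=fitplate(c,T,[q(*a) for a in [(129,39),(615,42),(371,68),(578,312),(163,312),(371,269)]],(.531,-.278,0))
T0=np.eye(4);T0[:3,:3]=R.from_quat(o['tool_rot']).as_matrix();T0[:3,3]=o['position']
Pw=np.eye(4);Pw[:3,:3]=R.from_euler('z',p[2]).as_matrix();Pw[:2,3]=p[:2]
G=np.linalg.inv(T0)@Pw;np.save('G',G);print(np.round(G,4))
E
cat >> h.py <<'E'
def plate_now(o=None):
    o=o or robot.get_obs();T0=np.eye(4);T0[:3,:3]=R.from_quat(o['tool_rot']).as_matrix();T0[:3,3]=o['position']
    P=T0@np.load('G.npy');yaw=np.arctan2(P[1,0],P[0,0]);return P,yaw
def pplan(z,dx=0,dy=0):
    "plate centre to shaker at underside height z; print tool shifts"
    o=robot.get_obs();P,yaw=plate_now(o)
    sp=-((SH[2]-yaw+np.pi/2)%np.pi-np.pi/2)
    d=np.array([SH[0]+dx,SH[1]+dy,z])-P[:3,3];M=R.from_quat(o['tool_rot']).as_matrix()
    print('t',round(o['time'],2),'plate',np.round(P[:3,3],4),'yaw',round(yaw,4),'tilt',np.round(P[:2,2],4),'shift tool mm',np.round(M.T@d*1000,1),'spin',round(sp,4),'w',round(o['grip_width'],4),'F',np.round(o['ft_force'],1),'M',np.round(o['moment'],2),'world d',np.round(d*1000,1))
E
python3 -c "
from h import *
pplan(.16)"
```

```text
[ 5.312e-01 -2.778e-01 -4.000e-04] [2, 3, 0, 4, 5, 6] [[-0.5, -1.1], [0.2, -1.6], [0.4, -0.4], [-12.0, 76.6], [11.3, 75.8], [-0.2, 3.7]]
[[-0.998  -0.0032 -0.0634  0.006 ]
 [-0.0031  1.     -0.0014  0.001 ]
 [ 0.0634 -0.0012 -0.998   0.0469]
 [ 0.      0.      0.      1.    ]]
t 41.25 plate [ 0.5153 -0.2734  0.1449] yaw 0.0015 tilt [ 0.0165 -0.011 ] shift tool mm [-28.  547.7  -8.6] spin 0.3205 w 0.01 F [ 0.4  0.1 -6.3] M [0.03 0.09 0.06] world d [ 25.1 547.7  15.1]
```

Call:
play_rows:
  commands:
    - {"x":0,"y":30,"z":-10,"spin":0}
    - {"x":0,"y":42,"z":-10,"spin":0}
    - {"x":-4,"y":42,"z":-10,"spin":0}
    - {"x":-4,"y":42,"z":0,"spin":0}
    - {"x":-4,"y":42,"z":0,"spin":0}
    - {"x":-4,"y":42,"z":0,"spin":0}
    - {"x":-4,"y":42,"z":0,"spin":0}
    - {"x":-4,"y":42,"z":0,"spin":0}

```text
time: 42.05
position: [0.5415, 0.0527, 0.2196]
tool_rot: [0.004, 1.0, 0.005, 0.02]
ft_force: [0.9, 0.3, -5.2]
grip_width: 0.01
```

```bash
python3 -c "
from h import *
pplan(.16)"
```

```text
t 42.05 plate [0.5375 0.0543 0.1725] yaw -0.011 tilt [ 0.0238 -0.0121] shift tool mm [ -0.6 219.9  14.8] spin 0.308 w 0.01 F [ 0.9  0.3 -5.2] M [-0.07 -0.05  0.02] world d [  2.9 220.  -12.5]
```

Call:
play_rows:
  commands:
    - {"x":0,"y":38,"z":0,"spin":0.077}
    - {"x":3,"y":38,"z":0,"spin":0.077}
    - {"x":6,"y":38,"z":0,"spin":0.077}
    - {"x":9,"y":38,"z":0,"spin":0.077}
    - {"x":12,"y":35,"z":0,"spin":0}
    - {"x":5,"y":15,"z":0,"spin":0}
    - {"x":0,"y":0,"z":0,"spin":0}
    - {"x":0,"y":0,"z":0,"spin":0}

```text
time: 42.85
position: [0.5387, 0.2744, 0.2133]
tool_rot: [0.16, 0.987, 0.007, 0.013]
ft_force: [-0.1, -0.4, -5.1]
grip_width: 0.0102
```

```bash
python3 -c "
from h import *
pplan(.14)"
```

```text
t 42.85 plate [0.5346 0.2777 0.1664] yaw -0.323 tilt [ 0.0325 -0.0317] shift tool mm [-5.9 -1.9 26.5] spin -0.004 w 0.0102 F [-0.1 -0.4 -5.1] M [-0.08  0.01  0.  ] world d [  5.8  -3.4 -26.4]
```

Call:
play_rows:
  commands:
    - {"x":-6,"y":-2,"z":15,"spin":-0.004}
    - {"x":0,"y":0,"z":15,"spin":0}
    - {"x":0,"y":0,"z":15,"spin":0}
    - {"x":0,"y":0,"z":10,"spin":0}
    - {"x":0,"y":0,"z":0,"spin":0}
    - {"x":0,"y":0,"z":0,"spin":0}
    - {"x":0,"y":0,"z":0,"spin":0}

```text
time: 43.55
position: [0.5472, 0.2642, 0.1518]
tool_rot: [0.162, 0.987, 0.007, 0.011]
ft_force: [-0.4, 2.3, -5.5]
grip_width: 0.0104
```

```bash
python3 -c "
from h import *
c,o,T=shot('w21',(60,60,460,260),1.9)
pplan(.10);P,y=plate_now(o)
print(proj(c,T,[ (P@np.r_[v,1])[:3] for v in PL[[0,1]]]), proj(c,T,shak_pts([*SH,0])[:2]))
t=cams.camera('top');s=cams.camera('scene');crop(t['img'],80,130,200,250,6,'top3');crop(s['img'],290,230,430,360,5,'scene3')"
```

```text
drift mm [-0.  0. -0.]
t 43.8 plate [0.543  0.2676 0.1051] yaw -0.327 tilt [ 0.0352 -0.0311] shift tool mm [4.7 5.4 5.1] spin -0.008 w 0.0097 F [-0.6  1.9 -6.2] M [ 0.35  0.09 -0.03] world d [-2.6  6.7 -5.1]
[[255.4324567   95.46282918]
 [254.50355968 291.23392139]] [[260.6866191  270.76053774]
 [260.96992259  91.23035743]]
```

View pics/w21c.png

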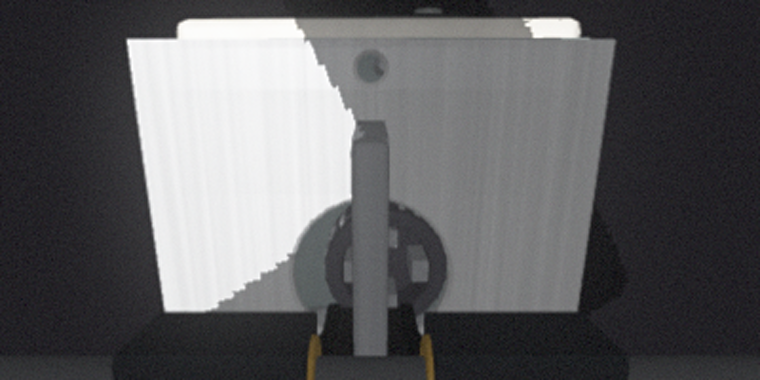

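View pics/scene3.png

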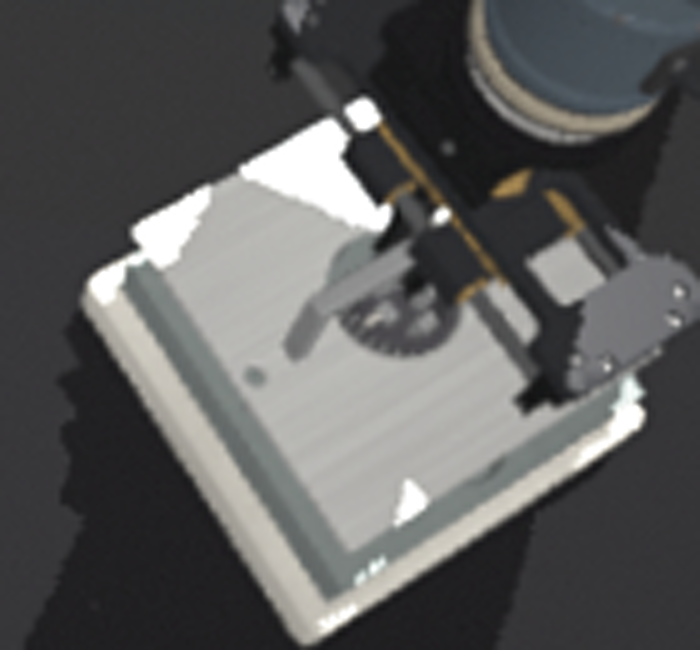

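Call:
play_rows:
  commands:
    - {"x":0,"y":0,"z":-12,"spin":0}
    - {"x":2,"y":3,"z":-2,"spin":-0.008}
    - {"x":2,"y":2,"z":0,"spin":0}
    - {"x":0,"y":0,"z":0,"spin":0}
    - {"x":0,"y":0,"z":0,"spin":0}
    - {"x":0,"y":0,"z":0,"spin":0}
    - {"x":0,"y":0,"z":0,"spin":0}

```text
time: 44.6
position: [0.5462, 0.269, 0.169]
tool_rot: [0.156, 0.988, 0.005, 0.014]
ft_force: [-0.3, -1.1, -5.1]
grip_width: 0.01
```

```bash
python3 -c "
from h import *
pplan(.10)"
```

```text
t 44.6 plate [0.5422 0.2721 0.122 ] yaw -0.3166 tilt [ 0.0305 -0.027 ] shift tool mm [ 3.   1.2 22. ] spin 0.0024 w 0.01 F [-0.3 -1.1 -5.1] M [-0.07  0.02 -0.01] world d [ -1.8   2.2 -22. ]
```

Call:
play_rows:
  commands:
    - {"x":3,"y":1,"z":0,"spin":0.002}
    - {"x":0,"y":0,"z":0,"spin":0}
    - {"x":0,"y":0,"z":0,"spin":0}
    - {"x":0,"y":0,"z":0,"spin":0}

```text
time: 45.0
position: [0.543, 0.2707, 0.1684]
tool_rot: [0.158, 0.987, 0.005, 0.013]
ft_force: [1.6, -0.6, -6.2]
grip_width: 0.01
```

Call:
play_rows:
  commands:
    - {"x":0,"y":0,"z":7,"spin":0}
    - {"x":0,"y":0,"z":7,"spin":0}
    - {"x":0,"y":0,"z":0,"spin":0}
    - {"x":0,"y":0,"z":0,"spin":0}

```text
time: 45.4
position: [0.5434, 0.2707, 0.1527]
tool_rot: [0.158, 0.987, 0.005, 0.013]
ft_force: [0.3, 0.3, -5.4]
grip_width: 0.0099
```

```bash
python3 -c "
from h import *
c,o,T=shot('w22',(200,60,320,150),6)
pplan(.095)"
```

```text
drift mm [0.  0.  0.1]
t 45.65 plate [0.5397 0.2739 0.1063] yaw -0.319 tilt [ 0.0313 -0.0267] shift tool mm [-0.3  0.5 11.3] spin 0.0 w 0.0097 F [ 0.2  0.1 -6. ] M [-0.08 -0.06  0.  ] world d [  0.7   0.4 -11.3]
```

View pics/w22c.png

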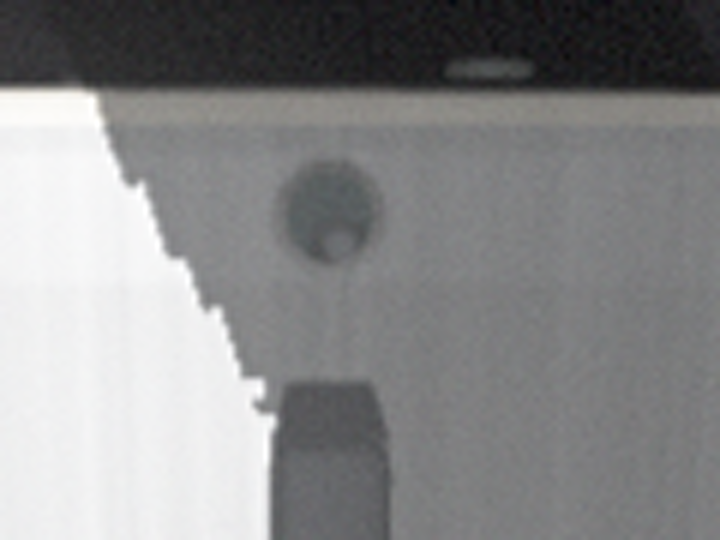

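```bash
cat > pinchk.py <<'E'
from h import *
def chk(n,hole,pin):
    c,o,T=load(n);P,y=plate_now(o)
    H=(P@np.r_[PL[0],1])[:3]; print('hole pred px',proj(c,T,H)[0],'obs',hole)
    h=atz(c,T,hole,H[2]); p=atz(c,T,pin,.084); true=shak_pts([*SH,0])[1]
    M=R.from_quat(o['tool_rot']).as_matrix()
    print('hole',h,'pin',p,'pin model',true,'pin-hole in tool mm',np.round(M.T@np.r_[(p-h)[:2],0]*1000,1))
E
python3 -c "
from pinchk import *
chk('w22',(254.3,95.0),(256.3,100.2))"
```

```text
hole pred px [255.42800783  95.454202  ] obs (254.3, 95.0)
hole [0.4633773  0.29815196 0.11526491] pin [0.46611394 0.29936809 0.084     ] pin model [0.46443604 0.29938937 0.083     ] pin-hole in tool mm [-2.2  2.   0.1]
```

Call:
play_rows:
  commands:
    - {"x":-1,"y":1.5,"z":0,"spin":0}
    - {"x":0,"y":0,"z":8,"spin":0}
    - {"x":0,"y":0,"z":0,"spin":0}
    - {"x":0,"y":0,"z":0,"spin":0}
    - {"x":0,"y":0,"z":0,"spin":0}

```text
time: 46.2
position: [0.5456, 0.2722, 0.1449]
tool_rot: [0.158, 0.987, 0.005, 0.014]
ft_force: [-0.5, 0.9, -6.0]
grip_width: 0.0098
```

```bash
python3 -c "
from h import *
c,o,T=shot('w23',(200,60,320,150),6);crop(c['img'],180,140,340,260,5,'w23d')
pplan(.095)"
```

```text
drift mm [-0. -0.  0.]
t 46.45 plate [0.542  0.2753 0.0983] yaw -0.3189 tilt [ 0.0297 -0.0272] shift tool mm [ 1.3 -1.5  3.2] spin 0.0001 w 0.0099 F [-0.5 -0.9 -6.2] M [-0.04  0.04  0.04] world d [-1.6 -1.  -3.3]
```

View pics/w23c.png

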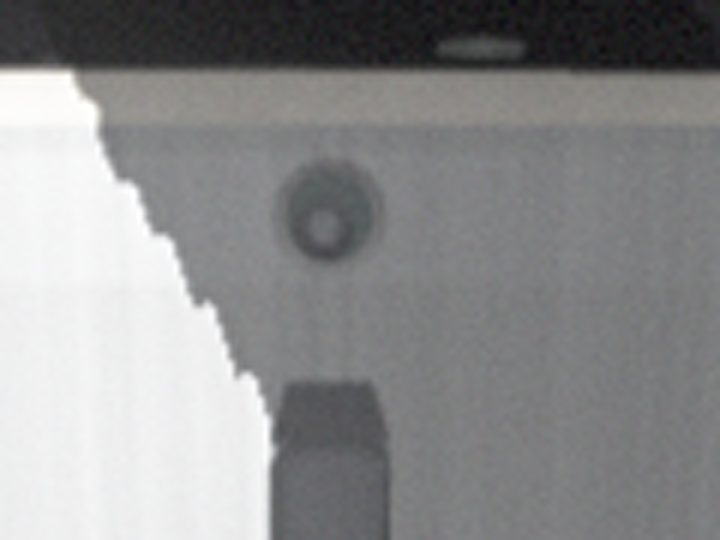

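View pics/w23d.png

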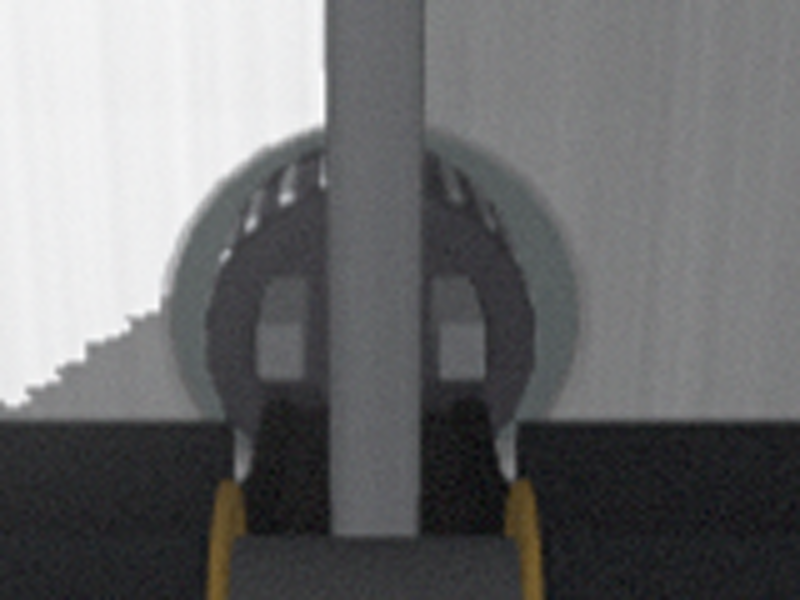

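```bash
python3 -c "
from pinchk import *
chk('w23',(200+328/6-.4,60+211/6-.4),(200+325/6-.4,60+226/6-.4))
c,o,T=load('w23');q=lambda x,y:np.array([180+x/5,140+y/5])-.4
print('chuck edge mid y: sleeve',atz(c,T,q(370.5,330),.112),'win',atz(c,T,q(371.5,315),.104))
M=R.from_quat(o['tool_rot']).as_matrix();print(M.T@(atz(c,T,q(370.5,330),.112)-o['position'])*1e3,M.T@(atz(c,T,q(371.5,315),.104)-o['position'])*1e3)
"
```

```text
hole pred px [255.42776238  95.4545521 ] obs (254.26666666666665, 94.76666666666665)
hole [0.46563436 0.29963303 0.10720705] pin [0.46617227 0.29941093 0.084     ] pin model [0.46443604 0.29938937 0.083     ] pin-hole in tool mm [-0.6 -0.   0. ]
chuck edge mid y: sleeve [0.53956898 0.27496137 0.112     ] win [0.53997824 0.27509494 0.104     ]
[ 7.81270937  0.10366667 33.08159045] [ 7.67950022  0.23719685 41.09094472]
```

```bash
sed -i 's/^SH=.*/SH=(0.5423,.2752,-.319)/' h.py
```

Call:
play_rows:
  commands:
    - {"x":0,"y":0,"z":6,"spin":0}
    - {"x":0,"y":0,"z":0,"spin":0}
    - {"x":0,"y":0,"z":0,"spin":0}
    - {"x":0,"y":0,"z":0,"spin":0}

```text
time: 46.95
position: [0.546, 0.2722, 0.1387]
tool_rot: [0.158, 0.987, 0.005, 0.014]
ft_force: [-0.3, 0.5, -6.5]
grip_width: 0.0094
```

```bash
python3 -c "
from h import *
c,o,T=shot('w24',(200,60,320,150),6);crop(c['img'],180,140,340,260,5,'w24d')
pplan(.085)"
```

```text
drift mm [0.1 0.  0. ]
t 47.2 plate [0.5424 0.2754 0.092 ] yaw -0.3189 tilt [ 0.0293 -0.0273] shift tool mm [ 0.2 -0.3  6.9] spin 0.0001 w 0.0097 F [ 1.  -0.5 -5.5] M [-0.01  0.03 -0.04] world d [-0.1 -0.2 -7. ]
```

View pics/w24c.png

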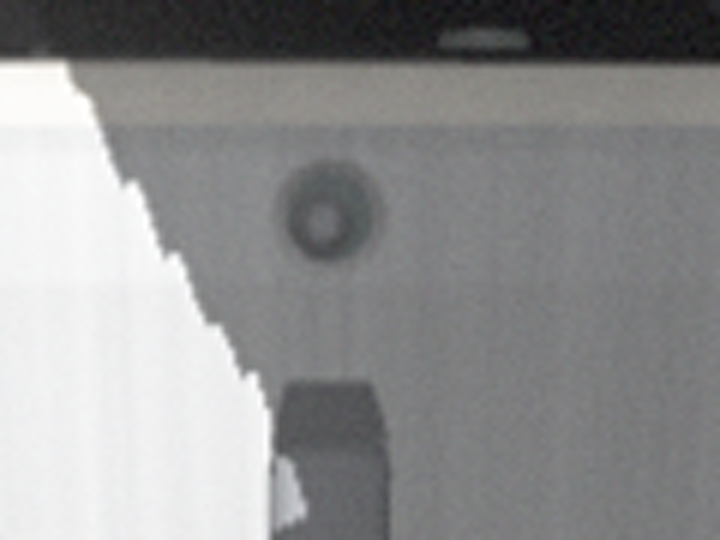

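Pin tip (325,222) sits well inside the hole (329,212). Continue down.

Call:
play_rows:
  commands:
    - {"x":0,"y":0,"z":6,"spin":0}
    - {"x":0,"y":0,"z":0,"spin":0}
    - {"x":0,"y":0,"z":0,"spin":0}
    - {"x":0,"y":0,"z":0,"spin":0}

```text
time: 47.6
position: [0.5464, 0.2723, 0.1323]
tool_rot: [0.158, 0.987, 0.005, 0.015]
ft_force: [-0.1, -0.2, -5.8]
grip_width: 0.0098
```

```bash
python3 -c "
from h import *
c,o,T=shot('w25',(200,60,320,150),6);crop(c['img'],180,140,340,260,5,'w25d')
pplan(.08)"
```

```text
drift mm [-0. -0.  0.]
t 47.85 plate [0.5428 0.2755 0.0856] yaw -0.3189 tilt [ 0.0288 -0.0274] shift tool mm [ 0.5 -0.5  5.6] spin 0.0001 w 0.01 F [-0.9  0.5 -5. ] M [-0.01  0.03  0.01] world d [-0.5 -0.3 -5.6]
```

View pics/w25c.png

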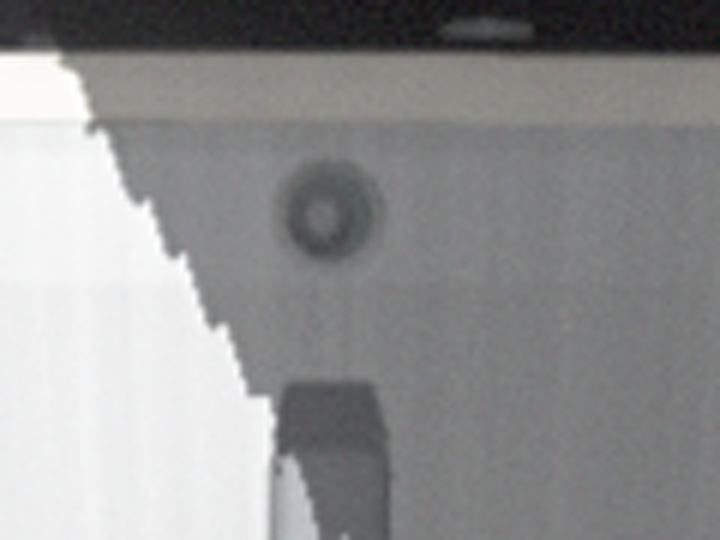

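Call:
play_rows:
  commands:
    - {"x":0.5,"y":-0.3,"z":6,"spin":0}
    - {"x":0,"y":0,"z":0,"spin":0}
    - {"x":0,"y":0,"z":0,"spin":0}

```text
time: 48.15
position: [0.5458, 0.2723, 0.1262]
tool_rot: [0.158, 0.987, 0.005, 0.014]
ft_force: [1.2, -0.9, -5.9]
grip_width: 0.0097
```

```bash
python3 -c "
from h import *
c,o,T=shot('w26',(200,60,320,150),6)
pplan(.07)"
```

```text
drift mm [0.1 0.  0.1]
t 48.4 plate [0.542  0.2754 0.0795] yaw -0.319 tilt [ 0.0293 -0.0274] shift tool mm [-0.1 -0.3  9.5] spin -0.0 w 0.0099 F [ 1.  -0.9 -5.8] M [-0.05 -0.01  0.03] world d [ 0.3 -0.2 -9.5]
```

View pics/w26c.png

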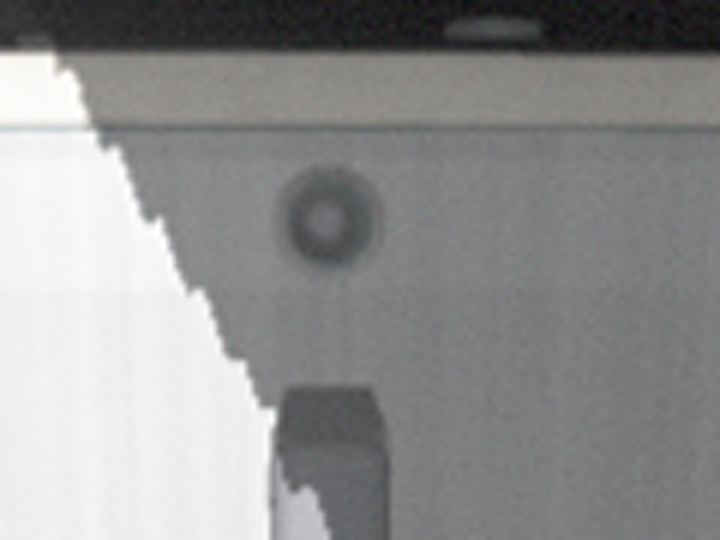

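Call:
play_rows:
  commands:
    - {"x":0,"y":0,"z":4,"spin":0}
    - {"x":0,"y":0,"z":0,"spin":0}
    - {"x":0,"y":0,"z":0,"spin":0}

```text
time: 48.7
position: [0.546, 0.2722, 0.1222]
tool_rot: [0.158, 0.987, 0.005, 0.015]
ft_force: [-0.1, 0.1, -5.6]
grip_width: 0.01
```

```bash
python3 -c "
from h import *
c,o,T=shot('w27',(60,60,460,260),1.9)
pplan(.07)"
```

```text
drift mm [-0.  0.  0.]
t 48.95 plate [0.542  0.2754 0.0753] yaw -0.3191 tilt [ 0.0294 -0.0273] shift tool mm [-0.2 -0.2  5.3] spin -0.0001 w 0.0097 F [ 0.3 -0.5 -5.9] M [0.01 0.01 0.02] world d [ 0.3 -0.2 -5.3]
```

View pics/w27c.png

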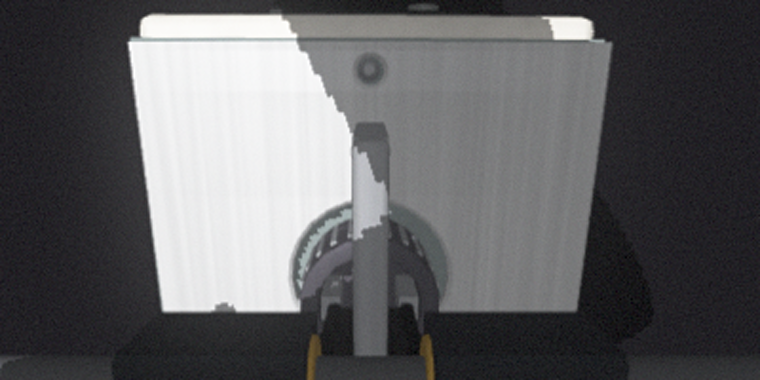

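Call:
play_rows:
  commands:
    - {"x":0,"y":0,"z":3,"spin":0}
    - {"x":0,"y":0,"z":0,"spin":0}
    - {"x":0,"y":0,"z":0,"spin":0}

```text
time: 49.25
position: [0.546, 0.2723, 0.1195]
tool_rot: [0.158, 0.987, 0.005, 0.015]
ft_force: [-0.2, -0.1, -4.4]
grip_width: 0.01
```

```bash
python3 -c "
from h import *
pplan(.07)"
```

```text
t 49.25 plate [0.5421 0.2755 0.0725] yaw -0.3189 tilt [ 0.0292 -0.0272] shift tool mm [-0.2 -0.2  2.5] spin 0.0001 w 0.01 F [-0.2 -0.1 -4.4] M [-0.1   0.05 -0.03] world d [ 0.2 -0.3 -2.5]
```

Call:
play_rows:
  commands:
    - {"x":0,"y":0,"z":2,"spin":0}
    - {"x":0,"y":0,"z":2,"spin":0}
    - {"x":0,"y":0,"z":0,"spin":0}
    - {"x":0,"y":0,"z":0,"spin":0}

```text
time: 49.65
position: [0.5454, 0.2728, 0.1173]
tool_rot: [0.157, 0.987, 0.005, 0.015]
ft_force: [-1.3, 0.5, -2.9]
grip_width: 0.0099
```

```bash
python3 -c "
from h import *
pplan(.07)
s=cams.camera('scene');crop(s['img'],290,230,430,360,5,'scene4')"
```

```text
t 49.65 plate [0.5415 0.276  0.0703] yaw -0.3176 tilt [ 0.0295 -0.0272] shift tool mm [-1.  -0.5  0.3] spin 0.0014 w 0.0099 F [-1.3  0.5 -2.9] M [-0.14  0.16 -0.02] world d [ 0.8 -0.8 -0.3]
```

View pics/scene4.png

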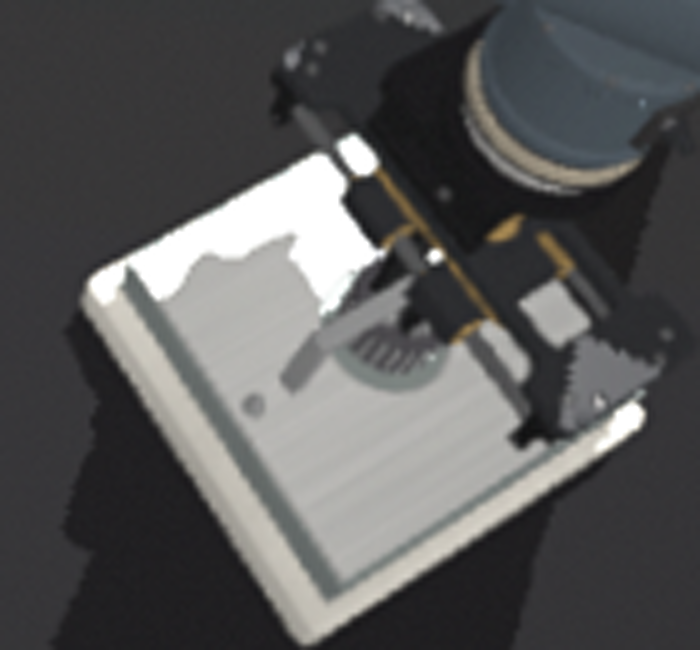

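Call:
play_rows:
  commands:
    - {"x":0,"y":0,"z":1,"spin":0}
    - {"x":0,"y":0,"z":0,"spin":0}

```text
time: 49.9
position: [0.5455, 0.273, 0.1171]
tool_rot: [0.157, 0.987, 0.006, 0.015]
ft_force: [-1.1, 0.3, -3.8]
grip_width: 0.0101
```

Call:
play_rows:
  commands:
    - {"x":0,"y":0,"z":0,"spin":0}
    - {"x":0,"y":0,"z":0,"spin":0}
    - {"x":0,"y":0,"z":0,"spin":0}
    - {"x":0,"y":0,"z":0,"spin":0}
    - {"x":0,"y":0,"z":0,"spin":0}
    - {"x":0,"y":0,"z":0,"spin":0}
  grip: 0.8

```text
time: 50.5
position: [0.5501, 0.2736, 0.1189]
tool_rot: [0.158, 0.987, 0.008, 0.019]
ft_force: [0.3, 0.1, -0.4]
grip_width: 0.0503
```

```bash
python3 -c "
from h import *
pplan(.07)
c,o,T=shot('w28',(60,60,460,260),1.9)
s=cams.camera('scene');crop(s['img'],290,230,430,360,5,'scene5')"
```

```text
t 50.5 plate [0.5466 0.2769 0.0718] yaw -0.3187 tilt [ 0.0197 -0.0302] shift tool mm [ 3.6 -3.   1.6] spin 0.0003 w 0.0503 F [ 0.3  0.1 -0.4] M [-0.   -0.06 -0.01] world d [-4.3 -1.7 -1.8]
drift mm [-0.1 -0.  -0. ]
```

View pics/scene5.png

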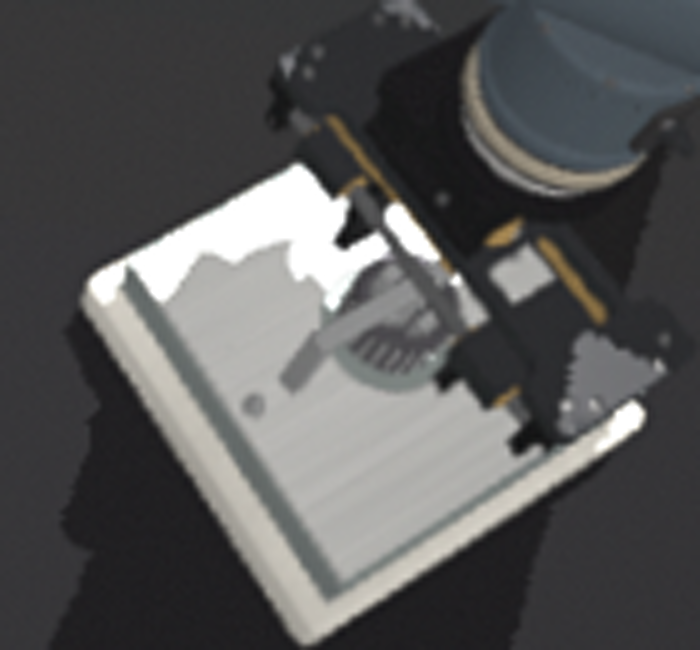

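View pics/w28c.png

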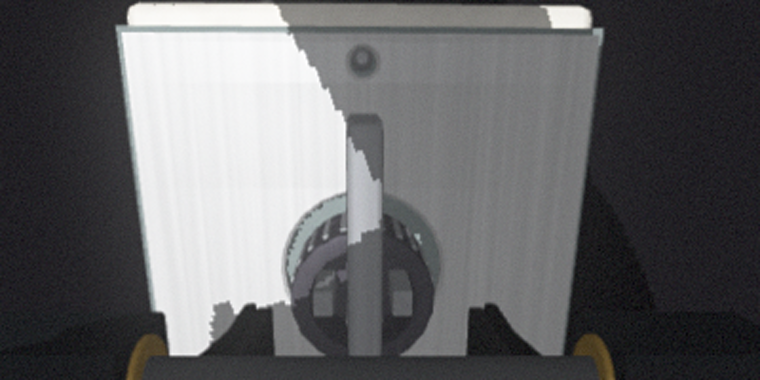

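Call:
play_rows:
  commands:
    - {"x":0,"y":0,"z":-20,"spin":0}
    - {"x":0,"y":0,"z":-35,"spin":0}
    - {"x":0,"y":0,"z":-40,"spin":0}
    - {"x":0,"y":0,"z":-40,"spin":0}
    - {"x":0,"y":0,"z":0,"spin":0}
    - {"x":0,"y":0,"z":0,"spin":0}
    - {"x":0,"y":0,"z":0,"spin":0}
  grip: 1

```text
time: 51.5
position: [0.5429, 0.272, 0.2562]
tool_rot: [0.157, 0.987, 0.006, 0.016]
ft_force: [0.2, -0.1, -0.2]
grip_width: 0.0867
```

```bash
python3 -c "
from h import *
c,o,T=shot('w29',(150,40,360,250),3.7)
plan([.5423,.2752,.2]);print(R.from_quat(o['tool_rot']).as_matrix()[:,2])
s=cams.camera('scene');crop(s['img'],290,230,430,360,5,'scene6')"
```

```text
drift mm [0.2 0.  0.1]
t 51.8 pos [0.5425 0.2718 0.2551] yaw 2.8249 w 0.087 F [-0.5  0.  -0.4] q6 -0.972
shift tool mm (total) [ 2.8  2.3 55.1] spin None
[ 0.03170032  0.00674163 -0.99947468]
```

View pics/scene6.png

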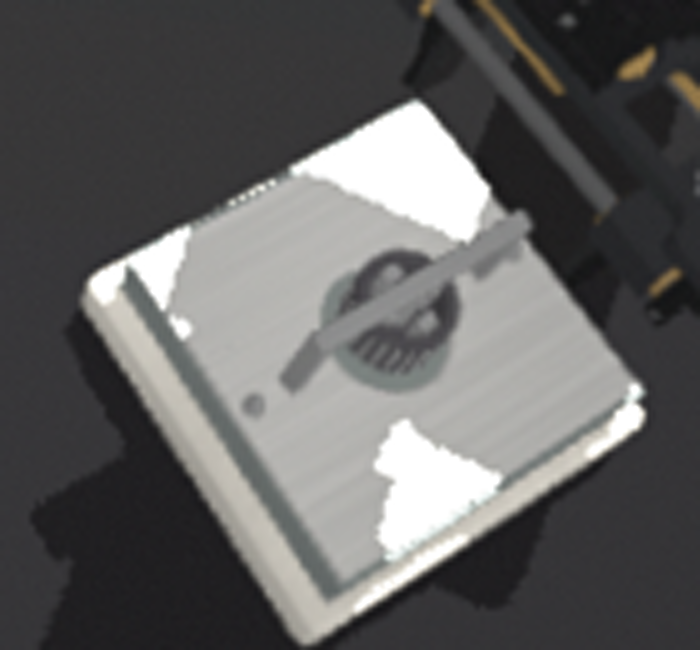

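View pics/w29c.png

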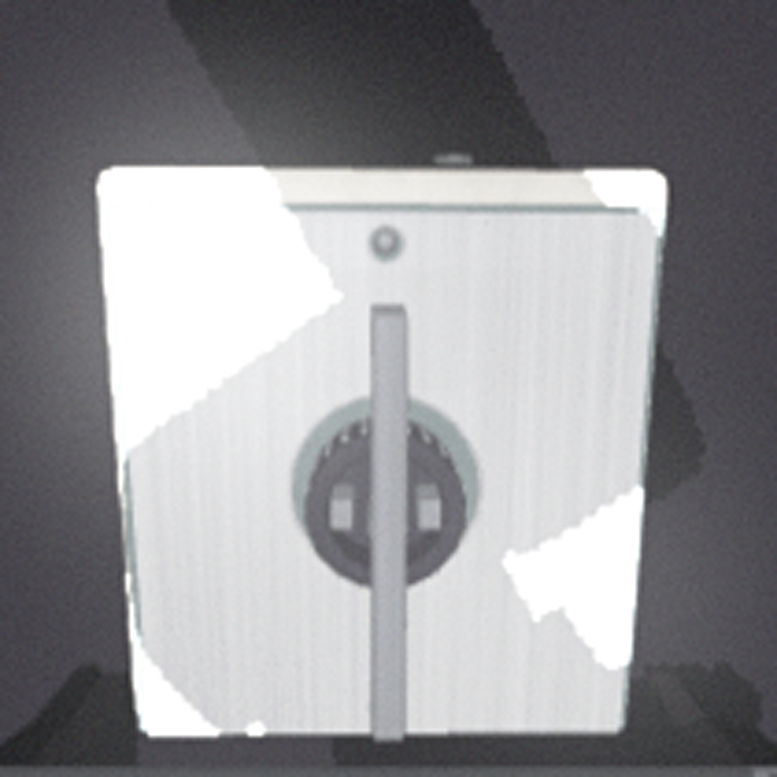

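```bash
python3 -c "
from h import *
c,o,T=load('w29');s=cams.camera('scene');Ts=Tcw(s)
w=lambda x,y:np.array([150+x/3.7,40+y/3.7])-.35
sp=lambda x,y:np.array([290+x/5,230+y/5])-.4
for a,b in [((389,310),(520,222)),((390,739),(325,338))]:
  print(tri([ray(c,T,w(*a)),ray(s,Ts,sp(*b))]))
SHp=(.5423,.2752,-.319)
pp=plate_pts(SHp,.07)
print('pred wrist',(proj(c,T,pp)-[150,40]+.35)*3.7); print('pred scene',(proj(s,Ts,pp)-[290,230]+.4)*5)
"
```

```text
[0.48407187 0.29242195 0.13266367]
[0.59909201 0.25547338 0.14455551]
pred wrist [[387.63679408 240.49812928]
 [386.08618988 704.61138699]
 [113.15501378 206.36340349]
 [659.85590403 208.93009688]
 [620.57693995 728.69130464]
 [149.5913913  730.56845833]
 [386.80879516 487.86988337]
 [391.35413533 307.70267339]
 [389.4494573  738.59545803]]
pred scene [[515.83818431 254.11044711]
 [257.7381409  410.01403986]
 [424.33969892 108.85465565]
 [644.09958809 390.96336827]
 [349.52743453 584.96122385]
 [139.23515812 267.44960932]
 [391.09833882 330.22436007]
 [532.59608685 219.95567266]
 [321.93162397 346.96688115]]
```

Call:
play_rows:
  commands:
    - {"x":24,"y":1,"z":20,"spin":0}
    - {"x":24,"y":1,"z":25,"spin":0}
    - {"x":0,"y":0,"z":30,"spin":0}
    - {"x":0,"y":0,"z":20,"spin":0}
    - {"x":0,"y":0,"z":0,"spin":0}
    - {"x":0,"y":0,"z":0,"spin":0}
  grip: 0
  newtons: 30

```text
time: 52.5
position: [0.5018, 0.2905, 0.1572]
tool_rot: [0.158, 0.987, 0.007, 0.018]
ft_force: [0.1, -0.1, 1.0]
grip_width: 0.0475
```

```bash
python3 -c "
from h import *
plan([*S(-.045,0),.145],2.823)"
```

```text
t 52.5 pos [0.5018 0.2905 0.1572] yaw 2.8242 w 0.0475 F [ 0.1 -0.1  1. ] q6 -0.916
shift tool mm (total) [ 2.1 -2.1 12.1] spin 0.001
```

Call:
play_rows:
  commands:
    - {"x":1,"y":-1,"z":0,"spin":0}
    - {"x":0,"y":0,"z":0,"spin":0}
    - {"x":0,"y":0,"z":0,"spin":0}
    - {"x":0,"y":0,"z":0,"spin":0}
    - {"x":0,"y":0,"z":5,"spin":0}
    - {"x":0,"y":0,"z":5,"spin":0}
    - {"x":0,"y":0,"z":0,"spin":0}
    - {"x":0,"y":0,"z":0,"spin":0}

```text
time: 53.3
position: [0.5042, 0.2905, 0.1509]
tool_rot: [0.158, 0.987, 0.009, 0.022]
ft_force: [0.9, 0.2, -0.1]
grip_width: 0.0
```

```bash
python3 -c "
from h import *
plan([*S(-.045,0),.140],2.823)"
```

```text
t 53.3 pos [0.5042 0.2905 0.1509] yaw 2.8231 w 0.0 F [ 0.9  0.2 -0.1] q6 -0.916
shift tool mm (total) [ 4.5 -2.9 10.7] spin 0.0
```

Call:
play_rows:
  commands:
    - {"x":2,"y":-3,"z":5,"spin":0}
    - {"x":0,"y":0,"z":3,"spin":0}
    - {"x":0,"y":0,"z":2,"spin":0}
    - {"x":0,"y":0,"z":1,"spin":0}

```text
time: 53.7
position: [0.5019, 0.2884, 0.1405]
tool_rot: [0.158, 0.987, 0.009, 0.022]
ft_force: [-3.1, -1.6, 13.0]
grip_width: 0.001
```

```bash
python3 -c "
from h import *
plan([*S(-.045,0),.140],2.823)"
```

```text
t 53.7 pos [0.5019 0.2884 0.1405] yaw 2.8233 w 0.001 F [-3.1 -1.6 13. ] q6 -0.919
shift tool mm (total) [2.5 0.2 0.4] spin 0.0
```

Call:
play_rows:
  commands:
    - {"x":0,"y":0,"z":-12,"spin":0}
    - {"x":-30,"y":0,"z":0,"spin":0}
    - {"x":-30,"y":0,"z":0,"spin":0}
    - {"x":-22,"y":0,"z":0,"spin":0}
    - {"x":0,"y":0,"z":0,"spin":0}
    - {"x":0,"y":0,"z":0,"spin":0}
    - {"x":0,"y":0,"z":0,"spin":0}

```text
time: 54.4
position: [0.5795, 0.2627, 0.1587]
tool_rot: [0.157, 0.987, 0.009, 0.022]
ft_force: [-0.3, 0.3, 0.5]
grip_width: 0.0004
```

```bash
python3 -c "
from h import *
plan([*S(.045,0),.140],2.823)"
```

```text
t 54.4 pos [0.5795 0.2627 0.1587] yaw 2.8249 w 0.0004 F [-0.3  0.3  0.5] q6 -1.004
shift tool mm (total) [-5.  -0.2 18.9] spin 0.002
```

Call:
play_rows:
  commands:
    - {"x":-3,"y":0,"z":9,"spin":0}
    - {"x":0,"y":0,"z":4,"spin":0}
    - {"x":0,"y":0,"z":3,"spin":0}
    - {"x":0,"y":0,"z":1.5,"spin":0}
    - {"x":0,"y":0,"z":1,"spin":0}

```text
time: 54.9
position: [0.5801, 0.263, 0.1406]
tool_rot: [0.156, 0.988, 0.009, 0.021]
ft_force: [-2.4, -1.9, 10.3]
grip_width: 0.0005
```

```bash
python3 -c "
from h import *
plan([*S(.045,0),.140],2.823)"
```

```text
t 54.9 pos [0.5801 0.263  0.1406] yaw 2.8285 w 0.0005 F [-2.4 -1.9 10.3] q6 -1.007
shift tool mm (total) [-5.2 -0.4  0.8] spin 0.006
```

Call:
play_rows:
  commands:
    - {"x":0,"y":0,"z":-25,"spin":0}
    - {"x":20,"y":0,"z":-25,"spin":0}
    - {"x":18,"y":0,"z":0,"spin":-0.13}
    - {"x":0,"y":0,"z":0,"spin":-0.13}
    - {"x":0,"y":0,"z":0,"spin":-0.13}
    - {"x":0,"y":0,"z":0,"spin":-0.13}
    - {"x":0,"y":0,"z":0,"spin":0}
    - {"x":0,"y":0,"z":0,"spin":0}
  grip: 1

```text
time: 55.7
position: [0.538, 0.2755, 0.1901]
tool_rot: [-0.113, 0.993, 0.003, 0.021]
ft_force: [0.8, -0.3, 0.6]
grip_width: 0.0566
```

```bash
python3 -c "
from h import *
plan([.5412,.2747,.088],3.35)
c,o,T=shot('w30',(100,60,420,260),2.4);print(R.from_quat(o['tool_rot']).as_matrix()[:,2])"
```

```text
t 55.7 pos [0.538  0.2755 0.1901] yaw -2.9154 w 0.0566 F [ 0.8 -0.3  0.6] q6 -1.507
shift tool mm (total) [  1.4  -1.6 102.1] spin 0.018
drift mm [ 0.1 -0.   0. ]
[ 0.04104628  0.01045119 -0.99910258]
```

View pics/w30c.png

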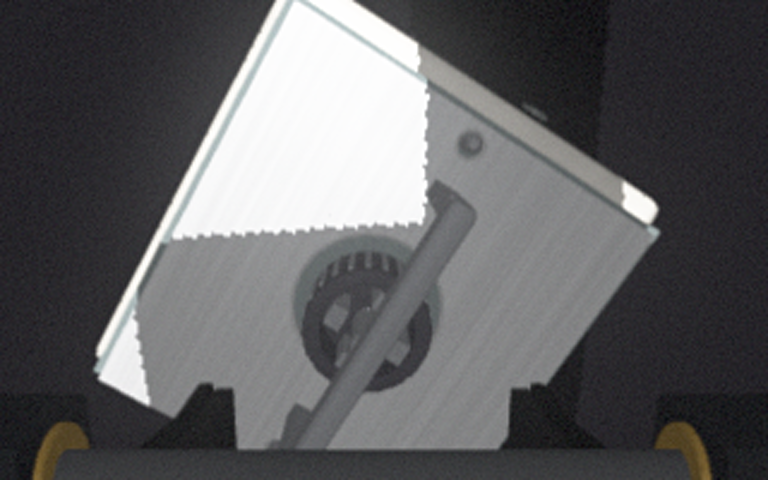

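Call:
play_rows:
  commands:
    - {"x":1,"y":-1,"z":15,"spin":0.015}
    - {"x":0,"y":0,"z":15,"spin":0}
    - {"x":0,"y":0,"z":10,"spin":0}
    - {"x":0,"y":0,"z":0,"spin":0}
    - {"x":0,"y":0,"z":0,"spin":0}
    - {"x":0,"y":0,"z":0,"spin":0}

```text
time: 56.55
position: [0.5407, 0.2748, 0.1499]
tool_rot: [-0.104, 0.994, 0.003, 0.022]
ft_force: [0.1, -0.4, 0.7]
grip_width: 0.0869
```

```bash
python3 -c "
from h import *
plan([.5412,.2747,.088],3.35)
c,o,T=shot('w31',(100,60,420,260),2.4);print(R.from_quat(o['tool_rot']).as_matrix()[:,2])"
```

```text
t 56.5 pos [0.5407 0.2748 0.1499] yaw -2.9328 w 0.0869 F [ 0.1 -0.4  0.7] q6 -1.492
shift tool mm (total) [ 2.3 -0.3 61.8] spin 0.0
drift mm [-0.1 -0.  -0.1]
[ 0.04442866  0.01141909 -0.9989473 ]
```

View pics/w31c.png

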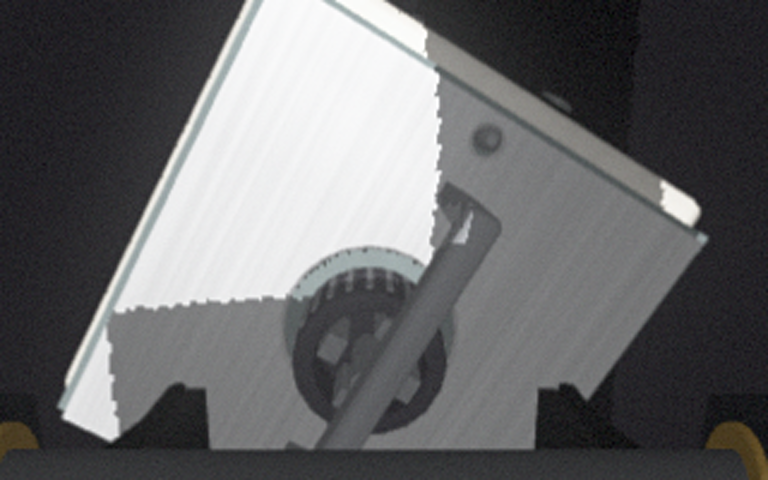

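Call:
play_rows:
  commands:
    - {"x":1,"y":0,"z":15,"spin":0}
    - {"x":1,"y":0,"z":15,"spin":0}
    - {"x":0,"y":0,"z":12,"spin":0}
    - {"x":0,"y":0,"z":0,"spin":0}
    - {"x":0,"y":0,"z":0,"spin":0}
    - {"x":0,"y":0,"z":0,"spin":0}

```text
time: 57.4
position: [0.5425, 0.2756, 0.109]
tool_rot: [-0.104, 0.994, 0.004, 0.025]
ft_force: [-0.2, 0.3, 0.1]
grip_width: 0.0869
```

```bash
python3 -c "
from h import *
plan([.5412,.2747,.088],3.35)
c,o,T=shot('w32',(100,60,420,260),2.4);print(R.from_quat(o['tool_rot']).as_matrix()[:,2])"
```

```text
t 57.4 pos [0.5425 0.2756 0.109 ] yaw -2.9325 w 0.0869 F [-0.2  0.3  0.1] q6 -1.491
shift tool mm (total) [ 2.5 -0.6 20.9] spin 0.001
drift mm [-0. -0. -0.]
[ 0.04967307  0.01297667 -0.99868123]
```

View pics/w32c.png

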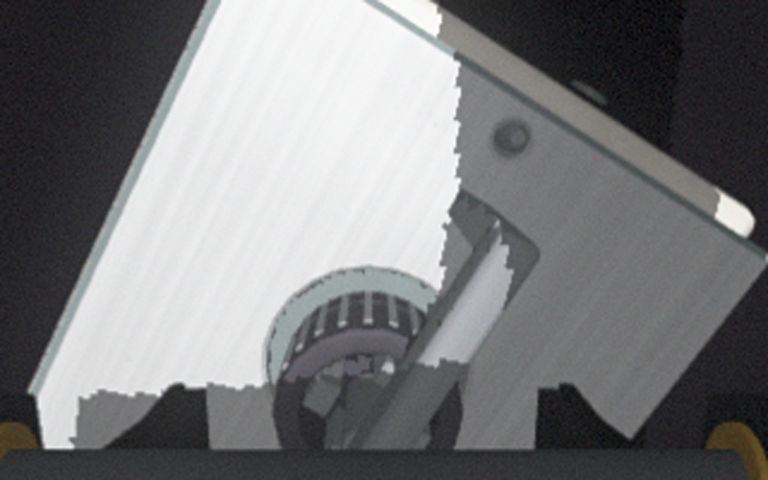

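Call:
play_rows:
  commands:
    - {"x":2,"y":-1,"z":7,"spin":0}
    - {"x":0,"y":0,"z":7,"spin":0}
    - {"x":0,"y":0,"z":6,"spin":0}
    - {"x":0,"y":0,"z":0,"spin":0}
    - {"x":0,"y":0,"z":0,"spin":0}

```text
time: 58.15
position: [0.5416, 0.2743, 0.0872]
tool_rot: [-0.104, 0.994, 0.004, 0.025]
ft_force: [-0.3, -0.4, 0.1]
grip_width: 0.0869
```

```bash
python3 -c "
from h import *
plan([.5412,.2747,.088],3.35)"
```

```text
t 58.1 pos [0.5416 0.2743 0.0872] yaw -2.9325 w 0.0869 F [-0.3 -0.4  0.1] q6 -1.493
shift tool mm (total) [ 0.2  0.5 -0.8] spin 0.001
```

Good. Grip the sleeve.

Call:
play_rows:
  commands:
    - {"x":0,"y":0,"z":0,"spin":0}
    - {"x":0,"y":0,"z":0,"spin":0}
    - {"x":0,"y":0,"z":0,"spin":0}
    - {"x":0,"y":0,"z":0,"spin":0}
    - {"x":0,"y":0,"z":0,"spin":0}
    - {"x":0,"y":0,"z":0,"spin":0}
    - {"x":0,"y":0,"z":0,"spin":0}
  grip: 0
  newtons: 40

```text
time: 58.85
position: [0.542, 0.2744, 0.0877]
tool_rot: [-0.104, 0.994, 0.004, 0.026]
ft_force: [0.3, 0.8, -0.2]
grip_width: 0.0498
```

Call:
play_rows:
  commands:
    - {"x":0,"y":0,"z":0,"spin":0.1}
    - {"x":0,"y":0,"z":0,"spin":0.1}
    - {"x":0,"y":0,"z":0,"spin":0.1}
    - {"x":0,"y":0,"z":0,"spin":0.1}

```text
time: 59.25
position: [0.542, 0.2738, 0.0877]
tool_rot: [0.098, 0.995, 0.007, 0.025]
ft_force: [1.2, 1.9, -0.2]
grip_width: 0.0496
```

```bash
python3 -c "
from h import *
plan([.5412,.2747,.088],2.3);print(robot.get_obs()['moment'])"
```

```text
t 59.2 pos [0.542  0.2738 0.0877] yaw 2.944 w 0.0496 F [ 1.2  1.9 -0.2] q6 -1.081
shift tool mm (total) [ 1.   0.8 -0.3] spin 0.644
[-0.98232726  0.07897951  0.22549652]
```

Call:
play_rows:
  commands:
    - {"x":0,"y":0,"z":0,"spin":0.1}
    - {"x":0,"y":0,"z":0,"spin":0.1}
    - {"x":0,"y":0,"z":0,"spin":0.1}
    - {"x":0,"y":0,"z":0,"spin":0.1}
    - {"x":0,"y":0,"z":0,"spin":0.1}

```text
time: 59.75
position: [0.5416, 0.2732, 0.0874]
tool_rot: [0.343, 0.939, 0.008, 0.023]
ft_force: [2.1, 3.7, 0.5]
grip_width: 0.0497
```

```bash
python3 -c "
from h import *
plan([.5412,.2747,.088],2.3);print(robot.get_obs()['moment'])"
```

```text
t 59.8 pos [0.5416 0.2732 0.0874] yaw 2.44 w 0.0497 F [2.1 3.7 0.5] q6 -0.565
shift tool mm (total) [ 1.2  0.9 -0.6] spin 0.14
[-1.00724929  0.62957026  0.19906985]
```

Call:
play_rows:
  commands:
    - {"x":0,"y":0,"z":0,"spin":0.1}
    - {"x":0,"y":0,"z":0,"spin":0.1}
    - {"x":0,"y":0,"z":0,"spin":0.1}
    - {"x":0,"y":0,"z":0,"spin":0}

```text
time: 60.15
position: [0.5413, 0.2731, 0.0874]
tool_rot: [0.481, 0.876, 0.008, 0.022]
ft_force: [3.7, 1.3, 0.3]
grip_width: 0.0497
```

```bash
python3 -c "
from h import *
plan([.5412,.2747,.088],2.3);print(robot.get_obs()['moment'])"
```

```text
t 60.1 pos [0.5413 0.2731 0.0874] yaw 2.1367 w 0.0497 F [3.7 1.3 0.3] q6 -0.256
shift tool mm (total) [ 1.4  0.8 -0.6] spin -0.163
[-0.89072616  0.86505468 -0.18550886]
```

Call:
play_rows:
  commands:
    - {"x":0,"y":0,"z":0,"spin":0}
    - {"x":0,"y":0,"z":0,"spin":0}
    - {"x":0,"y":0,"z":0,"spin":0}
    - {"x":0,"y":0,"z":0,"spin":0}
    - {"x":0,"y":0,"z":0,"spin":0}
    - {"x":0,"y":0,"z":0,"spin":0}
  grip: 1

```text
time: 60.75
position: [0.5414, 0.2731, 0.0875]
tool_rot: [0.479, 0.877, 0.009, 0.022]
ft_force: [-0.3, -0.4, -0.1]
grip_width: 0.085
```

Call:
play_rows:
  commands:
    - {"x":0,"y":0,"z":0,"spin":-0.12}
    - {"x":0,"y":0,"z":0,"spin":-0.12}
    - {"x":0,"y":0,"z":0,"spin":-0.12}
    - {"x":0,"y":0,"z":0,"spin":-0.12}

```text
time: 61.15
position: [0.5413, 0.2731, 0.0876]
tool_rot: [0.248, 0.968, 0.004, 0.024]
ft_force: [-0.5, -0.1, -0.3]
grip_width: 0.087
```

```bash
python3 -c "
from h import *
plan([.5412,.2743,.088],3.30);print(robot.get_obs()['moment'])"
```

```text
t 61.1 pos [0.5413 0.2731 0.0876] yaw 2.6396 w 0.087 F [-0.5 -0.1 -0.3] q6 -0.76
shift tool mm (total) [ 0.7  1.  -0.4] spin -0.66
[-0.02155972  0.02619478 -0.03001104]
```

Call:
play_rows:
  commands:
    - {"x":0,"y":1,"z":0,"spin":-0.12}
    - {"x":0,"y":0,"z":0,"spin":-0.12}
    - {"x":0,"y":0,"z":0,"spin":-0.12}
    - {"x":0,"y":0,"z":0,"spin":-0.12}
    - {"x":0,"y":0,"z":0,"spin":-0.12}
    - {"x":0,"y":0,"z":0,"spin":0}
    - {"x":0,"y":0,"z":0,"spin":0}

```text
time: 61.85
position: [0.5419, 0.274, 0.0878]
tool_rot: [-0.061, 0.998, -0.003, 0.024]
ft_force: [0.1, 0.4, -0.4]
grip_width: 0.0873
```

```bash
python3 -c "
from h import *
plan([.5412,.2743,.088],3.30)"
```

```text
t 61.9 pos [0.5419 0.274  0.0878] yaw -3.0189 w 0.0873 F [ 0.1  0.4 -0.4] q6 -1.383
shift tool mm (total) [ 0.6  0.4 -0.3] spin -0.036
```

Call:
play_rows:
  commands:
    - {"x":0,"y":0,"z":0,"spin":0}
    - {"x":0,"y":0,"z":0,"spin":0}
    - {"x":0,"y":0,"z":0,"spin":0}
    - {"x":0,"y":0,"z":0,"spin":0}
    - {"x":0,"y":0,"z":0,"spin":0}
    - {"x":0,"y":0,"z":0,"spin":0}
    - {"x":0,"y":0,"z":0,"spin":0}
  grip: 0
  newtons: 55

```text
time: 62.55
position: [0.5418, 0.2741, 0.0878]
tool_rot: [-0.058, 0.998, -0.003, 0.024]
ft_force: [-0.2, -0.3, 0.3]
grip_width: 0.0486
```

Call:
play_rows:
  commands:
    - {"x":0,"y":0,"z":0,"spin":0.1}
    - {"x":0,"y":0,"z":0,"spin":0.1}
    - {"x":0,"y":0,"z":0,"spin":0.1}
    - {"x":0,"y":0,"z":0,"spin":0.1}

```text
time: 62.95
position: [0.5418, 0.2735, 0.0878]
tool_rot: [0.144, 0.989, -0.001, 0.025]
ft_force: [0.8, 2.9, 0.6]
grip_width: 0.0489
```

```bash
python3 -c "
from h import *
plan([.5412,.2743,.088],2.7);print(robot.get_obs()['moment'])"
```

```text
t 63.0 pos [0.5418 0.2735 0.0878] yaw 2.8528 w 0.0489 F [0.8 2.9 0.6] q6 -0.967
shift tool mm (total) [ 0.8  0.6 -0.2] spin 0.153
[-1.02279951  0.13346701  0.27303898]
```

Call:
play_rows:
  commands:
    - {"x":0,"y":0,"z":0,"spin":0.1}
    - {"x":0,"y":0,"z":0,"spin":0.1}

```text
time: 63.15
position: [0.5416, 0.2734, 0.0877]
tool_rot: [0.242, 0.97, -0.0, 0.025]
ft_force: [1.5, 5.0, -4.7]
grip_width: 0.0484
```

```bash
python3 -c "
from h import *
plan([.5412,.2743,.088],2.7);print(robot.get_obs()['moment'])"
```

```text
t 63.1 pos [0.5416 0.2734 0.0877] yaw 2.652 w 0.0484 F [ 1.5  5.  -4.7] q6 -0.761
shift tool mm (total) [ 0.8  0.6 -0.3] spin -0.048
[-0.70743504  0.61131804  0.70402552]
```

Call:
play_rows:
  commands:
    - {"x":0,"y":0,"z":0,"spin":0.1}
    - {"x":0,"y":0,"z":0,"spin":0.1}

```text
time: 63.35
position: [0.5388, 0.2755, 0.0873]
tool_rot: [0.332, 0.943, 0.001, 0.023]
ft_force: [0.1, 3.9, 2.3]
grip_width: 0.049
```

```bash
python3 -c "
from h import *
plan([.5412,.2743,.088],2.7);print(robot.get_obs()['moment'])"
```

```text
t 63.4 pos [0.5388 0.2755 0.0873] yaw 2.4634 w 0.049 F [0.1 3.9 2.3] q6 -0.566
shift tool mm (total) [-2.6  0.6 -0.6] spin -0.237
[0.0330064  0.01956678 2.28656652]
```

Call:
play_rows:
  commands:
    - {"x":0,"y":0,"z":0,"spin":0}
    - {"x":0,"y":0,"z":0,"spin":0}
    - {"x":0,"y":0,"z":0,"spin":0}

```text
time: 63.65
position: [0.5387, 0.2756, 0.0873]
tool_rot: [0.327, 0.945, -0.001, 0.024]
ft_force: [0.3, 0.8, 0.2]
grip_width: 0.0484
```

Call:
play_rows:
  commands:
    - {"x":0,"y":0,"z":0,"spin":0}
    - {"x":0,"y":0,"z":0,"spin":0}
    - {"x":0,"y":0,"z":0,"spin":0}
    - {"x":0,"y":0,"z":0,"spin":0}
    - {"x":0,"y":0,"z":-10,"spin":0}
    - {"x":0,"y":0,"z":-25,"spin":0}
    - {"x":0,"y":0,"z":-35,"spin":0}
    - {"x":0,"y":0,"z":-40,"spin":0}
  grip: 1

```text
time: 64.45
position: [0.5303, 0.2749, 0.1955]
tool_rot: [0.333, 0.943, -0.003, 0.017]
ft_force: [-0.1, 0.3, -0.9]
grip_width: 0.0866
```

Call:
play_rows:
  commands:
    - {"x":0,"y":0,"z":-40,"spin":0}
    - {"x":0,"y":0,"z":0,"spin":0}
    - {"x":0,"y":0,"z":0,"spin":0}

```text
time: 64.75
position: [0.5319, 0.277, 0.2458]
tool_rot: [0.333, 0.943, 0.001, 0.023]
ft_force: [0.4, -0.4, -0.4]
grip_width: 0.0869
```

```bash
python3 -c "
from h import *
c,o,T=shot('w33',(150,60,360,260),3.7)
plan([.5412,.2743,.088],2.7)
s=cams.camera('scene');crop(s['img'],290,230,430,360,5,'scene7')
q=shak_pts([*SH,0])
for a in (0,1.4,1.6,1.66,1.8):
  th=SH[2]-a;print(a,(proj(c,T,[SH[0]+.022*np.cos(th)-.0015,SH[1]+.022*np.sin(th)-.0005,.112])[0]-[150,60]+.35)*3.7)"
```

```text
drift mm [-0.1 -0.  -0.3]
t 65.0 pos [0.5312 0.2766 0.243 ] yaw 2.4622 w 0.087 F [ 0.  -0.5 -0.1] q6 -0.573
shift tool mm (total) [ -3.    2.3 155.3] spin -0.238
0 [419.9594459  540.57842563]
1.4 [331.20828239 511.2904597 ]
1.6 [324.85025521 498.62956611]
1.66 [323.46344659 494.60762841]
1.8 [321.21418134 484.94082513]
```

View pics/w33c.png

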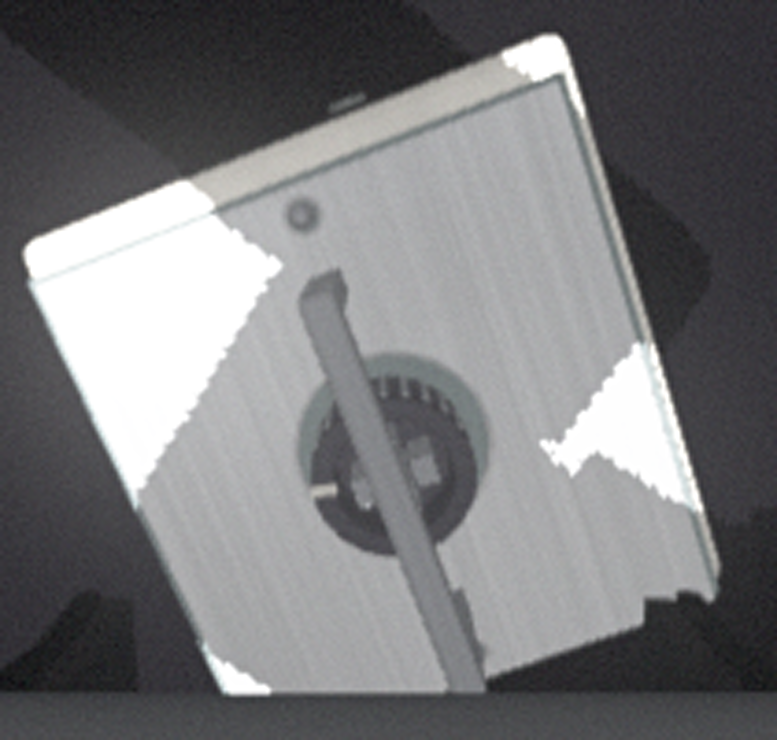

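View pics/scene7.png

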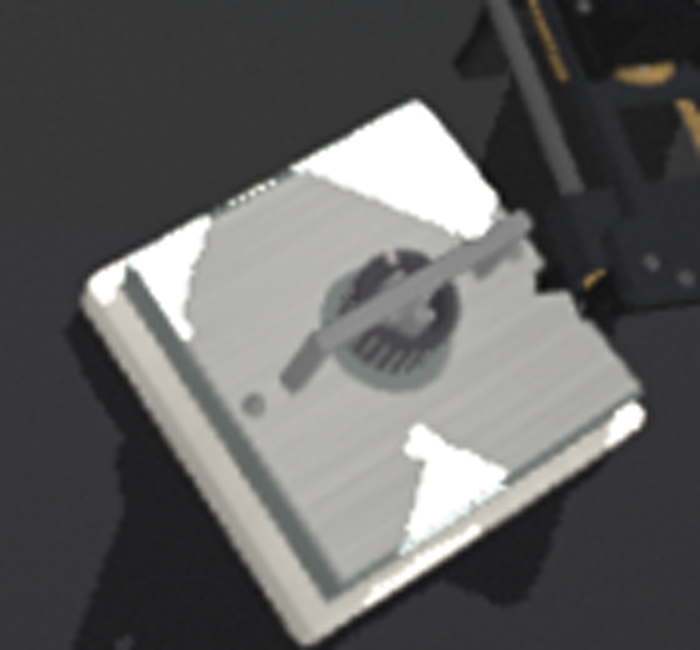

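```bash
python3 -c "
from h import *
c,o,T=load('w33');q=lambda x,y:np.array([150+x/3.7,60+y/3.7])-.35
for cy in (468,471,474):
  a=atz(c,T,q(394.5,cy),.112);m=atz(c,T,q(323.5,491),.112)
  print(a,np.linalg.norm(m-a),SH[2]-np.arctan2(*(m-a)[[1,0]]))
# calibrate ring
th=np.linspace(0,6.28,60)
P=np.c_[a[0]+.025*np.cos(th),a[1]+.025*np.sin(th),th*0+.112];u=(proj(c,T,P)-[150,60]+.35)*3.7
print(u.min(0),u.max(0))"
```

```text
[0.53898996 0.27611948 0.112     ] 0.02228247647126891 1.6084664836567957
[0.53971112 0.27554095 0.112     ] 0.022009662599122362 1.6483583179772
[0.54043362 0.27496135 0.112     ] 0.021772316556755218 1.6892606899830716
[310.17538196 391.05536258] [478.62063737 552.86202337]
```

```bash
python3 -c "
from h import *
im=cv2.cvtColor(cv2.imread('pics/w33.png'),cv2.COLOR_BGR2RGB)[145:220,220:295]
g=np.clip(im.astype(float)*2.2,0,255).astype(np.uint8)
save(cv2.resize(g,None,fx=8,fy=8,interpolation=cv2.INTER_CUBIC),'w33z')"
```

```text
(no output)
```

View pics/w33z.png

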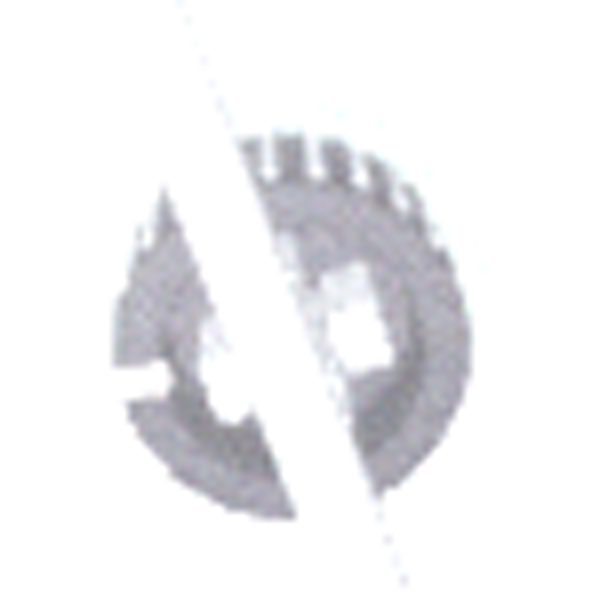

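```bash
python3 -c "
from h import *
c,o,T=load('w33');q=lambda x,y:np.array([220+x/8,145+y/8])-.44
for cc in ((292.5,343),(292.5,346),(292.5,349)):
  a=atz(c,T,q(*cc),.112);m=atz(c,T,q(141,382),.112)
  print(a,np.linalg.norm(m-a),SH[2]-np.arctan2(*(m-a)[[1,0]]))
th=np.linspace(0,6.28,60)
a=atz(c,T,q(292.5,346),.112)
P=np.c_[a[0]+.025*np.cos(th),a[1]+.025*np.sin(th),th*0+.112];u=(proj(c,T,P)-[220,145]+.44)*8
print(u.min(0),u.max(0))"
```

```text
[0.54004232 0.27506549 0.112     ] 0.021581899158255462 1.671733563692769
[0.54037663 0.27479721 0.112     ] 0.021477230718464357 1.6910408934537715
[0.54071122 0.2745287  0.112     ] 0.02138056622895307 1.7105466890211938
[110.18507302 166.67993471] [474.37316857 516.49389045]
```

Call:
play_rows:
  commands:
    - {"x":-1,"y":1,"z":20,"spin":-0.12}
    - {"x":-1,"y":1,"z":20,"spin":-0.12}
    - {"x":-1,"y":0,"z":20,"spin":-0.12}
    - {"x":0,"y":0,"z":20,"spin":-0.12}
    - {"x":0,"y":0,"z":15,"spin":0}
    - {"x":0,"y":0,"z":0,"spin":0}
    - {"x":0,"y":0,"z":0,"spin":0}
    - {"x":0,"y":0,"z":0,"spin":0}

```text
time: 65.95
position: [0.5393, 0.2753, 0.1423]
tool_rot: [0.09, 0.996, -0.006, 0.019]
ft_force: [0.3, -0.4, -0.1]
grip_width: 0.0869
```

```bash
python3 -c "
from h import *
plan([.5412,.2743,.088],2.95)
c,o,T=shot('w34',(100,60,420,260),2.4)"
```

```text
t 66.0 pos [0.5393 0.2753 0.1423] yaw 2.9623 w 0.0869 F [ 0.3 -0.4 -0.1] q6 -1.072
shift tool mm (total) [ 0.  -0.2 54.3] spin 0.012
drift mm [-0.1 -0.  -0.1]
```

View pics/w34c.png

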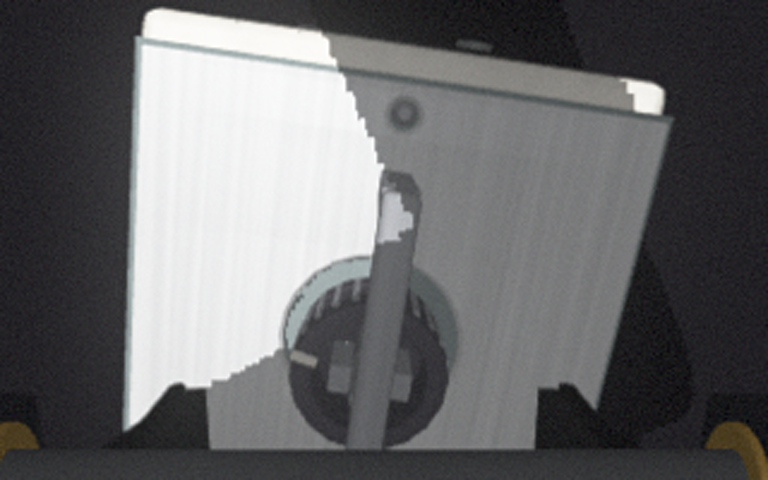

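```bash
python3 -c "
from h import *
c,o,T=load('w34');q=lambda x,y:np.array([100+x/2.4,60+y/2.4])-.3
for cy in (364,367,370):
  a=atz(c,T,q(368.5,cy),.112);m=atz(c,T,q(303,357),.112);print(a,SH[2]-np.arctan2(*(m-a)[[1,0]]))"
```

```text
[0.53680871 0.27549938 0.112     ] 1.5412050577237324
[0.53778167 0.27532232 0.112     ] 1.5895426980480503
[0.53875751 0.27514474 0.112     ] 1.637288939616704
```

Call:
play_rows:
  commands:
    - {"x":0,"y":0,"z":18,"spin":0.01}
    - {"x":0,"y":0,"z":18,"spin":0}
    - {"x":0,"y":0,"z":10,"spin":0}
    - {"x":0,"y":0,"z":0,"spin":0}
    - {"x":0,"y":0,"z":0,"spin":0}

```text
time: 66.75
position: [0.5432, 0.2755, 0.0982]
tool_rot: [0.095, 0.995, -0.005, 0.022]
ft_force: [-0.1, -0.5, 0.6]
grip_width: 0.0869
```

```bash
python3 -c "
from h import *
plan([.5412,.2743,.088],2.95)"
```

```text
t 66.8 pos [0.5432 0.2755 0.0982] yaw 2.9521 w 0.0869 F [-0.1 -0.5  0.6] q6 -1.06
shift tool mm (total) [ 2.2 -1.5 10.1] spin 0.002
```

Call:
play_rows:
  commands:
    - {"x":2,"y":-1.5,"z":5,"spin":0}
    - {"x":0,"y":0,"z":5,"spin":0}
    - {"x":0,"y":0,"z":0,"spin":0}
    - {"x":0,"y":0,"z":0,"spin":0}

```text
time: 67.15
position: [0.5422, 0.2745, 0.0892]
tool_rot: [0.095, 0.995, -0.004, 0.024]
ft_force: [0.4, -0.3, 0.3]
grip_width: 0.087
```

Call:
play_rows:
  commands:
    - {"x":0,"y":0,"z":0,"spin":0}
    - {"x":0,"y":0,"z":0,"spin":0}
    - {"x":0,"y":0,"z":0,"spin":0}
    - {"x":0,"y":0,"z":0,"spin":0}
    - {"x":0,"y":0,"z":0,"spin":0}
    - {"x":0,"y":0,"z":0,"spin":0}
    - {"x":0,"y":0,"z":0,"spin":0}
  grip: 0
  newtons: 60

```text
time: 67.85
position: [0.5425, 0.2736, 0.0899]
tool_rot: [0.094, 0.995, -0.005, 0.024]
ft_force: [0.2, 0.5, 0.2]
grip_width: 0.0492
```

```bash
python3 -c "
from h import *
plan([.5412,.2743,.088],2.95);print(robot.get_obs()['moment'])"
```

```text
t 67.8 pos [0.5425 0.2736 0.0899] yaw 2.954 w 0.0492 F [0.2 0.5 0.2] q6 -1.061
shift tool mm (total) [1.5 0.5 1.8] spin 0.004
[0.23928451 0.05952148 0.15798952]
```

Call:
play_rows:
  commands:
    - {"x":0,"y":0,"z":0,"spin":0.06}
    - {"x":0,"y":0,"z":0,"spin":0.06}

```text
time: 68.05
position: [0.5437, 0.273, 0.09]
tool_rot: [0.146, 0.989, -0.005, 0.027]
ft_force: [-1.7, 0.8, 4.0]
grip_width: 0.0492
```

```bash
python3 -c "
from h import *
plan([.5412,.2743,.088],2.95);print(robot.get_obs()['moment'])"
```

```text
t 68.0 pos [0.5437 0.273  0.09  ] yaw 2.8493 w 0.0492 F [-1.7  0.8  4. ] q6 -0.95
shift tool mm (total) [2.9 0.5 1.9] spin -0.101
[0.1618797  0.43347933 1.98003497]
```

Call:
play_rows:
  commands:
    - {"x":0,"y":0,"z":0,"spin":0.04}
    - {"x":0,"y":0,"z":0,"spin":0.02}

```text
time: 68.25
position: [0.5426, 0.2732, 0.0901]
tool_rot: [0.168, 0.985, -0.007, 0.027]
ft_force: [-0.2, -0.3, 0.2]
grip_width: 0.0497
```

```bash
python3 -c "
from h import *
plan([.5412,.2743,.088],2.95);print(robot.get_obs()['moment'])"
```

```text
t 68.2 pos [0.5426 0.2732 0.0901] yaw 2.8034 w 0.0497 F [-0.2 -0.3  0.2] q6 -0.898
shift tool mm (total) [1.8 0.6 2. ] spin -0.147
[-0.02025574  0.10989509  1.97363779]
```

Call:
play_rows:
  commands:
    - {"x":0,"y":0,"z":0,"spin":0}
    - {"x":0,"y":0,"z":0,"spin":0}
    - {"x":0,"y":0,"z":0,"spin":0}
    - {"x":0,"y":0,"z":0,"spin":0}
    - {"x":0,"y":0,"z":0,"spin":0}
    - {"x":0,"y":0,"z":-10,"spin":0}
    - {"x":0,"y":0,"z":-30,"spin":0}
    - {"x":0,"y":0,"z":-40,"spin":0}
  grip: 1

```text
time: 69.05
position: [0.5359, 0.2739, 0.167]
tool_rot: [0.175, 0.984, -0.007, 0.021]
ft_force: [1.3, 0.3, -0.0]
grip_width: 0.0866
```

Call:
play_rows:
  commands:
    - {"x":0,"y":0,"z":-40,"spin":0}
    - {"x":0,"y":0,"z":-30,"spin":0}
    - {"x":0,"y":0,"z":0,"spin":0}
    - {"x":0,"y":0,"z":0,"spin":0}

```text
time: 69.45
position: [0.5356, 0.2766, 0.2484]
tool_rot: [0.176, 0.984, -0.003, 0.027]
ft_force: [0.5, 0.9, -1.5]
grip_width: 0.0871
```

```bash
python3 -c "
from h import *
c,o,T=shot('w35',(150,60,350,260),3)
plan([.5412,.2743,.088],2.95)
im=c['img'];g=np.clip(im[130:220,210:300].astype(float)*2,0,255).astype(np.uint8);save(cv2.resize(g,None,fx=7,fy=7,interpolation=cv2.INTER_CUBIC),'w35z')"
```

```text
drift mm [-0.  -0.  -0.2]
t 69.7 pos [0.5349 0.2762 0.2459] yaw 2.7886 w 0.0872 F [ 0.5 -0.1 -0.2] q6 -0.897
shift tool mm (total) [  1.4   0.4 158. ] spin -0.161
```

View pics/w35c.png

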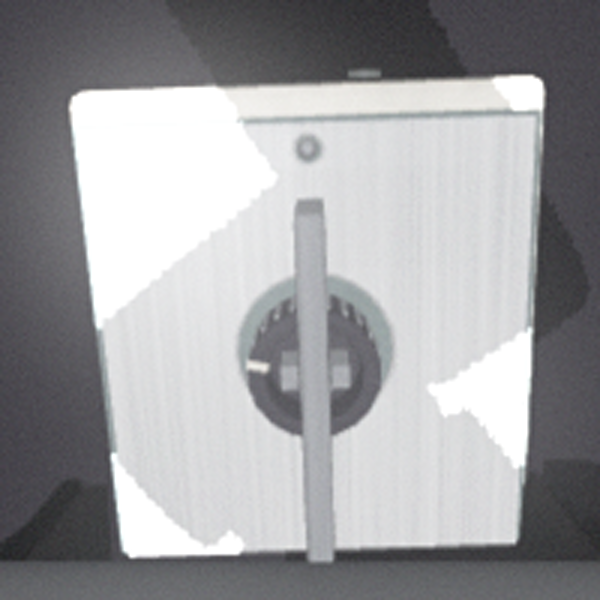

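View pics/w35z.png

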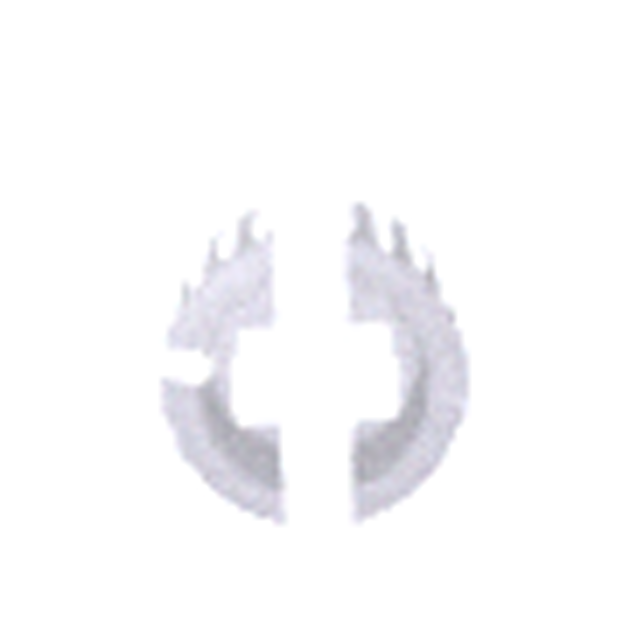

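```bash
python3 -c "
from h import *
c,o,T=load('w35');q=lambda x,y:np.array([210+x/7,130+y/7])-.43
for cy in (375,378,381):
  a=atz(c,T,q(314,cy),.112);m=atz(c,T,q(186,366),.112);print(a,SH[2]-np.arctan2(*(m-a)[[1,0]]))"
```

```text
[0.54013903 0.27501327 0.112     ] 1.6769985598601336
[0.54060016 0.27484377 0.112     ] 1.7012289763459503
[0.54106176 0.2746741  0.112     ] 1.7253695956906618
```

```bash
python3 -c "
from h import *
t=cams.camera('top');save(t['img'],'top9')
print(robot.get_obs()['ft_force']); print(robot.hand_in())"
```

```text
[-0.33765416 -0.67292091 -0.11025178]
the job is handed in; nothing more can be done
None
```

View pics/top9.png

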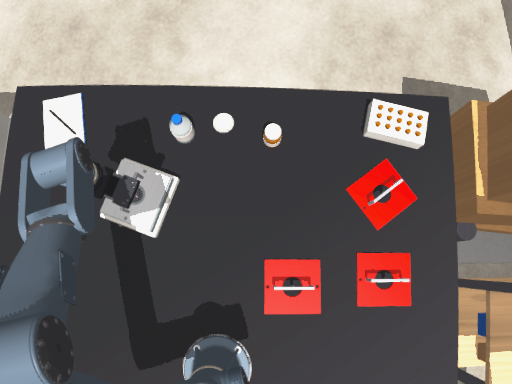

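The job is done and handed in, at about 70 s of the 210 s allowed; the hand-in gives no verdict. I turned the chuck to its open stop and put all four pots in pockets 0, 2, 3 and 5. Then I lowered the aluminium plate over both pins and closed the sleeve clockwise, in two strokes plus a check push.

**Last checks**
- **Plate:** both ends of the bail measured 0.1405 m high by touch, matching 0.140 m for a flush plate. I did not measure tilt across the plate (shaker y).
- **Sleeve:** torque rose sharply to about 2 N m at the end, on the second stroke and on the check push, which I take as the stop. The last picture put the white line at about 1.70 rad, with a spread of 1.68 to 1.73. That measurement read about 0.08 rad low when the sleeve was open, so the true value should be near 1.8 rad.
- **One disagreement:** a poorer, closer picture taken before the check push read 1.54 to 1.64 rad. The judged minimum is 1.66.
- **Jaw force:** the force of the jaws on the shank could not be measured directly.
- **Pots:** they looked level in their pockets before the plate covered them, and no pots were left on the bench in the final top view.
- **Other things:** the bottle, jar and dish stand where they were in that view. The arm was clear of everything, with no force on the wrist.

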